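# Load the bench drying cabinet and start it

## Robot

A 7-joint arm with a two-finger parallel gripper is mounted at the origin on a cart in front of the work surface, level with it; the furniture and walls round the work are solid. World frame = base frame: x ahead of the robot, y to its left, z up, the work surface at z = 0. Lengths are in m, angles in rad, forces in N, time in s.
With the tool pointing down it reaches from about 0.4 to 0.875 m from the base axis. Payload 19.3 kg.
Tool frame: the origin (TCP) lies at the very end of the fingers, on their centre line; the grasp point (between the pads) lies 19 mm behind it; z points along the fingers, y is the direction in which the jaws open and shut (so a half turn about z gives the same grasp; the last joint's range is limited). The gripper opens to 85 mm and grips with 20 to 120 N. Pads are 22 mm wide; open, the fingers measure 114 mm over their backs; the gripper's body (76 mm by 85 mm) begins 54 mm behind the grasp point. The pads swing forward as they close: fully open they stand 13 mm farther back than shut.
Start: joints at [1.131, 0.521, -0.036, 1.599, 0.021, 1.021, -0.113], TCP at [0.226, -0.583, 0.208] pointing down, gripper open.
Joint ranges: [-2.91, 2.91], [-0.3, 2.13], [-1.5, 1.42], [0.17, 2.43], [-1.26, 4.41], [0.16, 1.93], [-2.52, 2.52]. Speed limits (rad/s): [1.89, 1.89, 2.39, 2.39, 3.01, 3.01, 3.01].

## Interface

Orientations are given as [roll, pitch, yaw] about the fixed x, y, z axes, in that order (R = Rz(yaw) Ry(pitch) Rx(roll)).
In Python, from workcell import bot, viewer gives the robot as it stands.
- The arm moves only by the shell command python3 -m creep 'ROWS' [FORCE]. ROWS is JSON, a list of rows, each an object of numbers: "rx", "ry", "rz": the turn, a rotation vector about the tool's x, y, z in degrees; "tx", "ty", "tz": the shift along the tool's x, y, z in mm; "hand": the closure, from -1 (fully open) to 1 (shut), so that 0 is half open. In form: [{"rx": .., "ry": .., "rz": .., "tx": .., "ty": .., "tz": .., "hand": ..}, ...]. A call has 1 to 8 rows; each row is the pose to reach, as a shift and turn from the pose commanded when the call began, along the tool's axes at that moment; what a row does not reach only later rows make up. A row lasts 1/10 s, in which the tool goes at most 50 mm and 8.59 degrees, less where a joint would pass 70% of its speed; a pose out of reach is approached as far as the arm can. A call with a gripper value outside its range is refused whole. The fingers move at their own pace and stop on an object; FORCE is the grip in N (left out, the last holds). Time passes only in rows, so rows that repeat a pose let the fingers close. It gives the time, the measured TCP pose, the force and the opening at its end, in the units of the state.
- bot.observe(): the state, without advancing time (a new reading comes with each control period).
- viewer.grab_frame(name): name is "scene" or "top" or "wrist"; returns a dict with "pixels" (400x640x3 uint8, blue, green, red), "vertical_fov" (degrees; the focal length in pixels is half the picture's height over the tangent of half this angle, whatever the lens; pixels are square), "cx", "cy" (the principal point, pixels), "distortion" ([k1, k2, p1, p2, k3] as OpenCV has them; the pictures are not rectified), "rvec" (rotation vector, rad) and "tvec" (3), from world to camera coordinates, as OpenCV has them; the wrist camera has in their place "tool_from_camera" (4x4, takes a point from camera to tool coordinates, whose origin is the TCP and whose axes are the flange's). Camera axes: x right, y down, z forward; pixel columns grow to the right and rows downward; lengths in m; the calibration is good to about 2 mm. A picture is of the moment at which its call begins: read the wrist's pose just before it. There is no depth.
- bot.job_done(): hands the job in, once; it reports no verdict.
Trained networks look in a picture, given as the dict that the camera call returned (one of the last four; its "shot" number tells which), for a name from the list of things; names that differ only in an ending like _2 or _b are one class to them, and where a whole thing is asked for, a point or a joint stands for the part that bears it (a point fixed in the world has none). Each returns a list of dicts, best first, with "score" (0 to 1); they miss things now and then, are a little off and sometimes report something else, mostly with a low value. They report only what shows in the picture. A call takes as long as a camera call. They do not tell look-alikes from the thing itself.
- viewer.outline_of(target, picture): "mask" (400x640 bool, what is visible of it) and "bbox" ([left, top, right, bottom] in pixels, round what is visible of it).
The state is a dict: "clock": time; "qpos": joint angles; "qd": joint speeds; "joint_efforts": joint torques, N m; "position": TCP position; "tool_rot": TCP orientation; "force": force on the tool from outside, world axes, zero at the start; "moment": the same for the moment, N m; "grip_width": finger opening in m.
Only numpy, scipy, OpenCV 4.12 (cv2) and the standard library are available. Lean on these libraries where they do the work, as an engineer would, in place of code of your own. Each camera call takes 0.05 s, during which the arm holds its last target.

## Task

Load the drying cabinet: first set its push-to-turn selector from standby (middle) to off, then open the door and slide every flat white oblong cuvette box on the bench fully into the chamber, upright. Shut the door completely and only then set the selector to full drying (the position farthest clockwise). The selector has to be pushed in before it turns and must end popped up in its position; do not open the door while the selector is on, and do not knock over the white bottle standing left of the cabinet.

Things in the scene. Friction and masses are not known exactly. Their poses are not given: they have to be found in the camera images.
- doorway (a point): Middle of the white drying cabinet's doorway at bench level; x points into the chamber (away from robot), y left, z up. Chamber: a tunnel 115 mm wide, 50 high, from x = 0 (shut door's inner face) to 215 mm (back wall). No sill: boxes slide in off the bench, crosswise (100 mm side along y), one behind the other, each pushing the earlier ones on. Walls 17 mm thick, rounded front ends.
- roof_edge (a point): Middle of the front edge of the chamber's roof, on its top, 62 mm above the bench, 30 mm behind the doorway (same axes). The roof and side walls are 62 mm high; between door and roof edge the chamber is open at the top, so that fingers can push a box past the door line.
- console (a point): Centre of the top of the console that stands left of the chamber and belongs to the cabinet: 45 mm high, 110 mm wide, 222 mm deep, at y 75 to 185 mm, x 3 to 225 mm in the doorway frame. The selector stands on it.
- door (a joint): Door angle, rad: 0 shut, grows as it swings open towards the robot and to the right, to 2.1 at most. Vertical hinge at the doorway's right edge. It stays where it is left (slight friction, no latch). Panel 139 mm wide, 12 mm thick, top 61 mm above the bench.
- door_hinge (a point): Point on the door's vertical hinge axis at bench level, at x -7.5, y -72.5 mm in the doorway frame.
- door_handle (a point): Grip point of the door handle, 65 mm above the bench, moves with the door: upright round steel peg, 12 mm diameter, top at 88 mm (15 mm wide cap), 24 mm clear of the door's face near its free left edge, 125 mm from the hinge axis (shut: x -43.5, y 47.5 mm in the doorway frame). An arm 12 to 24 mm above the bench joins its foot to the door. Pinch it from above; it turns between the pads.
- dial (a joint): Selector angle, rad, clockwise seen from above: 0 off (pointer 50 degrees left of the doorway's x axis, one dot), 0.873 standby (along x, two dots; starts here), 1.745 full drying (50 degrees right, three dots). Its tabs sit in notches and block turning (0.05 rad play) unless pushed in over 8 mm. Let go in a position it springs up; let go between positions it stays down.
- dial_press (a joint): How far the selector is pushed down, m: 0 up, 0.011 fully in. Spring: 6 N at first, 10.4 N fully in.
- dial_grip (a point): On the selector's vertical axis, 90 mm above the bench when up (x 65, y 130 mm in the doorway frame). Black round fluted knob, 42 mm diameter, from 73 to 103 mm above the bench, on a skirt of 56 mm diameter whose top is at 73 mm. This point's x axis is the pointer direction (white line on the knob, white tab). Fixed collar round the skirt: 87 mm diameter, top 64 mm above the bench.
- box_a: White cuvette box 62 x 100 x 39 mm (own x, y, z), origin at the centre of its underside, 50 g; two or three such boxes are present, else None.
- box_b: Another such cuvette box, same size and origin.
- box_c: Another such cuvette box, same size and origin.
- buffer_bottle: Bystander: white screw-cap bottle, 64 mm diameter, 135 mm tall, standing at the back left; origin at the centre of its underside.
There are look-alikes about, which are no part of the job. Leave any blue look-alike of the box_b alone.

How it is judged:
On the way, in this order (a step that is already met when the one before it is completed fails the run):
1. the selector is set to off and has popped up, the door still shut (value of joint dial below 0.12 rad and value of joint dial_press below 0.003 m and value of joint door below 0.1 rad), for 0.2 s.
2. the door is swung open (value of joint door above 1.2 rad), for 0.2 s.
3. every box present is fully in the chamber (x of box_a in the frame of doorway between 0.033 and 0.2 m and y of box_a in the frame of doorway between -0.05 and 0.05 m and height (world z) of each of box_a, box_b, box_c below 0.01 m and angle between each of box_a, box_b, box_c's own z axis and vertical below 0.2 rad and x of box_b in the frame of doorway between 0.033 and 0.2 m and y of box_b in the frame of doorway between -0.05 and 0.05 m and x of box_c in the frame of doorway between 0.033 and 0.2 m and y of box_c in the frame of doorway between -0.05 and 0.05 m), for 0.2 s.
4. the door is shut (value of joint door below 0.06 rad), for 0.2 s.
5. the selector is set to full drying and has popped up (value of joint dial above 1.625 rad and value of joint dial_press below 0.003 m), for 0.2 s.
At the end, for the whole second after the job is handed in: Every box present lies upright (within 0.2 rad) and at rest in the chamber, its centre 33 mm or more behind the door line; the door is shut (under 0.06 rad); the selector stands at full drying (within 0.12 rad) and is up (pushed in less than 3 mm) (all of step 3 and all of step 5 and value of joint door below 0.06 rad and linear speed of each of box_a, box_b, box_c below 0.02 m/s); the robot touches nothing.
It fails at once if the door is opened while the selector is not at off (value of joint each of door, dial above 0.3 rad).
It fails at once if the buffer bottle is knocked over (angle between buffer_bottle's own z axis and vertical above 0.5 rad).
Of box_a, box_b, box_c only 2 to 3 are there at a start; the rules pass over those that are not, and their reading is None.
At some moment in a run one of box_a, box_b, box_c may be knocked a few centimetres aside while the robot is not near it.
Once in a run the grip may slacken for a moment while it holds something.
It also fails if it takes over 210 s, if anything falls off the work surface, if the arm or the gripper's body presses on something with over 40 N, if the wrist force passes 120 N, or if a joint passes its speed limit or range.

## Working session

There is one attempt and no reset: what is moved stays moved. The work goes in short steps, Python scripts to look and compute and a shell command to move; the robot and the scene stay as the last step left them, time stands still between calls to the robot, and variables do not carry over. Pictures are saved under pics/ and viewed, and the job is handed in when it is done.

```bash
ls -la; mkdir -p pics
python3 - <<'E'
from workcell import bot, viewer
import cv2
s=bot.observe(); print(s)
for n in ["scene","top","wrist"]:
    f=viewer.grab_frame(n); cv2.imwrite(f"pics/{n}0.png",f["pixels"]); print({k:v for k,v in f.items() if k!="pixels"})
E
```

```text
total 12
drwxr-xr-x  3 agent agent 4096 Dec  6 17:33 .
drwxr-xr-x 23 root  root  4096 Dec  6 17:33 ..
drwxr-xr-x  2 agent agent 4096 Dec  6 17:33 pics
{'clock': 0.0, 'qpos': array([ 1.13080904,  0.52200709, -0.03631456,  1.59999014,  0.02119711,
        1.02109623, -0.11279081]), 'qd': array([ 0.00020177, -0.00136157,  0.00049906, -0.00112457, -0.00036763,
        0.00221118,  0.00054859]), 'joint_efforts': array([ 7.90771392e-04, -9.27108407e+01,  1.97929189e+00, -3.69936311e+01,
        1.76413829e-02,  7.95203377e-03, -9.38050653e-05]), 'position': array([ 0.22571575, -0.58243847,  0.2079366 ]), 'tool_rot': array([-3.14047982e+00,  8.32119804e-05,  3.69773584e-01]), 'force': array([ 0.1478991 , -0.33428842, -0.3558002 ]), 'moment': array([-0.05946474, -0.01947548,  0.01276711]), 'grip_width': 0.08540642324755188}
{'vertical_fov': 54.7293725324129, 'cx': 322.39049621637474, 'cy': 203.62029981436444, 'distortion': array([-0.08723764,  0.        ,  0.        ,  0.        ,  0.        ]), 'rvec': array([ 1.14249022, -2.48432401,  0.89450075]), 'tvec': array([0.43156481, 0.37851084, 0.
[... 155 characters left out ...]
0.        , 0.        , 0.        ]), 'rvec': array([ 2.23761605, -2.17729609,  0.05945869]), 'tvec': array([0.03130403, 0.57953192, 1.23668224]), 'shot': 2}
{'vertical_fov': 65.53364279523834, 'cx': 321.4466108530571, 'cy': 192.28454312994344, 'distortion': array([0.01416873, 0.        , 0.        , 0.        , 0.        ]), 'tool_from_camera': array([[-2.88459230e-04, -9.65176366e-01, -2.61599883e-01,
         6.71366752e-02],
       [ 9.99999919e-01, -3.52064425e-04,  1.96273238e-04,
        -5.56760491e-04],
       [-2.81538303e-04, -2.61599805e-01,  9.65176390e-01,
        -1.64429312e-01],
       [ 0.00000000e+00,  0.00000000e+00,  0.00000000e+00,
         1.00000000e+00]]), 'shot': 3}
```

View pics/scene0.png

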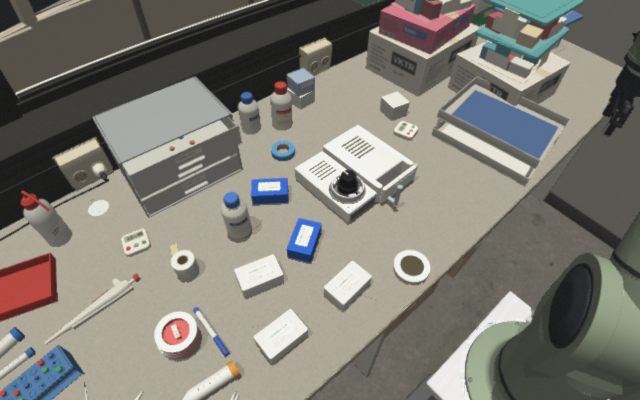

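View pics/top0.png

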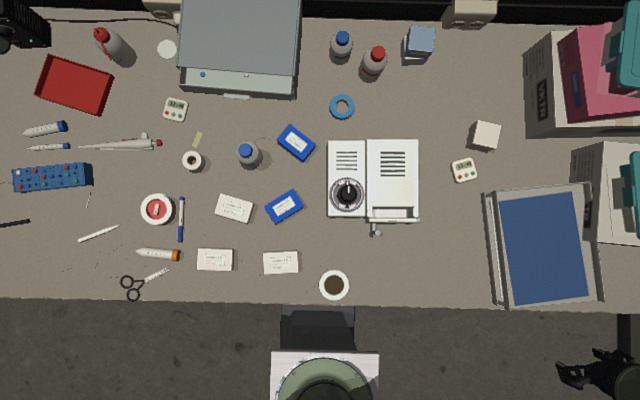

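View pics/wrist0.png

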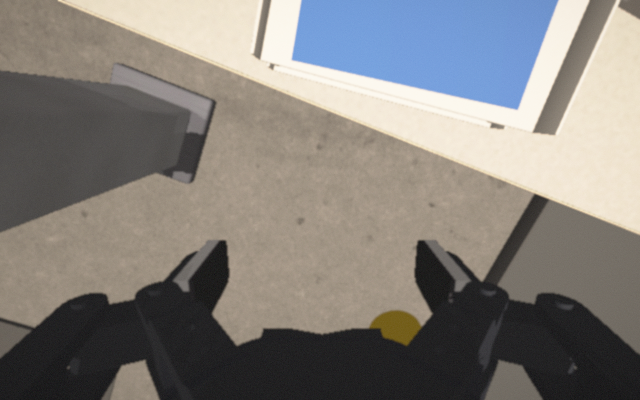

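```bash
cat > h.py <<'E'
from workcell import bot, viewer
import cv2, numpy as np
from scipy.spatial.transform import Rotation as R
def K(f):
    fl=200/np.tan(np.radians(f["vertical_fov"])/2)
    return np.array([[fl,0,f["cx"]],[0,fl,f["cy"]],[0,0,1.]])
def extr(f,st=None):
    if "rvec" in f: return np.array(f["rvec"],float),np.array(f["tvec"],float)
    T=np.eye(4);T[:3,:3]=R.from_euler("xyz",st["tool_rot"]).as_matrix();T[:3,3]=st["position"]
    M=np.linalg.inv(T@f["tool_from_camera"]); return cv2.Rodrigues(M[:3,:3])[0].ravel(),M[:3,3]
def proj(f,P,st=None):
    rv,tv=extr(f,st); return cv2.projectPoints(np.array(P,float).reshape(-1,3),rv,tv,K(f),f["distortion"])[0].reshape(-1,2)
def unproj(f,uv,z,st=None):
    rv,tv=extr(f,st); n=cv2.undistortPoints(np.array(uv,float).reshape(-1,1,2),K(f),f["distortion"]).reshape(-1,2)
    Rm=cv2.Rodrigues(rv)[0]; c=-Rm.T@tv; d=np.c_[n,np.ones(len(n))]@Rm
    return c+d*((z-c[2])/d[:,2])[:,None]
def shot(n):
    st=bot.observe(); f=viewer.grab_frame(n); return f,st
def save(im,name,crop=None,s=1):
    if crop: im=im[crop[1]:crop[3],crop[0]:crop[2]]
    cv2.imwrite("pics/"+name,cv2.resize(im,None,fx=s,fy=s,interpolation=cv2.INTER_CUBIC))
def rel(target,yaw,st=None):
    """shift in tool axes (mm) & rz(deg) from measured pose to target (tool down, yaw)"""
    st=st or bot.observe(); Rm=R.from_euler("xyz",st["tool_rot"])
    t=Rm.inv().apply(np.array(target)-st["position"])*1000
    rv=(Rm.inv()*R.from_euler("xyz",[np.pi,0,yaw])).as_rotvec(degrees=True)
    return t.round(1),rv.round(2)
E
python3 - <<'E'
from h import *
ft,_=shot("top"); fs,_=shot("scene")
save(ft["pixels"],"topc.png",(310,125,430,245),5)
save(fs["pixels"],"scc.png",(285,110,425,240),5)
for n in ["box_a","buffer_bottle","dial","door_handle","door"]:
  for nm,f in (("top",ft),("scene",fs)):
    for o in viewer.outline_of(n,f):
        m=o["mask"]; c=np.argwhere(m).mean(0)[::-1]
        print(n,nm,round(o["score"],2),o["bbox"],c.round(1),m.sum())
E
```

```text
box_a top 0.9 [278.3, 123.5, 315.9, 163.0] [295.3 142.5] 804
box_a top 0.76 [217.1, 191.4, 253.6, 222.6] [233.8 208. ] 763
box_a top 0.71 [265.1, 190.3, 301.1, 220.8] [283.7 206.2] 737
box_a top 0.64 [199.6, 246.2, 235.5, 270.9] [215.1 259.2] 820
box_a top 0.58 [260.2, 252.7, 297.2, 276.0] [280.  262.1] 778
box_a top 0.27 [335.4, 180.7, 357.1, 206.2] [346.5 194.7] 333
box_a scene 0.91 [251.6, 308.1, 307.9, 361.9] [280.6 335.7] 1622
box_a scene 0.9 [234.0, 256.7, 287.0, 298.1] [260.1 275.1] 1325
box_a scene 0.74 [328.2, 263.2, 371.6, 308.4] [347.2 284.6] 1319
box_a scene 0.74 [290.5, 216.5, 317.2, 263.9] [303.8 239.8] 1054
box_a scene 0.67 [251.5, 178.3, 291.6, 204.3] [269.5 190.8] 892
buffer_bottle top 0.69 [237.6, 143.6, 263.6, 166.7] [248.7 154. ] 490
buffer_bottle scene 0.97 [224.1, 194.3, 251.9, 237.8] [235.5 216.2] 1010
dial top 0.79 [336.1, 185.5, 358.7, 204.0] [346.9 194.7] 290
dial scene 0.95 [338.2, 167.3, 357.2, 194.0] [347.5 182.3] 419
dial scene 0.69 [295.3, 123.8, 421.1, 225.9] [355.9 172.7] 6938
door_handle scene 0.93 [382.2, 164.6, 417.5, 205.2] [397.7 185.4] 610
door_handle scene 0.65 [336.6, 170.6, 355.4, 195.3] [347.4 181.8] 408
door top 0.53 [366.9, 220.8, 419.0, 237.3] [387.1 222.3] 284
door top 0.18 [236.0, 143.2, 263.1, 166.6] [248.9 154.3] 526
door scene 0.93 [381.0, 161.8, 415.6, 204.1] [397.9 184.3] 516
door scene 0.32 [297.4, 124.8, 420.2, 220.9] [355.7 172.8] 6740
```

View pics/topc.png

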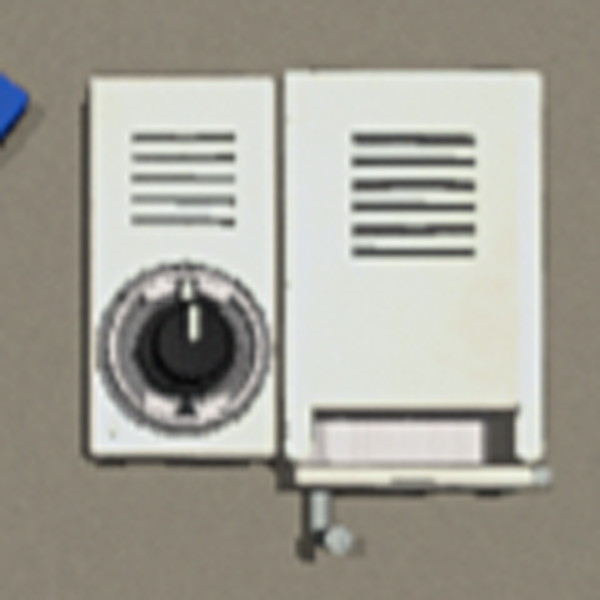

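View pics/scc.png

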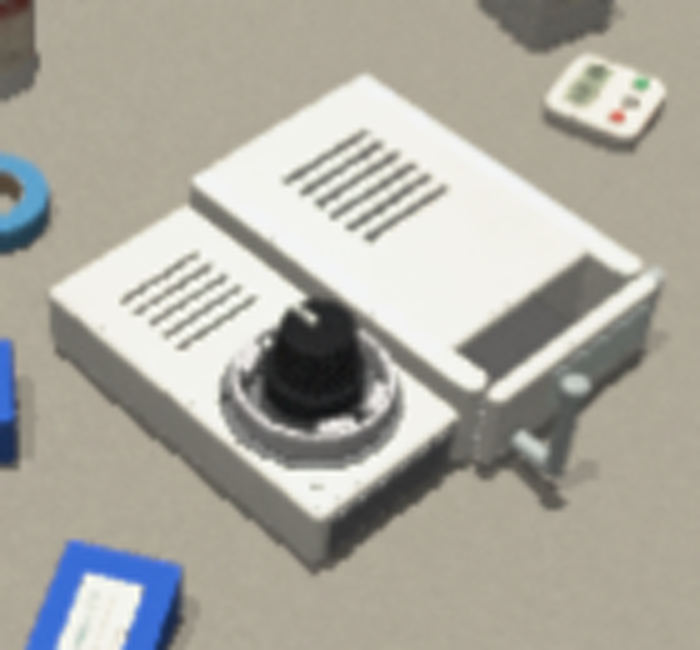

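```bash
cat >> h.py <<'E'
import json,os
def cab(p,P):
    c,s=np.cos(p[2]),np.sin(p[2]); P=np.array(P,float).reshape(-1,3)
    return np.c_[p[0]+c*P[:,0]-s*P[:,1],p[1]+s*P[:,0]+c*P[:,1],P[:,2]]
E
python3 - <<'E'
from h import *
from scipy.optimize import least_squares
ft,_=shot("top"); fs,_=shot("scene")
T=[((92,458),(3,185,45)),((275,458),(3,75,45)),((92,77),(225,185,45)),((272,77),(225,75,45)),((312,408),(30,57.5,62)),((518,408),(30,-57.5,62)),((191,345),(65,130,103)),((342,540),(-43.5,47.5,88))]
S=[((50,292),(225,185,45)),((318,522),(3,185,45)),((458,412),(3,75,45)),((575,383),(-43.5,47.5,88)),((318,305),(65,130,103))]
tu=(np.array([a for a,_ in T])+.5)/5-.5+[310,125]; tP=np.array([b for _,b in T])/1e3
su=(np.array([a for a,_ in S])+.5)/5-.5+[285,110]; sP=np.array([b for _,b in S])/1e3
print(unproj(ft,tu,.05).round(3))
def r(p,a=1,b=1):
    return np.r_[a*(proj(ft,cab(p,tP))-tu).ravel(),b*(proj(fs,cab(p,sP))-su).ravel()]
for a,b in((1,1),(1,0),(0,1)):
    o=least_squares(r,[.6,0,0],args=(a,b),loss="soft_l1"); print(o.x.round(4)); print(o.fun.round(1).reshape(-1,2).tolist())
# boxes
f=fs
for nm,f in(("top",ft),("scene",fs)):
  for o in viewer.outline_of("box_a",f)[:5]:
    m=o["mask"].astype(np.uint8); c=np.argwhere(m).mean(0)[::-1]
    bgr=f["pixels"][o["mask"]].mean(0).round()
    cn=max(cv2.findContours(m,0,1)[0],key=cv2.contourArea)
    # top-face-ish bounding rect at z=.03
    w=unproj(f,cn.reshape(-1,2),.039)[:,:2].astype(np.float32)
    print(nm,c.round(),bgr,unproj(f,[c],.03)[0].round(3),cv2.minAreaRect(w))
E
```

```text
[[ 0.546  0.003  0.05 ]
 [ 0.549 -0.102  0.05 ]
 [ 0.766  0.008  0.05 ]
 [ 0.769 -0.096  0.05 ]
 [ 0.578 -0.123  0.05 ]
 [ 0.582 -0.242  0.05 ]
 [ 0.613 -0.053  0.05 ]
 [ 0.503 -0.142  0.05 ]]
[ 0.5498 -0.1802  0.026 ]
[[-0.8, -0.7], [0.7, -0.6], [-0.8, -0.9], [1.0, -0.8], [0.2, -0.2], [-0.7, -0.1], [0.4, -0.9], [-0.6, -0.5], [-0.4, 0.1], [1.2, 0.4], [1.9, 0.9], [1.0, 0.8], [0.9, 4.9]]
[ 0.5488 -0.1808  0.0337]
[[-0.6, 0.2], [0.9, -0.1], [-1.2, -0.1], [0.6, -0.2], [0.4, 0.3], [-0.6, 0.1], [0.5, -0.2], [-0.3, -0.0], [-0.0, 0.0], [0.0, 0.0], [0.0, 0.0], [0.0, 0.0], [0.0, 0.0]]
[ 0.5532 -0.1803  0.0213]
[[-0.0, -0.0], [0.0, -0.0], [-0.0, -0.0], [0.0, -0.0], [0.0, -0.0], [-0.0, -0.0], [0.0, -0.0], [-0.0, -0.0], [-1.0, -0.9], [0.1, -0.6], [1.0, 0.1], [-0.1, -0.0], [-0.0, 3.9]]
top [283. 206.] [180. 126.  97.] [0.571 0.133 0.03 ] ((0.5705146193504333, 0.1318676471710205), (0.06363710761070251, 0.09940639138221741), 33.71718215942383)
top [280. 262.] [195. 210. 213.] [0.409 0.138 0.03 ] ((0.40985363721847534, 0.1374151110649109), (0.0640360489487648, 0.10222260653972626), 5.039450645446777)
[... 585 characters left out ...]
4180026054382, 0.0814243033528328), 76.39618682861328)
scene [281. 336.] [206. 214. 215.] [0.414 0.329 0.03 ] ((0.41204705834388733, 0.3289397954940796), (0.0753415897488594, 0.10477610677480698), 1.4462156295776367)
scene [347. 285.] [199. 207. 208.] [0.41  0.141 0.03 ] ((0.4083382785320282, 0.14273208379745483), (0.07328934222459793, 0.11427116394042969), 4.853580474853516)
scene [304. 240.] [187. 129.  99.] [0.57  0.138 0.03 ] ((0.5671169757843018, 0.13977955281734467), (0.06743115186691284, 0.11665346473455429), 32.70125961303711)
scene [269. 191.] [174. 120.  92.] [0.759 0.11  0.03 ] ((0.752807080745697, 0.11280278861522675), (0.09982915222644806, 0.08907753229141235), 52.3707275390625)
```

Run:
```python
from h import *
p=[.5505,-.1803,.028]
print(cab(p,[[.065,.13,.09],[0,0,0],[-.0435,.0475,.065]]))
print(rel([.612,-.050,.22],1.5))
```

```text
[[ 0.611835   -0.04853119  0.09      ]
 [ 0.5505     -0.1803      0.        ]
 [ 0.50568722 -0.13403646  0.065     ]]
(array([ 552.6, -357.2,  -11.5]), array([ -0.  ,  -0.  , -64.76]))
```

```bash
python3 -m creep '[{"tx":40,"ty":-26,"tz":-1,"rz":-5},{"tx":80,"ty":-52,"tz":-2,"rz":-9},{"tx":120,"ty":-78,"tz":-3,"rz":-14},{"tx":160,"ty":-104,"tz":-4,"rz":-19},{"tx":200,"ty":-130,"tz":-5,"rz":-24},{"tx":240,"ty":-155,"tz":-6,"rz":-28},{"tx":275,"ty":-178,"tz":-6,"rz":-32},{"tx":275,"ty":-178,"tz":-6,"rz":-32}]'; python3 -c "
from h import *
print(rel([.612,-.050,.22],1.5))"
```

```text
(array([ 552.6, -357.2,  -11.5]), array([ -0.  ,  -0.  , -64.76]))schema error: expected keys rx, ry, rz, tx, ty, tz, hand
```

```bash
python3 -m creep '[{"rx":0,"ry":0,"rz":-5,"tx":40,"ty":-26,"tz":-1,"hand":-1},{"rx":0,"ry":0,"rz":-10,"tx":80,"ty":-52,"tz":-2,"hand":-1},{"rx":0,"ry":0,"rz":-15,"tx":120,"ty":-78,"tz":-3,"hand":-1},{"rx":0,"ry":0,"rz":-20,"tx":160,"ty":-104,"tz":-4,"hand":-1},{"rx":0,"ry":0,"rz":-25,"tx":200,"ty":-130,"tz":-5,"hand":-1},{"rx":0,"ry":0,"rz":-30,"tx":240,"ty":-155,"tz":-6,"hand":-1},{"rx":0,"ry":0,"rz":-35,"tx":275,"ty":-178,"tz":-6,"hand":-1},{"rx":0,"ry":0,"rz":-35,"tx":275,"ty":-178,"tz":-6,"hand":-1}]'; python3 -c "
from h import *
print(rel([.612,-.050,.22],1.5))"
```

```text
clock: 1.75
position: [0.4214, -0.3126, 0.2149]
tool_rot: [3.141, -0.002, 0.991]
force: [-0.4, -0.5, -0.1]
grip_width: 0.0853
(array([324.1,  15.6,  -4.4]), array([  0.08,  -0.11, -29.17]))
```

```bash
python3 -m creep '[{"rx":0,"ry":0,"rz":-5,"tx":46,"ty":2,"tz":-1,"hand":-1},{"rx":0,"ry":0,"rz":-10,"tx":92,"ty":4,"tz":-2,"hand":-1},{"rx":0,"ry":0,"rz":-15,"tx":138,"ty":6,"tz":-3,"hand":-1},{"rx":0,"ry":0,"rz":-20,"tx":184,"ty":8,"tz":-4,"hand":-1},{"rx":0,"ry":0,"rz":-25,"tx":230,"ty":10,"tz":-4,"hand":-1},{"rx":0,"ry":0,"rz":-29,"tx":276,"ty":13,"tz":-4,"hand":-1},{"rx":0,"ry":0,"rz":-29,"tx":324,"ty":16,"tz":-4,"hand":-1},{"rx":0,"ry":0,"rz":-29,"tx":324,"ty":16,"tz":-4,"hand":-1}]'; python3 -c "
from h import *
f,st=shot('wrist'); print(rel([.612,-.050,.22],1.5,st)); cv2.imwrite('pics/w1.png',f['pixels'])
p=[.5505,-.1803,.028]
print(proj(f,cab(p,[[.065,.13,.103],[-.0435,.0475,.088],[.03,.0575,.062],[.03,-.0575,.062],[.003,.185,.045],[.225,.185,.045],[.003,.075,.045]]),st).round())
"
```

```text
clock: 2.55
position: [0.614, -0.0507, 0.2182]
tool_rot: [3.141, -0.003, 1.493]
force: [-0.7, -0.2, -0.5]
grip_width: 0.0851
(array([ 0.5, -2. , -1.8]), array([ 0.04, -0.19, -0.39]))
[[318. 181.]
 [224. 265.]
 [294. 240.]
 [306. 328.]
 [255. 125.]
 [466. 102.]
 [270. 222.]]
```

View pics/w1.png

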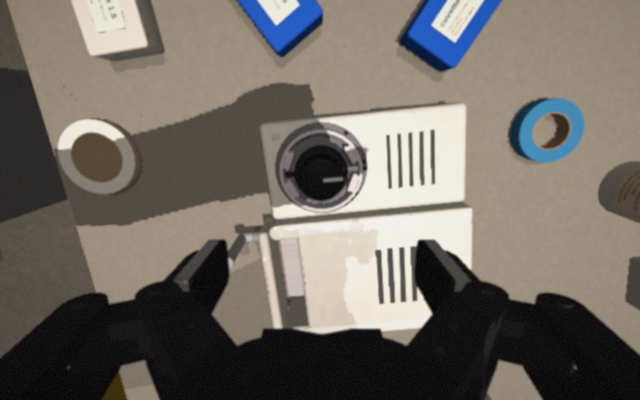

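```bash
python3 -c "
from h import *
im=cv2.imread('pics/w1.png'); save(im,'w1c.png',(215,90,485,340),2.9)
"
```

```text
(no output)
```

View pics/w1c.png

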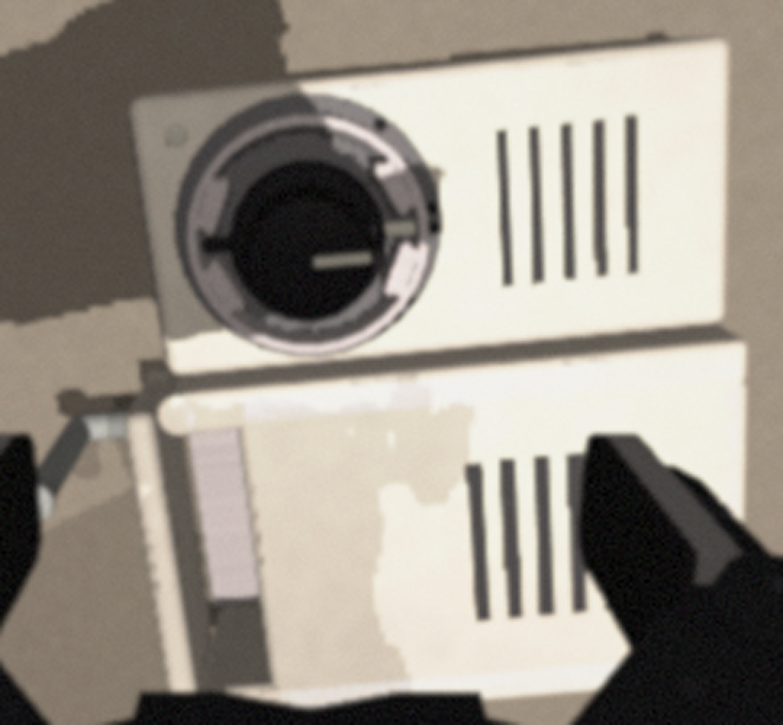

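Run:
```python
from h import *
from scipy.optimize import least_squares
f,st=shot("wrist")
W=[((135,100),(3,185,45)),((727,40),(225,185,45)),((170,372),(3,75,45)),((722,322),(225,75,45)),((243,428),(30,57.5,62)),((270,685),(30,-57.5,62)),((310,258),(65,130,103)),((307,225),(65,130,64))]
wu=(np.array([a for a,_ in W])+.5)/2.9-.5+[215,90]; P=np.array([b for _,b in W])/1e3
o=least_squares(lambda p:(proj(f,cab(p,P),st)-wu).ravel(),[.55,-.18,.03],loss="soft_l1"); print(o.x.round(4)); print(o.fun.round(1).reshape(-1,2).tolist())
o=least_squares(lambda p:(proj(f,cab(p[:3],P)+[0,0,p[3]],st)-wu).ravel(),[.55,-.18,.03,0]); print(o.x.round(4)); print(o.fun.round(1).reshape(-1,2).tolist())
print(cab(o.x[:3],[[.065,.13,.09]]), st["position"])
```

```text
[ 0.5509 -0.1811  0.0182]
[[-3.2, -2.1], [4.3, -3.2], [-0.8, 1.5], [3.4, 0.7], [-2.0, 0.0], [0.0, -0.3], [-0.2, 0.3], [0.9, 3.5]]
[ 0.5507 -0.1828  0.0169 -0.0073]
[[-1.6, -0.7], [1.1, -1.0], [0.3, 0.8], [0.4, 0.5], [-1.4, -1.1], [0.2, -3.1], [-0.1, 0.5], [1.0, 3.8]]
[[ 0.61347215 -0.05172039  0.09      ]] [ 0.61255449 -0.05399493  0.21804467]
```

Run:
```python
from h import *
for i in range(5):
    f,st=shot("wrist"); print(st["clock"],st["position"].round(4),st["tool_rot"].round(4),st["qpos"].round(3))
im=f["pixels"]; save(im,'w2c.png',(215,90,485,340),2.9)
```

```text
2.65 [ 0.6117 -0.0563  0.2181] [-3.1410e+00 -2.0000e-04  1.4881e+00] [ 0.292  0.524 -0.437  1.602  0.244  1.07  -0.293]
2.7 [ 0.6113 -0.0576  0.2182] [-3.1410e+00  4.0000e-04  1.4865e+00] [ 0.294  0.523 -0.436  1.603  0.244  1.07  -0.293]
2.75 [ 0.6111 -0.0583  0.2184] [-3.1412e+00  7.0000e-04  1.4854e+00] [ 0.295  0.523 -0.436  1.603  0.244  1.07  -0.293]
2.8 [ 0.6111 -0.0585  0.2185] [-3.1414e+00  7.0000e-04  1.4850e+00] [ 0.295  0.523 -0.436  1.603  0.244  1.07  -0.293]
2.85 [ 0.6112 -0.0585  0.2186] [3.1416e+00 6.0000e-04 1.4849e+00] [ 0.295  0.523 -0.436  1.603  0.244  1.07  -0.293]
```

View pics/w2c.png

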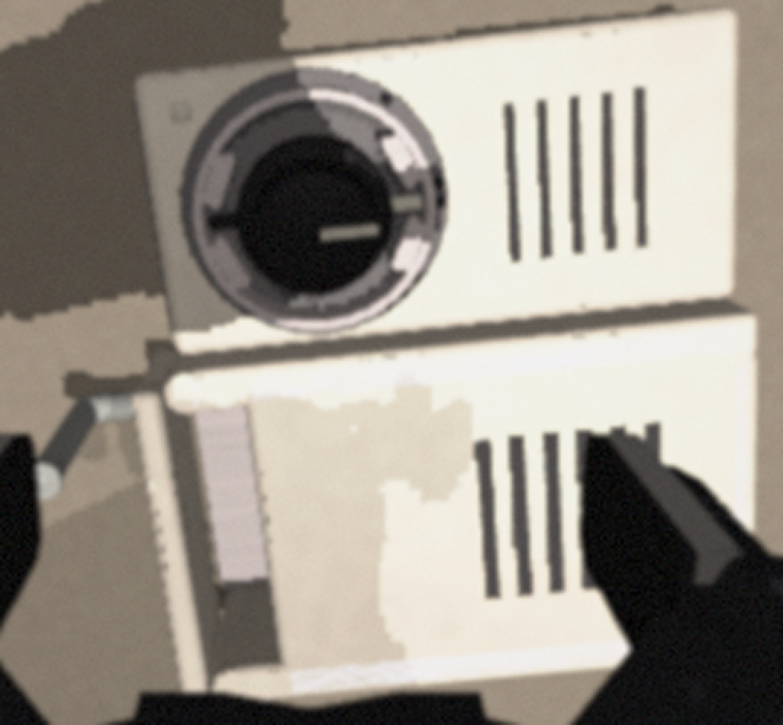

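Run:
```python
from h import *
from scipy.optimize import least_squares
f,st=shot("wrist"); print(st["position"])
W=[((138,75),(3,185,45)),((736,12),(225,185,45)),((178,350),(3,75,45)),((731,296),(225,75,45)),((250,403),(30,57.5,62)),((283,662),(30,-57.5,62)),((314,200),(65,130,64)),((44,480),(-43.5,47.5,88))]
wu=(np.array([a for a,_ in W])+.5)/2.9-.5+[215,90]; P=np.array([b for _,b in W])/1e3
o=least_squares(lambda p:(proj(f,cab(p,P),st)-wu).ravel(),[.55,-.18,.03],loss="soft_l1"); print(o.x.round(4)); print(o.fun.round(1).reshape(-1,2).tolist())
print(cab(o.x[:3],[[.065,.13,.09]]), ((proj(f,cab(o.x,[[.065,.13,.103]]),st)-[215,90]+.5)*2.9-.5))
print(rel(cab(o.x[:3],[[.065,.13,.12]])[0],1.57,st))
```

```text
[ 0.61121645 -0.05836054  0.21867507]
[ 0.5541 -0.1769  0.0226]
[[-2.1, -2.0], [4.7, -4.6], [-0.5, 1.6], [4.4, 0.0], [-1.0, 0.7], [-0.3, 0.4], [1.5, 3.1], [-0.6, -0.2]]
[[ 0.61611136 -0.04550956  0.09      ]] [[319.37237516 229.66467679]]
(array([13.3,  3.8, 98.7]), array([ 0.01,  0.03, -4.87]))
```

```bash
python3 -m creep '[{"rx":0,"ry":0,"rz":-5,"tx":11,"ty":3,"tz":20,"hand":-1},{"rx":0,"ry":0,"rz":-5,"tx":11,"ty":3,"tz":50,"hand":-1},{"rx":0,"ry":0,"rz":-5,"tx":11,"ty":3,"tz":80,"hand":-1},{"rx":0,"ry":0,"rz":-5,"tx":11,"ty":3,"tz":90,"hand":-1},{"rx":0,"ry":0,"rz":-5,"tx":11,"ty":3,"tz":90,"hand":-1},{"rx":0,"ry":0,"rz":-5,"tx":11,"ty":3,"tz":90,"hand":-1},{"rx":0,"ry":0,"rz":-5,"tx":11,"ty":3,"tz":90,"hand":-1}]'; python3 -c "
from h import *
f,st=shot('wrist'); print(st['position'],st['tool_rot']); cv2.imwrite('pics/w3.png',f['pixels'])
print(proj(f,[[.614,-.047,.103],[.614,-.047,.064]],st).round())
"
```

```text
clock: 3.65
position: [0.6162, -0.0465, 0.13]
tool_rot: [3.14, 0.0, 1.574]
force: [0.5, 0.2, 0.3]
grip_width: 0.0853
[ 0.61623797 -0.04649982  0.13004246] [3.13953371e+00 1.23339034e-04 1.57373468e+00]
[[317. 215.]
 [317. 198.]]
```

View pics/w3.png

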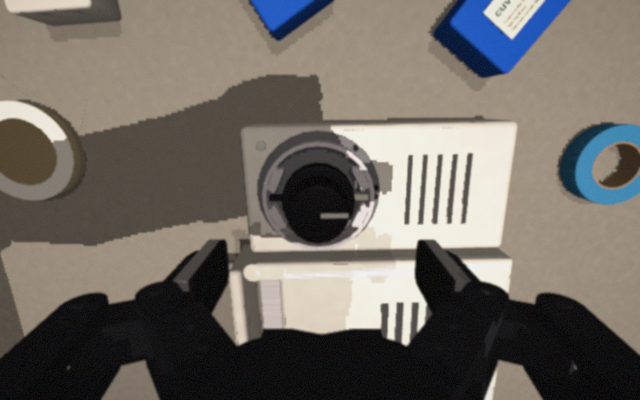

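```bash
python3 -c "
from h import *
f,st=shot('wrist'); print(st['position'],st['tool_rot'])
Rm=R.from_euler('xyz',st['tool_rot'])
for q in [[11,42.5,-13],[11,-42.5,-13],[11,42.5,0],[-11,42.5,-13],[0,42.5,-13]]: print(q,proj(f,[Rm.apply(np.array(q)/1e3)+st['position']],st).round(1))
save(f['pixels'],'w3c.png',(230,110,390,260),5)
"
```

```text
[ 0.61615279 -0.04653154  0.12988295] [3.13968218e+00 1.80780737e-04 1.57373567e+00]
[11, 42.5, -13] [[402.1 220.1]]
[11, -42.5, -13] [[237.7 220.1]]
[11, 42.5, 0] [[396.3 211.9]]
[-11, 42.5, -13] [[399.4 258.8]]
[0, 42.5, -13] [[400.7 239.8]]
```

View pics/w3c.png

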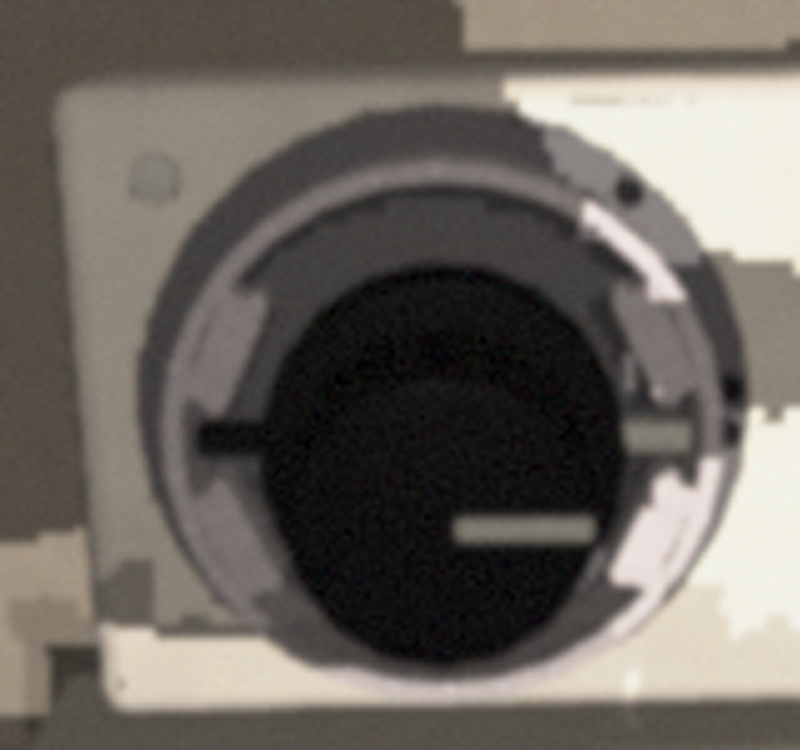

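```bash
python3 -m creep '[{"rx":0,"ry":0,"rz":0,"tx":0,"ty":1,"tz":25,"hand":-1},{"rx":0,"ry":0,"rz":0,"tx":0,"ty":1,"tz":49,"hand":-1},{"rx":0,"ry":0,"rz":0,"tx":0,"ty":1,"tz":49,"hand":-0.5},{"rx":0,"ry":0,"rz":0,"tx":0,"ty":1,"tz":49,"hand":1},{"rx":0,"ry":0,"rz":0,"tx":0,"ty":1,"tz":49,"hand":1},{"rx":0,"ry":0,"rz":0,"tx":0,"ty":1,"tz":49,"hand":1},{"rx":0,"ry":0,"rz":0,"tx":0,"ty":1,"tz":49,"hand":1},{"rx":0,"ry":0,"rz":0,"tx":0,"ty":1,"tz":49,"hand":1}]' 60; python3 -c "
from h import *
st=bot.observe(); print(st)
"
```

```text
clock: 4.55
position: [0.6164, -0.0465, 0.0801]
tool_rot: [3.141, 0.0, 1.574]
force: [-3.0, 0.3, 4.7]
grip_width: 0.0004
{'clock': 4.55, 'qpos': array([ 0.25102624,  0.69201444, -0.40485845,  1.70545746,  0.35233999,
        0.81675315, -0.31116482]), 'qd': array([ 0.00062804,  0.00272293, -0.00024388, -0.00038698,  0.00271878,
       -0.00190505, -0.00223624]), 'joint_efforts': array([-1.54594705e-01, -9.73315644e+01, -7.36880600e+00, -3.05061829e+01,
        2.62697926e-01, -1.08333986e+00,  4.43402852e-03]), 'position': array([ 0.61641738, -0.04649036,  0.08006886]), 'tool_rot': array([3.14148778e+00, 2.13542358e-04, 1.57387684e+00]), 'force': array([-2.95421992,  0.31432004,  4.73076071]), 'moment': array([-0.01602554,  0.71307891,  0.0230728 ]), 'grip_width': 0.0004048078157773278}
```

```bash
python3 -c "
from h import *
f,st=shot('wrist'); cv2.imwrite('pics/w4.png',f['pixels'])
f,_=shot('scene'); save(f['pixels'],'s4.png',(285,80,425,240),4)
f,_=shot('top'); save(f['pixels'],'t4.png',(310,125,430,245),5)
"
```

```text
(no output)
```

View pics/w4.png

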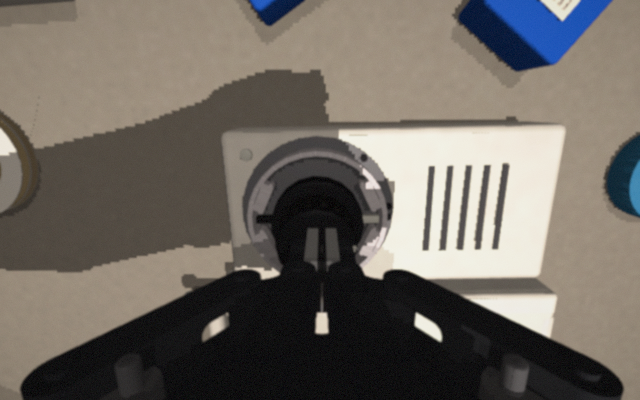

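View pics/s4.png

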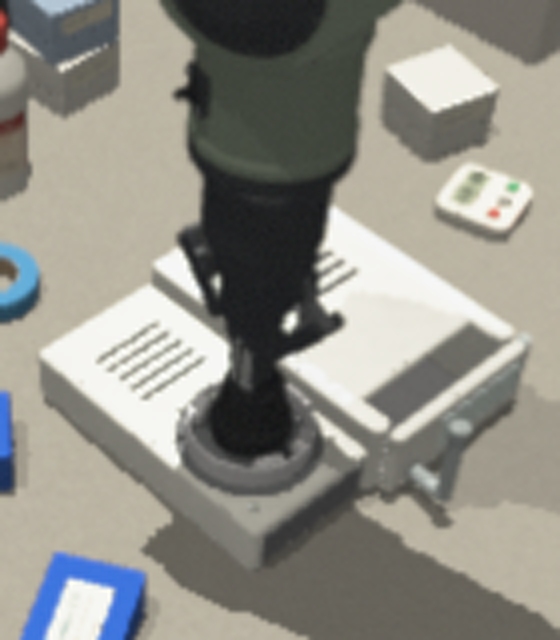

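```bash
python3 -c "
from h import *
save(cv2.imread('pics/w4.png'),'w4c.png',(230,120,410,270),4.4)
f,st=shot('wrist')
Rm=R.from_euler('xyz',st['tool_rot'])
for q in [[11,0,0],[0,0,0],[-11,0,0],[11,0,-19],[0,0,-40]]: print(q,proj(f,[Rm.apply(np.array(q)/1e3)+st['position']],st).round(1))
"
```

```text
[11, 0, 0] [[320.  211.9]]
[0, 0, 0] [[320.1 230.4]]
[-11, 0, 0] [[320.1 248.2]]
[11, 0, -19] [[319.8 224.2]]
[0, 0, -40] [[319.6 264.7]]
```

View pics/w4c.png

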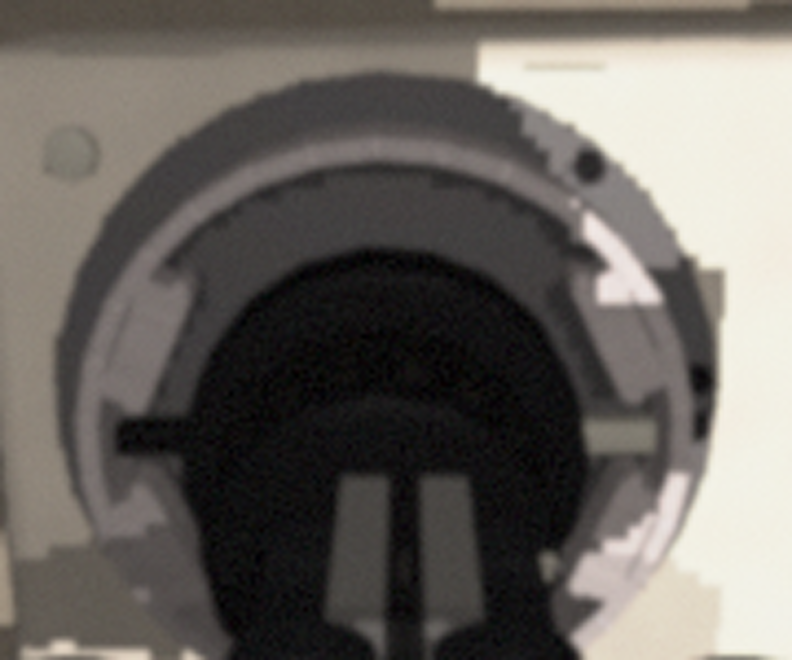

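View pics/t4.png

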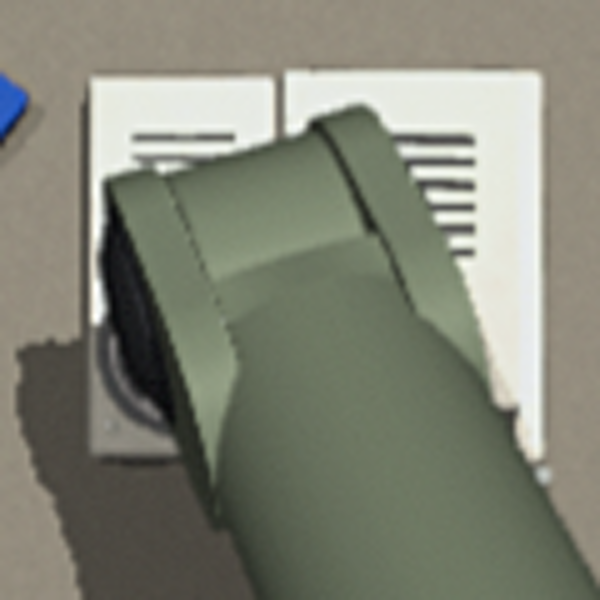

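```bash
python3 -c "
from h import *
f,st=shot('scene')
P=[st['position'],st['position']+[0,0,.019],[.615,-.047,.103],[.615,-.047,.073],[.615,-.047,.064]]
uv=proj(f,P); print(uv.round(1), st['force'])
im=cv2.resize(f['pixels'][120:220,300:400],None,fx=7,fy=7,interpolation=cv2.INTER_CUBIC)
im=cv2.convertScaleAbs(im,alpha=2.2,beta=20)
for i,(u,v) in enumerate(uv): cv2.circle(im,(int((u-300+.5)*7),int((v-120+.5)*7)),4,(0,0,255) if i<2 else (0,255,0),-1)
cv2.imwrite('pics/s5.png',im[:, :])
"
```

```text
[[346.6 180.8]
 [347.1 175.9]
 [347.7 175. ]
 [346.9 182.7]
 [346.7 185. ]] [-3.23988956  0.11509143  4.76449201]
```

View pics/s5.png

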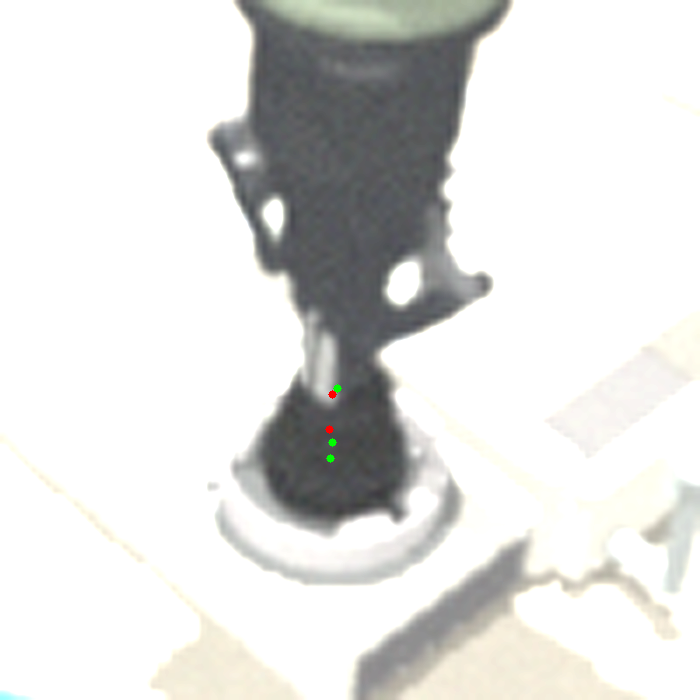

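```bash
python3 -c "
from h import *
f,st=shot('scene'); print(unproj(f,[[347.8,187.4]],.064), cv2.Rodrigues(f['rvec'])[0].T@-f['tvec'])
print(unproj(f,[[300+337/7-.5,120+458/7-.5]],.085))
f2,_=shot('top');print(unproj(f2,[[310+185/5-.4,125+346/5-.4]],.064), cv2.Rodrigues(f2['rvec'])[0].T@-f2['tvec'])
print(unproj(f2,[[310+193/5-.4,125+345/5-.4]],.103))
# wrist collar
"
```

```text
[[ 0.60688476 -0.04330574  0.064     ]] [0.14393925 0.46513805 0.83276324]
[[ 0.60076315 -0.03501345  0.085     ]]
[[ 0.61101456 -0.04781571  0.064     ]] [0.52794044 0.06334195 1.25836673]
[[ 0.60897687 -0.04858336  0.103     ]]
```

```bash
python3 -m creep '[{"rx":0,"ry":0,"rz":0,"tx":0,"ty":0,"tz":-20,"hand":1},{"rx":0,"ry":0,"rz":0,"tx":0,"ty":0,"tz":-50,"hand":1},{"rx":0,"ry":0,"rz":0,"tx":0,"ty":0,"tz":-50,"hand":1},{"rx":0,"ry":0,"rz":0,"tx":0,"ty":0,"tz":-50,"hand":-1},{"rx":0,"ry":0,"rz":0,"tx":0,"ty":0,"tz":-50,"hand":-1},{"rx":0,"ry":0,"rz":0,"tx":0,"ty":0,"tz":-50,"hand":-1},{"rx":0,"ry":0,"rz":0,"tx":0,"ty":0,"tz":-50,"hand":-1},{"rx":0,"ry":0,"rz":0,"tx":0,"ty":0,"tz":-50,"hand":-1}]'; python3 -c "
from h import *
f,st=shot('wrist'); print(st['position'],st['force']); save(f['pixels'],'w6c.png',(200,110,440,290),3.3)
"
```

```text
clock: 5.7
position: [0.6164, -0.0463, 0.1291]
tool_rot: [-3.141, -0.0, 1.574]
force: [-0.6, -0.4, 0.9]
grip_width: 0.0722
[ 0.61637078 -0.04633235  0.12913462] [-0.58073634 -0.42564267  0.90966217]
```

View pics/w6c.png

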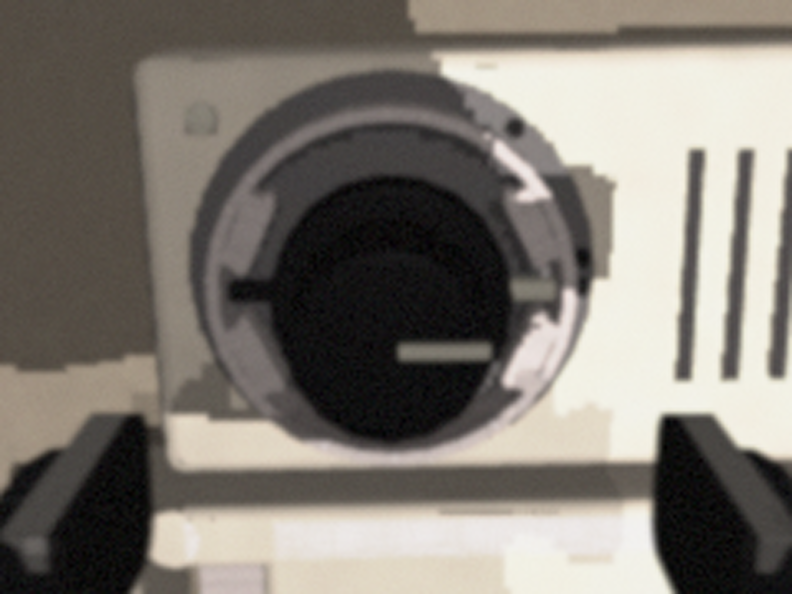

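```bash
python3 -m creep '[{"rx":0,"ry":0,"rz":0,"tx":0,"ty":-3,"tz":15,"hand":-1},{"rx":0,"ry":0,"rz":0,"tx":0,"ty":-3,"tz":30,"hand":-1},{"rx":0,"ry":0,"rz":0,"tx":0,"ty":-3,"tz":47,"hand":-1},{"rx":0,"ry":0,"rz":0,"tx":0,"ty":-3,"tz":47,"hand":-1},{"rx":0,"ry":0,"rz":0,"tx":0,"ty":-3,"tz":47,"hand":-1},{"rx":0,"ry":0,"rz":0,"tx":0,"ty":-3,"tz":47,"hand":-1},{"rx":0,"ry":0,"rz":0,"tx":0,"ty":-3,"tz":47,"hand":-1}]' 60; python3 -c "
from h import *
f,st=shot('wrist'); print(st['position'],st['force']); cv2.imwrite('pics/w7.png',f['pixels'])
"
```

```text
clock: 6.45
position: [0.6139, -0.0464, 0.0832]
tool_rot: [3.141, 0.0, 1.574]
force: [0.3, -0.4, 0.3]
grip_width: 0.0854
[ 0.61387691 -0.04644822  0.08321063] [ 0.26520796 -0.42015652  0.28917124]
```

View pics/w7.png

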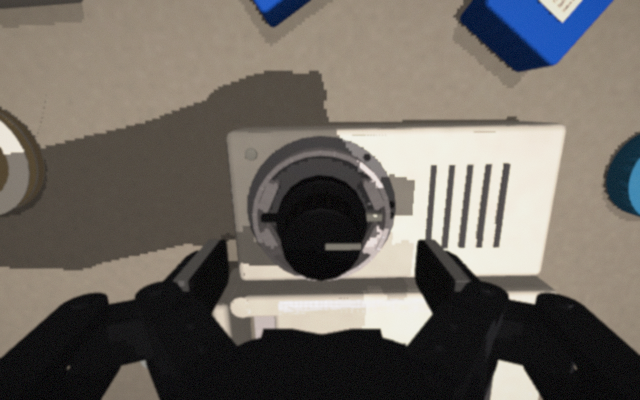

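```bash
python3 -m creep '[{"rx":0,"ry":0,"rz":0,"tx":0,"ty":0,"tz":3,"hand":-1},{"rx":0,"ry":0,"rz":0,"tx":0,"ty":0,"tz":6,"hand":-1},{"rx":0,"ry":0,"rz":0,"tx":0,"ty":0,"tz":8,"hand":-0.5},{"rx":0,"ry":0,"rz":0,"tx":0,"ty":0,"tz":8,"hand":-0.5},{"rx":0,"ry":0,"rz":0,"tx":0,"ty":0,"tz":8,"hand":-0.5}]' 60; python3 -c "
from h import *
f,st=shot('wrist'); print(st['position'],st['force'],st['grip_width']); cv2.imwrite('pics/w8.png',f['pixels'])
f,st=shot('scene'); save(cv2.convertScaleAbs(f['pixels'],alpha=2,beta=10),'s8.png',(300,110,400,220),6)
"
```

```text
clock: 7.0
position: [0.6135, -0.0464, 0.0744]
tool_rot: [-3.141, -0.0, 1.574]
force: [-0.4, -0.3, 0.2]
grip_width: 0.0637
[ 0.61345655 -0.04635953  0.07443048] [-0.37595876 -0.27771235  0.23855334] 0.0637396367813618
```

View pics/w8.png

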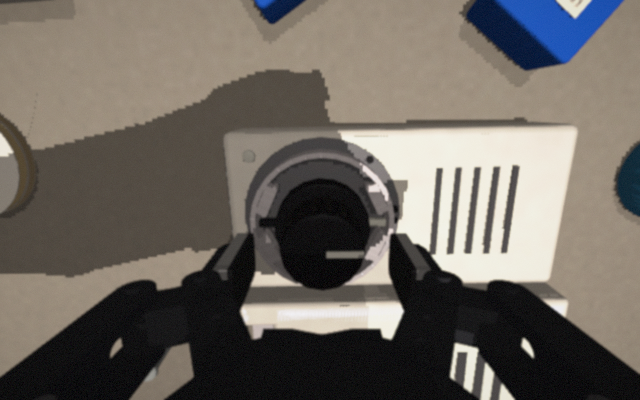

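View pics/s8.png

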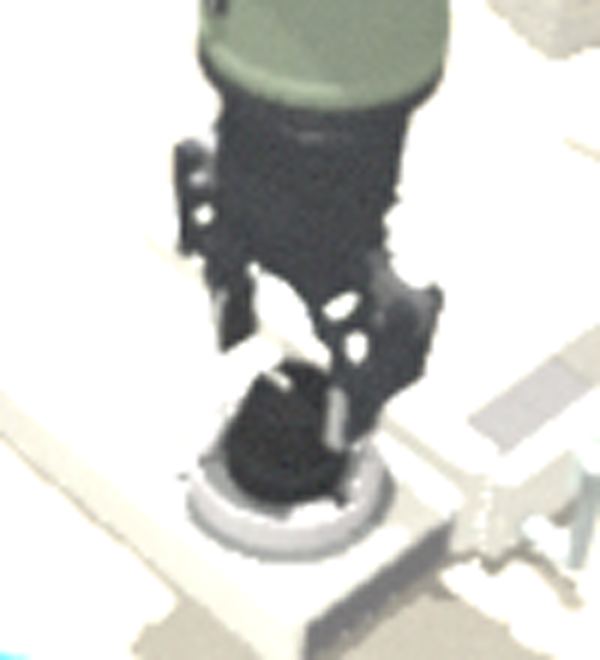

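```bash
python3 -c "
from h import *
f,_=shot('scene')
for z in (.07,.08,.09,.1):
  print(z,proj(f,[[.6135-.032,-.046,z],[.6135+.032,-.046,z],[.6135-.038,-.046,z],[.6135+.038,-.046,z]]).round(1).tolist(), unproj(f,[[355.3,184.2],[338.7,167.8]],z).round(3).tolist())
"
```

```text
0.07 [[355.3, 190.9], [338.9, 177.3], [356.9, 192.3], [337.4, 176.0]] [[0.599, -0.062, 0.07], [0.672, -0.07, 0.07]]
0.08 [[355.7, 188.4], [339.0, 174.7], [357.3, 189.7], [337.5, 173.5]] [[0.593, -0.056, 0.08], [0.665, -0.063, 0.08]]
0.09 [[356.0, 185.8], [339.2, 172.1], [357.6, 187.2], [337.7, 170.9]] [[0.587, -0.049, 0.09], [0.658, -0.056, 0.09]]
0.1 [[356.3, 183.2], [339.4, 169.5], [357.9, 184.6], [337.9, 168.2]] [[0.581, -0.042, 0.1], [0.651, -0.049, 0.1]]
```

```bash
python3 -m creep '[{"rx":0,"ry":0,"rz":0,"tx":0,"ty":-2,"tz":6,"hand":-0.6},{"rx":0,"ry":0,"rz":0,"tx":0,"ty":-2,"tz":12,"hand":-0.6},{"rx":0,"ry":0,"rz":0,"tx":0,"ty":-2,"tz":18,"hand":-0.6},{"rx":0,"ry":0,"rz":0,"tx":0,"ty":-2,"tz":21,"hand":-0.6},{"rx":0,"ry":0,"rz":0,"tx":0,"ty":-2,"tz":21,"hand":-0.6},{"rx":0,"ry":0,"rz":0,"tx":0,"ty":-2,"tz":21,"hand":-0.6}]' 60; python3 -c "
from h import *
f,st=shot('wrist'); print(st['position'],st['force'],st['grip_width']); save(f['pixels'],'w9.png',(160,110,480,330),2.4)
f,st=shot('scene'); save(cv2.convertScaleAbs(f['pixels'],alpha=2,beta=10),'s9.png',(300,110,400,220),6)
"
```

```text
clock: 7.75
position: [0.6115, -0.0464, 0.0535]
tool_rot: [3.142, -0.0, 1.574]
force: [0.3, -0.5, 0.2]
grip_width: 0.0683
[ 0.61153255 -0.04636347  0.0534911 ] [ 0.34225736 -0.5379058   0.18111598] 0.06833266341453323
```

View pics/w9.png

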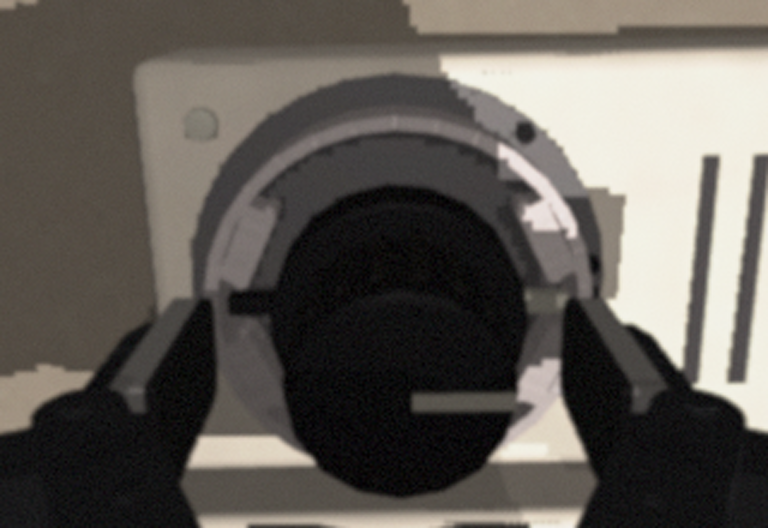

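View pics/s9.png

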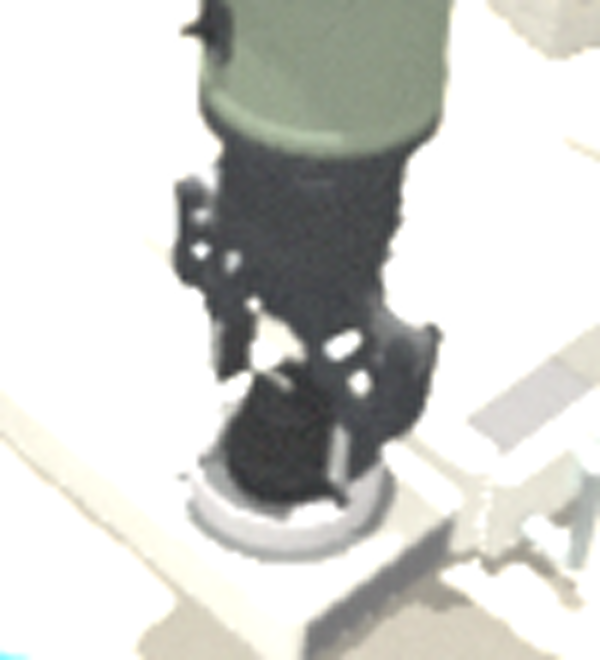

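```bash
python3 -m creep '[{"rx":0,"ry":0,"rz":0,"tx":0,"ty":0,"tz":0,"hand":0},{"rx":0,"ry":0,"rz":0,"tx":0,"ty":0,"tz":0,"hand":0.5},{"rx":0,"ry":0,"rz":0,"tx":0,"ty":0,"tz":0,"hand":0.5},{"rx":0,"ry":0,"rz":0,"tx":0,"ty":0,"tz":0,"hand":0.5},{"rx":0,"ry":0,"rz":0,"tx":0,"ty":0,"tz":0,"hand":0.5}]' 60
```

```text
clock: 8.35
position: [0.6127, -0.0464, 0.0543]
tool_rot: [3.139, -0.0, 1.574]
force: [5.0, -0.2, 5.4]
grip_width: 0.0401
```

```bash
python3 -m creep '[{"rx":0,"ry":0,"rz":0,"tx":0,"ty":0,"tz":4,"hand":0.6},{"rx":0,"ry":0,"rz":0,"tx":0,"ty":0,"tz":8,"hand":0.6},{"rx":0,"ry":0,"rz":0,"tx":0,"ty":0,"tz":11,"hand":0.6},{"rx":0,"ry":0,"rz":0,"tx":0,"ty":0,"tz":11,"hand":0.6},{"rx":0,"ry":0,"rz":0,"tx":0,"ty":0,"tz":11,"hand":0.6}]' 80
```

```text
clock: 8.85
position: [0.6128, -0.0464, 0.0438]
tool_rot: [3.139, 0.0, 1.574]
force: [1.9, -1.1, 15.5]
grip_width: 0.0402
```

```bash
python3 -m creep '[{"rx":0,"ry":0,"rz":-8,"tx":0,"ty":0,"tz":0,"hand":0.6},{"rx":0,"ry":0,"rz":-16,"tx":0,"ty":0,"tz":0,"hand":0.6},{"rx":0,"ry":0,"rz":-24,"tx":0,"ty":0,"tz":0,"hand":0.6},{"rx":0,"ry":0,"rz":-32,"tx":0,"ty":0,"tz":0,"hand":0.6},{"rx":0,"ry":0,"rz":-40,"tx":0,"ty":0,"tz":0,"hand":0.6},{"rx":0,"ry":0,"rz":-48,"tx":0,"ty":0,"tz":0,"hand":0.6},{"rx":0,"ry":0,"rz":-51,"tx":0,"ty":0,"tz":0,"hand":0.6},{"rx":0,"ry":0,"rz":-51,"tx":0,"ty":0,"tz":0,"hand":0.6}]'; python3 -m creep '[{"rx":0,"ry":0,"rz":0,"tx":0,"ty":0,"tz":0,"hand":0.6},{"rx":0,"ry":0,"rz":0,"tx":0,"ty":0,"tz":0,"hand":0.6},{"rx":0,"ry":0,"rz":0,"tx":0,"ty":0,"tz":0,"hand":0.6}]';  python3 -c "
from h import *
f,st=shot('wrist'); print(st['position'],st['force'],st['moment'],st['tool_rot'],st['grip_width']); cv2.imwrite('pics/w10.png',f['pixels'])
"
```

```text
clock: 9.65
position: [0.6119, -0.0477, 0.0438]
tool_rot: [-3.141, 0.002, 2.465]
force: [-4.2, -4.3, 21.2]
grip_width: 0.0401
clock: 9.95
position: [0.6119, -0.0476, 0.0438]
tool_rot: [-3.141, 0.002, 2.463]
force: [-4.5, -4.9, 20.6]
grip_width: 0.0399
[ 0.6119262  -0.04763104  0.04380363] [-4.5404333  -4.88230117 20.60628524] [-1.66986288  1.22791195 -0.0118104 ] [-3.14069378e+00  2.08189251e-03  2.46336094e+00] 0.0398959092700108
```

View pics/w10.png

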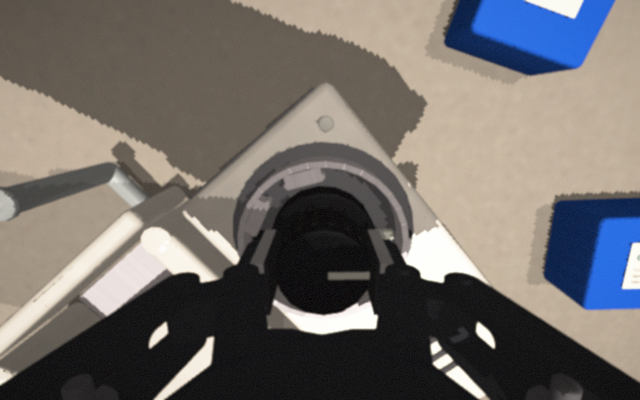

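```bash
python3 -m creep '[{"rx":0,"ry":0,"rz":0,"tx":0,"ty":0,"tz":-3,"hand":0.6},{"rx":0,"ry":0,"rz":0,"tx":0,"ty":0,"tz":-7,"hand":0.6},{"rx":0,"ry":0,"rz":0,"tx":0,"ty":0,"tz":-11,"hand":0.6},{"rx":0,"ry":0,"rz":0,"tx":0,"ty":0,"tz":-11,"hand":0},{"rx":0,"ry":0,"rz":0,"tx":0,"ty":0,"tz":-11,"hand":-0.7},{"rx":0,"ry":0,"rz":0,"tx":0,"ty":0,"tz":-11,"hand":-0.7},{"rx":0,"ry":0,"rz":0,"tx":0,"ty":0,"tz":-11,"hand":-0.7},{"rx":0,"ry":0,"rz":0,"tx":0,"ty":0,"tz":-12,"hand":-0.7}]'; python3 -m creep '[{"rx":0,"ry":0,"rz":0,"tx":0,"ty":0,"tz":-30,"hand":-0.7},{"rx":0,"ry":0,"rz":0,"tx":0,"ty":0,"tz":-60,"hand":-0.7},{"rx":0,"ry":0,"rz":0,"tx":0,"ty":0,"tz":-80,"hand":-0.7},{"rx":0,"ry":0,"rz":0,"tx":0,"ty":0,"tz":-80,"hand":-0.7},{"rx":0,"ry":0,"rz":0,"tx":0,"ty":0,"tz":-80,"hand":-0.7}]';  python3 -c "
from h import *
f,st=shot('wrist'); print(st['position'],st['force'],st['moment'],st['tool_rot'],st['grip_width']); cv2.imwrite('pics/w11.png',f['pixels'])
"
```

```text
clock: 10.8
position: [0.6113, -0.0463, 0.0542]
tool_rot: [-3.141, -0.0, 2.464]
force: [0.7, -0.5, -1.0]
grip_width: 0.0725
clock: 11.3
position: [0.6115, -0.0465, 0.1345]
tool_rot: [3.142, 0.0, 2.464]
force: [-0.1, -0.2, -1.0]
grip_width: 0.0726
[ 0.61146074 -0.0465483   0.13454677] [-0.08569488 -0.23055909 -1.03002042] [ 0.07650807  0.0338279  -0.00929469] [3.14156870e+00 4.16373832e-04 2.46401358e+00] 0.07258705894368644
```

View pics/w11.png

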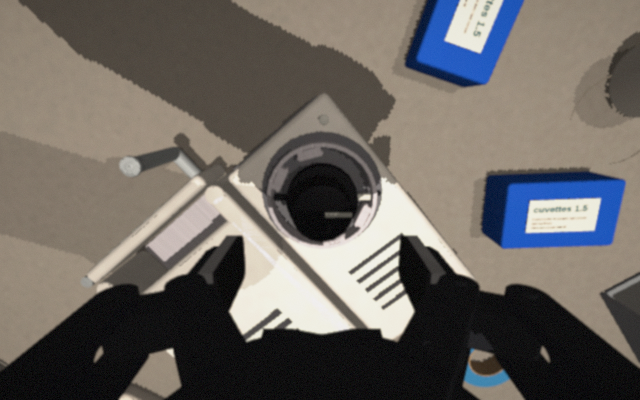

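```bash
python3 -c "
from h import *
print(rel([.5057,-.1322,.16],2.464))"; python3 -m creep '[{"rx":0,"ry":0,"rz":8,"tx":10,"ty":-10,"tz":-15,"hand":-0.7},{"rx":0,"ry":0,"rz":16,"tx":15,"ty":-25,"tz":-25,"hand":-0.7},{"rx":0,"ry":0,"rz":24,"tx":20,"ty":-40,"tz":-25,"hand":-0.7},{"rx":0,"ry":0,"rz":32,"tx":25,"ty":-55,"tz":-25,"hand":-0.7},{"rx":0,"ry":0,"rz":40,"tx":28,"ty":-70,"tz":-25,"hand":-0.7},{"rx":0,"ry":0,"rz":48,"tx":28,"ty":-85,"tz":-25,"hand":-0.7},{"rx":0,"ry":0,"rz":56,"tx":28,"ty":-100,"tz":-25,"hand":-0.7},{"rx":0,"ry":0,"rz":64,"tx":28,"ty":-115,"tz":-25,"hand":-0.7}]';python3 -m creep '[{"rx":0,"ry":0,"rz":8,"tx":0,"ty":0,"tz":0,"hand":-0.7},{"rx":0,"ry":0,"rz":16,"tx":0,"ty":0,"tz":0,"hand":-0.7},{"rx":0,"ry":0,"rz":24,"tx":0,"ty":0,"tz":0,"hand":-0.7},{"rx":0,"ry":0,"rz":32,"tx":0,"ty":0,"tz":0,"hand":-0.7},{"rx":0,"ry":0,"rz":40,"tx":0,"ty":0,"tz":0,"hand":-0.7},{"rx":0,"ry":0,"rz":48,"tx":0,"ty":0,"tz":0,"hand":-0.7},{"rx":0,"ry":0,"rz":56,"tx":0,"ty":0,"tz":0,"hand":-0.7},{"rx":0,"ry":0,"rz":64,"tx":0,"ty":0,"tz":0,"hand":-0.7}]'; python3 -m creep '[{"rx":0,"ry":0,"rz":6,"tx":0,"ty":0,"tz":0,"hand":-0.7},{"rx":0,"ry":0,"rz":12,"tx":0,"ty":0,"tz":0,"hand":-0.7},{"rx":0,"ry":0,"rz":12,"tx":0,"ty":0,"tz":0,"hand":-0.7},{"rx":0,"ry":0,"rz":12,"tx":0,"ty":0,"tz":0,"hand":-0.7},{"rx":0,"ry":0,"rz":12,"tx":0,"ty":0,"tz":0,"hand":-0.7}]'; python3 -c "
from h import *
f,st=shot('wrist'); print(st['qpos'],rel([.5057,-.1322,.16],.026,st)); cv2.imwrite('pics/w12.png',f['pixels'])
print(proj(f,[[.5057,-.1322,.088],[.5057,-.1322,.012]],st))"
```

```text
(array([  28.5, -132.9,  -26. ]), array([-0.03, -0.02,  0.01]))
clock: 12.15
position: [0.5167, -0.1189, 0.1586]
tool_rot: [-3.14, 0.0, 1.341]
force: [0.1, 0.5, 0.7]
grip_width: 0.0728
clock: 12.95
position: [0.517, -0.1184, 0.1586]
tool_rot: [-3.141, 0.002, 0.224]
force: [0.2, -0.2, -0.1]
grip_width: 0.0724
clock: 13.45
position: [0.5174, -0.1185, 0.1592]
tool_rot: [-3.142, 0.001, 0.023]
force: [1.1, 0.2, 0.4]
grip_width: 0.0726
[ 0.20113665  0.43699277 -0.11603591  1.89335154  0.06734067  0.81556081
 -1.49787277] (array([-12. ,  13.5,  -0.8]), array([-0.  ,  0.03, -0.16]))
[[339.35903053 210.42137926]
 [335.24766686 187.02389941]]
```

View pics/w12.png

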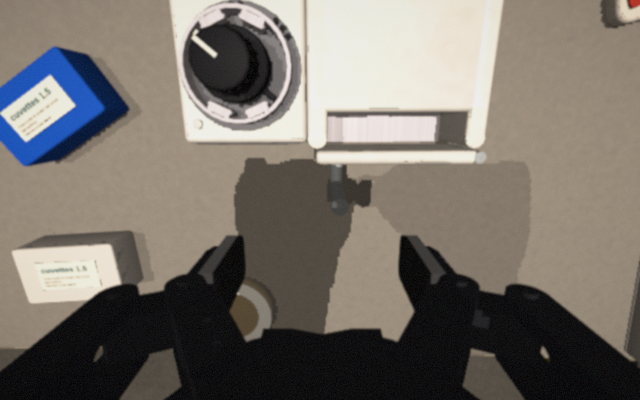

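```bash
python3 -m creep '[{"rx":0,"ry":0,"rz":0,"tx":-10,"ty":13.5,"tz":0,"hand":-0.7},{"rx":0,"ry":0,"rz":0,"tx":-10,"ty":13.5,"tz":20,"hand":-0.7},{"rx":0,"ry":0,"rz":0,"tx":-10,"ty":13.5,"tz":50,"hand":-0.7},{"rx":0,"ry":0,"rz":0,"tx":-10,"ty":13.5,"tz":80,"hand":-0.7},{"rx":0,"ry":0,"rz":0,"tx":-10,"ty":13.5,"tz":105,"hand":-0.7},{"rx":0,"ry":0,"rz":0,"tx":-10,"ty":13.5,"tz":125,"hand":-0.7},{"rx":0,"ry":0,"rz":0,"tx":-10,"ty":13.5,"tz":131,"hand":-0.7},{"rx":0,"ry":0,"rz":0,"tx":-10,"ty":13.5,"tz":131,"hand":-0.7}]'; python3 -m creep '[{"rx":0,"ry":0,"rz":0,"tx":0,"ty":0,"tz":0,"hand":-0.7},{"rx":0,"ry":0,"rz":0,"tx":0,"ty":0,"tz":0,"hand":-0.7}]';python3 -c "
from h import *
f,st=shot('wrist'); print(st['force'],rel([.5057,-.1322,.16],.026,st)); cv2.imwrite('pics/w13.png',f['pixels'])"
```

```text
clock: 14.3
position: [0.5073, -0.1326, 0.0282]
tool_rot: [-3.141, 0.001, 0.021]
force: [-0.5, -0.7, -0.2]
grip_width: 0.0726
clock: 14.5
position: [0.5084, -0.1325, 0.0296]
tool_rot: [3.141, -0.002, 0.021]
force: [0.9, 0.0, 0.3]
grip_width: 0.0729
[0.86178184 0.01071534 0.30897971] (array([  -2.5,   -0.3, -130.4]), array([ 0.02, -0.09, -0.3 ]))
```

View pics/w13.png

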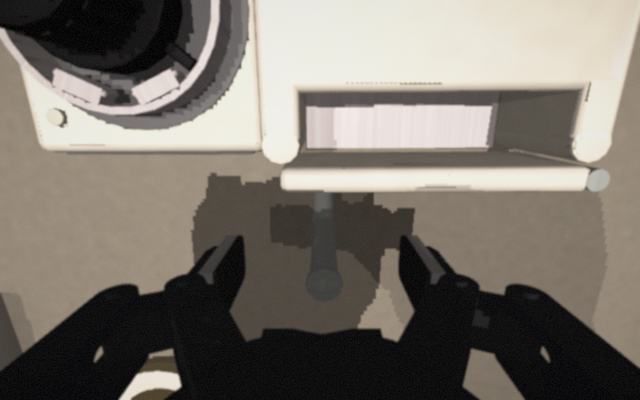

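```bash
python3 -m creep '[{"rx":0,"ry":0,"rz":0,"tx":0,"ty":0,"tz":0,"hand":0},{"rx":0,"ry":0,"rz":0,"tx":0,"ty":0,"tz":0,"hand":0.6},{"rx":0,"ry":0,"rz":0,"tx":0,"ty":0,"tz":0,"hand":1},{"rx":0,"ry":0,"rz":0,"tx":0,"ty":0,"tz":0,"hand":1},{"rx":0,"ry":0,"rz":0,"tx":0,"ty":0,"tz":0,"hand":1},{"rx":0,"ry":0,"rz":0,"tx":0,"ty":0,"tz":0,"hand":1}]' 40;python3 -c "
from h import *
f,st=shot('wrist'); print(st['force'],rel([.5057,-.1322,.16],.026,st)); cv2.imwrite('pics/w14.png',f['pixels'])
c=np.array(st['position'][:2]); 
v=np.array([-.036,.120]); y=.026
rot=lambda a:np.array([[np.cos(a),-np.sin(a)],[np.sin(a),np.cos(a)]])
h0=rot(y)@v; Rm=R.from_euler('xyz',st['tool_rot']).inv()
for d in range(5,116,5):
  w=rot(np.radians(d))@h0-h0; 
  base=(d-1)//40*40; w0=rot(np.radians(base))@h0-h0
  Rb=Rm if base==0 else R.from_euler('xyz',[np.pi,0,st['tool_rot'][2]+np.radians(base)]).inv()
  print(d,Rb.apply(np.r_[w-w0,0]*1000).round(1))
"
```

```text
clock: 15.15
position: [0.5079, -0.1333, 0.0287]
tool_rot: [3.141, -0.0, 0.02]
force: [-0.5, -6.0, 3.2]
grip_width: 0.0109
[-0.45589651 -6.00902018  3.2085018 ] (array([  -2.2,   -1. , -131.3]), array([ 0.06, -0.02, -0.36]))
5 [-10.3   3.7   0. ]
10 [-20.2   8.2   0. ]
15 [-29.7  13.6   0. ]
20 [-38.7  19.8   0. ]
25 [-47.2  26.8   0. ]
30 [-55.   34.4   0. ]
35 [-62.1  42.7   0. ]
40 [-68.4  51.6   0. ]
45 [-10.3   3.7   0. ]
50 [-20.2   8.2   0. ]
55 [-29.7  13.6   0. ]
60 [-38.7  19.8   0. ]
65 [-47.2  26.8   0. ]
70 [-55.   34.4   0. ]
75 [-62.1  42.7   0. ]
80 [-68.4  51.6   0. ]
85 [-10.3   3.7   0. ]
90 [-20.2   8.2   0. ]
95 [-29.7  13.6   0. ]
100 [-38.7  19.8   0. ]
105 [-47.2  26.8   0. ]
110 [-55.   34.4   0. ]
115 [-62.1  42.7   0. ]
```

View pics/w14.png

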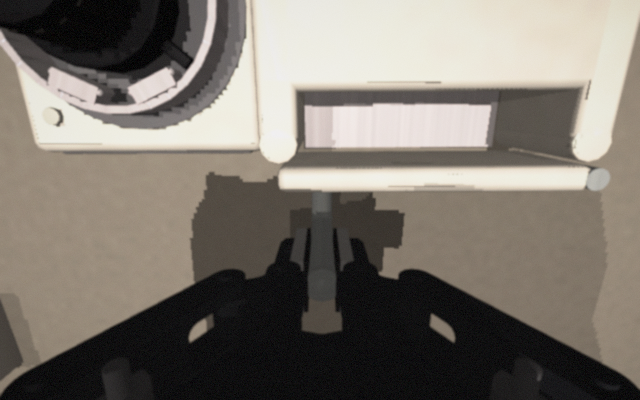

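```bash
python3 -m creep '[{"rx":0,"ry":0,"rz":-5,"tx":-10.3,"ty":3.7,"tz":0,"hand":1},{"rx":0,"ry":0,"rz":-10,"tx":-20.2,"ty":8.2,"tz":0,"hand":1},{"rx":0,"ry":0,"rz":-15,"tx":-29.7,"ty":13.6,"tz":0,"hand":1},{"rx":0,"ry":0,"rz":-20,"tx":-38.7,"ty":19.8,"tz":0,"hand":1},{"rx":0,"ry":0,"rz":-25,"tx":-47.2,"ty":26.8,"tz":0,"hand":1},{"rx":0,"ry":0,"rz":-30,"tx":-55,"ty":34.4,"tz":0,"hand":1},{"rx":0,"ry":0,"rz":-35,"tx":-62.1,"ty":42.7,"tz":0,"hand":1},{"rx":0,"ry":0,"rz":-40,"tx":-68.4,"ty":51.6,"tz":0,"hand":1}]'; python3 -m creep '[{"rx":0,"ry":0,"rz":0,"tx":0,"ty":0,"tz":0,"hand":1},{"rx":0,"ry":0,"rz":0,"tx":0,"ty":0,"tz":0,"hand":1},{"rx":0,"ry":0,"rz":0,"tx":0,"ty":0,"tz":0,"hand":1}]'
```

```text
clock: 16.0
position: [0.4404, -0.1855, 0.0287]
tool_rot: [3.141, -0.0, 0.722]
force: [0.4, -0.8, 3.4]
grip_width: 0.0107
clock: 16.3
position: [0.4406, -0.1852, 0.0287]
tool_rot: [3.141, -0.0, 0.717]
force: [-1.3, 0.4, 5.6]
grip_width: 0.0106
```

Low forces. Continue.

```bash
python3 -m creep '[{"rx":0,"ry":0,"rz":-5,"tx":-10.3,"ty":3.7,"tz":0,"hand":1},{"rx":0,"ry":0,"rz":-10,"tx":-20.2,"ty":8.2,"tz":0,"hand":1},{"rx":0,"ry":0,"rz":-15,"tx":-29.7,"ty":13.6,"tz":0,"hand":1},{"rx":0,"ry":0,"rz":-20,"tx":-38.7,"ty":19.8,"tz":0,"hand":1},{"rx":0,"ry":0,"rz":-25,"tx":-47.2,"ty":26.8,"tz":0,"hand":1},{"rx":0,"ry":0,"rz":-30,"tx":-55,"ty":34.4,"tz":0,"hand":1},{"rx":0,"ry":0,"rz":-35,"tx":-62.1,"ty":42.7,"tz":0,"hand":1},{"rx":0,"ry":0,"rz":-40,"tx":-68.4,"ty":51.6,"tz":0,"hand":1}]'; python3 -m creep '[{"rx":0,"ry":0,"rz":-5,"tx":-10.3,"ty":3.7,"tz":0,"hand":1},{"rx":0,"ry":0,"rz":-10,"tx":-20.2,"ty":8.2,"tz":0,"hand":1},{"rx":0,"ry":0,"rz":-15,"tx":-29.7,"ty":13.6,"tz":0,"hand":1},{"rx":0,"ry":0,"rz":-20,"tx":-38.7,"ty":19.8,"tz":0,"hand":1},{"rx":0,"ry":0,"rz":-25,"tx":-47.2,"ty":26.8,"tz":0,"hand":1},{"rx":0,"ry":0,"rz":-30,"tx":-55,"ty":34.4,"tz":0,"hand":1},{"rx":0,"ry":0,"rz":-30,"tx":-55,"ty":34.4,"tz":0,"hand":1},{"rx":0,"ry":0,"rz":-30,"tx":-55,"ty":34.4,"tz":0,"hand":1}]'; python3 -c "
from h import *
f,st=shot('wrist');cv2.imwrite('pics/w15.png',f['pixels'])
f,_=shot('top');cv2.imwrite('pics/t15.png',f['pixels']); print(st['position'],st['force'])"
```

```text
clock: 17.1
position: [0.4222, -0.2697, 0.0286]
tool_rot: [-3.14, 0.001, 1.419]
force: [-4.4, 0.5, 8.8]
grip_width: 0.011
clock: 17.9
position: [0.448, -0.3299, 0.0287]
tool_rot: [-3.14, 0.001, 1.938]
force: [-6.8, -4.6, 10.6]
grip_width: 0.0107
[ 0.44795456 -0.32992078  0.02866834] [-6.76273798 -4.57511472 10.55305558]
```

View pics/w15.png

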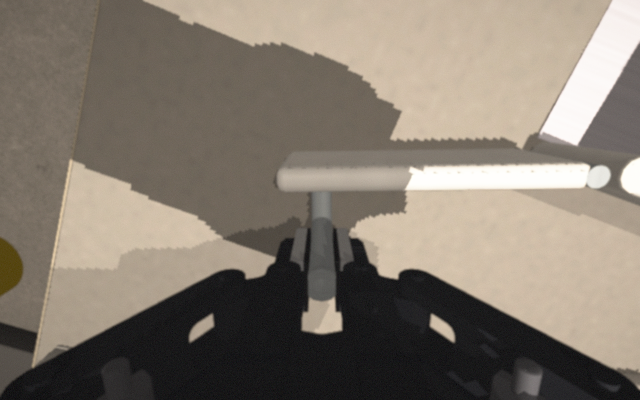

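View pics/t15.png

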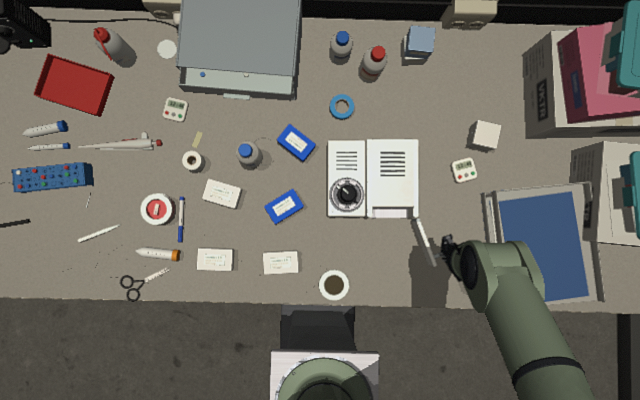

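```bash
python3 -m creep '[{"rx":0,"ry":0,"rz":0,"tx":0,"ty":0,"tz":0,"hand":0},{"rx":0,"ry":0,"rz":0,"tx":0,"ty":0,"tz":0,"hand":-0.5},{"rx":0,"ry":0,"rz":0,"tx":0,"ty":0,"tz":0,"hand":-0.5},{"rx":0,"ry":0,"rz":0,"tx":0,"ty":0,"tz":0,"hand":-0.5},{"rx":0,"ry":0,"rz":0,"tx":0,"ty":0,"tz":-40,"hand":-0.5},{"rx":0,"ry":0,"rz":0,"tx":0,"ty":0,"tz":-80,"hand":-0.5},{"rx":0,"ry":0,"rz":0,"tx":0,"ty":0,"tz":-120,"hand":-0.5},{"rx":0,"ry":0,"rz":0,"tx":0,"ty":0,"tz":-140,"hand":-0.5}]'
python3 - <<'E'
from h import *
from scipy.optimize import least_squares
F=[shot("top")[0],shot("scene")[0]]
st=bot.observe(); print(st['position'])
def corners(p):
    c=np.array([[sx*.031,sy*.05,z] for sx in(-1,1) for sy in(-1,1) for z in(0,.039)])
    a=np.cos(p[2]);b=np.sin(p[2]); return np.c_[p[0]+a*c[:,0]-b*c[:,1],p[1]+b*c[:,0]+a*c[:,1],c[:,2]]
def sil(f,p):
    m=np.zeros((400*4,640*4),np.uint8); h=cv2.convexHull(proj(f,corners(p)).astype(np.float32)); cv2.fillPoly(m,[((h+.5)*4).astype(np.int32)],255)
    return cv2.resize(m,(640,400),interpolation=cv2.INTER_AREA)/255.
obs=[]
for f in F:
    L=[]
    hsv=cv2.cvtColor(f["pixels"],cv2.COLOR_BGR2HSV)
    for o in viewer.outline_of("box_a",f):
        m=o["mask"]; bgr=f["pixels"][m].mean(0)
        if o["score"]<.4 or bgr[0]>bgr[2]+15 or m.sum()<400: continue
        c=np.argwhere(m).mean(0)[::-1]; L.append((unproj(f,[c],.025)[0],m,c))
    obs.append(L); print([(l[0].round(3).tolist(),l[2].round()) for l in L])
for w,m,c in obs[0]:
    ms=[(x[0],x[1]) for x in obs[1] if np.linalg.norm(x[0][:2]-w[:2])<.04]
    if not ms: print("nomatch",w); continue
    cn=max(cv2.findContours(m.astype(np.uint8),0,1)[0],key=cv2.contourArea)
    r=cv2.minAreaRect(unproj(F[0],cn.reshape(-1,2),.039)[:,:2].astype(np.float32)); a=r[2] if r[1][0]<r[1][1] else r[2]-90
    best=None
    from scipy.optimize import minimize
    def cost(p): return sum(((sil(f,p)-mm)**2).sum() for f,mm in((F[0],m),(F[1],ms[0][1])))
    o=minimize(cost,[w[0],w[1],np.radians(a)],method="Nelder-Mead",options=dict(initial_simplex=np.array([[w[0],w[1],np.radians(a)]]*4)+np.vstack([[0,0,0],np.diag([.008,.008,.1])]),xatol=1e-4,fatol=1))
    print("box",o.x.round(4),np.degrees(o.x[2]).round(1),o.fun)
cv2.imwrite("pics/t16.png",F[0]["pixels"])
print("cup",unproj(F[0],[[335,284]],.05))
E
```

```text
clock: 18.8
position: [0.4495, -0.3289, 0.1716]
tool_rot: [3.14, 0.002, 1.941]
force: [-0.0, 0.3, -0.1]
grip_width: 0.0641
[ 0.44974535 -0.32930783  0.17121439]
[([0.603, 0.313, 0.025], array([222., 194.])), ([0.409, 0.138, 0.025], array([280., 262.])), ([0.414, 0.328, 0.025], array([215., 259.]))]
[([0.416, 0.328, 0.025], array([281., 336.])), ([0.605, 0.316, 0.025], array([236., 272.])), ([0.412, 0.139, 0.025], array([347., 285.]))]
box [ 0.6057  0.3147 -0.28  ] -16.0 187.08664359861592
box [0.4116 0.1375 0.092 ] 5.3 148.51566320645907
box [0.416  0.327  0.0078] 0.4 145.85222606689734
cup [[ 0.35322031 -0.02207129  0.05      ]]
```

```bash
python3 -c "
from h import *
print(rel([.4116,.1375,.13],1.663))"; python3 -m creep '[{"rx":0,"ry":0,"rz":2,"tx":45,"ty":14,"tz":0,"hand":-0.5},{"rx":0,"ry":0,"rz":4,"tx":90,"ty":27,"tz":0,"hand":-0.5},{"rx":0,"ry":0,"rz":6,"tx":135,"ty":41,"tz":0,"hand":-0.5},{"rx":0,"ry":0,"rz":8,"tx":180,"ty":54,"tz":0,"hand":-0.5},{"rx":0,"ry":0,"rz":10,"tx":225,"ty":67,"tz":0,"hand":-0.5},{"rx":0,"ry":0,"rz":12,"tx":270,"ty":81,"tz":0,"hand":-1},{"rx":0,"ry":0,"rz":14,"tx":315,"ty":94,"tz":0,"hand":-1},{"rx":0,"ry":0,"rz":16,"tx":360,"ty":107,"tz":0,"hand":-1}]';python3 -m creep '[{"rx":0,"ry":0,"rz":0,"tx":0,"ty":0,"tz":0,"hand":-1},{"rx":0,"ry":0,"rz":0,"tx":0,"ty":0,"tz":0,"hand":-1},{"rx":0,"ry":0,"rz":0,"tx":0,"ty":0,"tz":0,"hand":-1}]'; python3 -c "
from h import *
print(bot.observe()['qpos'],rel([.4116,.1375,.13],1.663))"
```

```text
(array([448.1, 134. ,  38.2]), array([-0.  ,  0.02, 15.89]))
clock: 19.8
position: [0.4172, 0.0473, 0.1677]
tool_rot: [-3.14, -0.0, 1.66]
force: [2.0, -0.8, 0.7]
grip_width: 0.0853
clock: 20.1
position: [0.4179, 0.0448, 0.1678]
tool_rot: [-3.14, 0.0, 1.661]
force: [0.1, -0.5, 0.3]
grip_width: 0.0854
[ 0.43469394  0.34993976 -0.82646651  2.12111158  0.35454956  0.81161718
 -0.52054168] (array([92.9,  2.1, 37.8]), array([-0.08,  0.  , -0.13]))
```

```bash
python3 -m creep '[{"rx":0,"ry":0,"rz":0,"tx":46,"ty":1,"tz":15,"hand":-1},{"rx":0,"ry":0,"rz":0,"tx":93,"ty":2,"tz":40,"hand":-1},{"rx":0,"ry":0,"rz":0,"tx":93,"ty":2,"tz":75,"hand":-1},{"rx":0,"ry":0,"rz":0,"tx":93,"ty":2,"tz":108,"hand":-1},{"rx":0,"ry":0,"rz":0,"tx":93,"ty":2,"tz":108,"hand":-1},{"rx":0,"ry":0,"rz":0,"tx":93,"ty":2,"tz":108,"hand":-1},{"rx":0,"ry":0,"rz":0,"tx":93,"ty":2,"tz":108,"hand":-1}]';  python3 -c "
from h import *
f,st=shot('wrist');cv2.imwrite('pics/w17.png',f['pixels']); print(rel([.4116,.1375,.0],1.663,st))"
```

```text
clock: 20.8
position: [0.4128, 0.138, 0.0618]
tool_rot: [3.14, -0.0, 1.66]
force: [0.3, -0.1, 0.3]
grip_width: 0.0854
(array([-0.4, -1.3, 61.8]), array([ 0.09, -0.01, -0.19]))
```

View pics/w17.png

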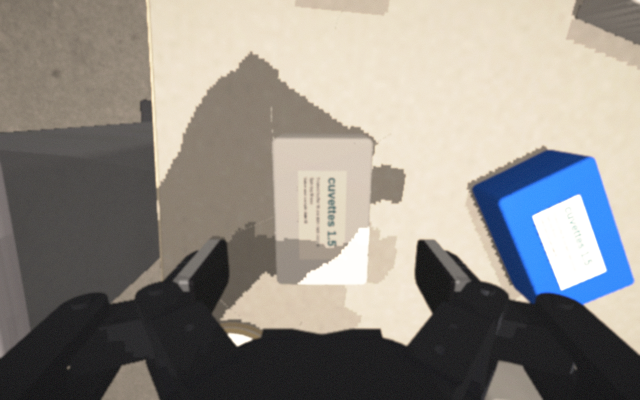

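```bash
python3 -m creep '[{"rx":0,"ry":0,"rz":0,"tx":0,"ty":-1,"tz":20,"hand":-1},{"rx":0,"ry":0,"rz":0,"tx":0,"ty":-1,"tz":40,"hand":-1},{"rx":0,"ry":0,"rz":0,"tx":0,"ty":-1,"tz":55,"hand":-1},{"rx":0,"ry":0,"rz":0,"tx":0,"ty":-1,"tz":62,"hand":-1},{"rx":0,"ry":0,"rz":0,"tx":0,"ty":-1,"tz":62,"hand":-1},{"rx":0,"ry":0,"rz":0,"tx":0,"ty":-1,"tz":62,"hand":-1},{"rx":0,"ry":0,"rz":0,"tx":0,"ty":-1,"tz":62,"hand":-1}]';  python3 -c "
from h import *
f,st=shot('wrist');cv2.imwrite('pics/w18.png',f['pixels']); print(rel([.4116,.1375,.0],1.663,st))
f,st=shot('scene');save(f['pixels'],'s18.png',(300,220,400,320),6)"
```

```text
clock: 21.55
position: [0.4114, 0.1384, -0.0007]
tool_rot: [3.14, -0.0, 1.661]
force: [-0.6, -0.2, 0.2]
grip_width: 0.0855
(array([-0.9,  0.1, -0.7]), array([ 0.07, -0.02, -0.12]))
```

View pics/w18.png

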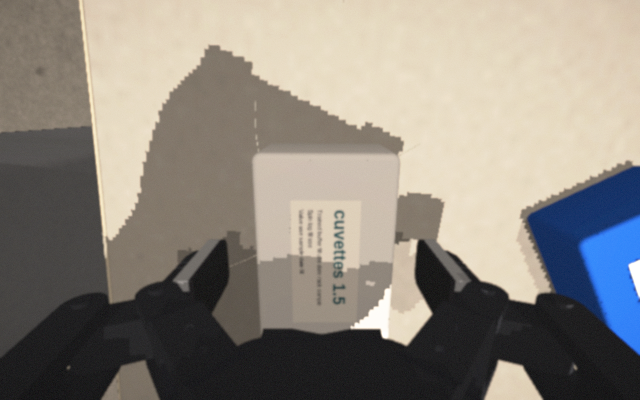

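View pics/s18.png

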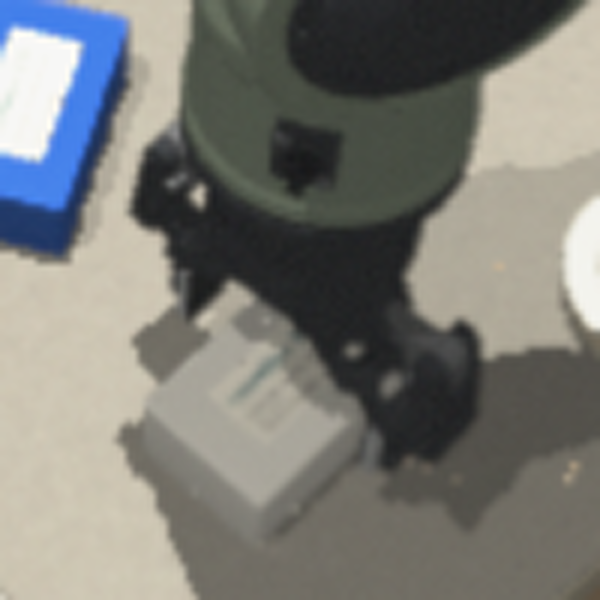

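```bash
python3 -c "
from h import *
f,st=shot('scene')
g=lambda P:((proj(f,P)-[300,220]+.5)*6).round()
print(g([[.4114-.043,.1384,.03],[.4114-.055,.1384,.03],[.4114+.043,.1384,.03],[.4114-.043,.1384,.0],[.4114-.043,.1384,.05]]))
p=[.4116,.1375,.092]
print(g(cab(p,[[-.031,.05,.039],[-.031,-.05,.039],[.031,.05,.039],[.031,-.05,.039]])))
f,st=shot('top'); cv2.imwrite('pics/t18.png',f['pixels'])
"
```

```text
[[367. 465.]
 [389. 487.]
 [213. 312.]
 [359. 499.]
 [372. 441.]]
[[264. 515.]
 [437. 341.]
 [142. 408.]
 [316. 244.]]
```

View pics/t18.png

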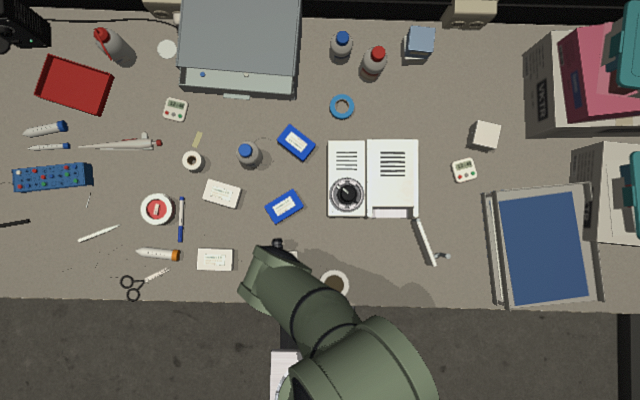

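```bash
python3 -m creep '[{"rx":0,"ry":0,"rz":0,"tx":0,"ty":0,"tz":4,"hand":-1},{"rx":0,"ry":0,"rz":0,"tx":0,"ty":0,"tz":8,"hand":-1},{"rx":0,"ry":0,"rz":0,"tx":0,"ty":0,"tz":12,"hand":-1},{"rx":0,"ry":0,"rz":0,"tx":0,"ty":0,"tz":15,"hand":-1},{"rx":0,"ry":0,"rz":0,"tx":0,"ty":0,"tz":15,"hand":-1},{"rx":0,"ry":0,"rz":0,"tx":0,"ty":0,"tz":15,"hand":-1},{"rx":0,"ry":0,"rz":0,"tx":0,"ty":0,"tz":15,"hand":-1}]';python3 -m creep '[{"rx":0,"ry":0,"rz":0,"tx":0,"ty":0,"tz":0,"hand":-0.6},{"rx":0,"ry":0,"rz":0,"tx":0,"ty":0,"tz":0,"hand":-0.3},{"rx":0,"ry":0,"rz":0,"tx":0,"ty":0,"tz":0,"hand":0},{"rx":0,"ry":0,"rz":0,"tx":0,"ty":0,"tz":0,"hand":0},{"rx":0,"ry":0,"rz":0,"tx":0,"ty":0,"tz":0,"hand":0}]' 40
```

```text
clock: 22.45
position: [0.4109, 0.1384, -0.0164]
tool_rot: [3.141, -0.0, 1.661]
force: [-1.4, 0.1, 0.8]
grip_width: 0.0856
clock: 22.95
position: [0.411, 0.1384, -0.0162]
tool_rot: [3.141, 0.0, 1.661]
force: [-1.0, -1.0, 6.9]
grip_width: 0.0613
```

```bash
python3 -m creep '[{"rx":0,"ry":0,"rz":0,"tx":0,"ty":0,"tz":-10,"hand":0},{"rx":0,"ry":0,"rz":0,"tx":0,"ty":0,"tz":-25,"hand":0},{"rx":0,"ry":0,"rz":0,"tx":-20,"ty":20,"tz":-30,"hand":0},{"rx":0,"ry":0,"rz":0,"tx":-50,"ty":42,"tz":-30,"hand":0},{"rx":0,"ry":0,"rz":1,"tx":-82,"ty":42,"tz":-30,"hand":0},{"rx":0,"ry":0,"rz":1,"tx":-120,"ty":38,"tz":-30,"hand":0},{"rx":0,"ry":0,"rz":2,"tx":-160,"ty":34,"tz":-30,"hand":0},{"rx":0,"ry":0,"rz":2,"tx":-160,"ty":34,"tz":-30,"hand":0}]'; python3 -c "
from h import *
st=bot.observe();print(st['grip_width'],rel([.46,-.18,.014],1.597,st),rel([.4955,-.18,.014],1.597,st))"
```

```text
clock: 23.75
position: [0.4584, -0.0234, 0.0138]
tool_rot: [-3.14, 0.002, 1.619]
force: [0.2, 1.8, -0.6]
grip_width: 0.0614
0.06136300361420363 (array([-1.564e+02, -6.000e+00,  1.000e-01]), array([-0.08,  0.14,  1.26])) (array([-1.582e+02,  2.950e+01,  1.000e-01]), array([-0.08,  0.14,  1.26]))
```

```bash
python3 -m creep '[{"rx":0,"ry":0,"rz":1.3,"tx":-40,"ty":0,"tz":0,"hand":0},{"rx":0,"ry":0,"rz":1.3,"tx":-80,"ty":-2,"tz":0,"hand":0},{"rx":0,"ry":0,"rz":1.3,"tx":-120,"ty":-4,"tz":0,"hand":0},{"rx":0,"ry":0,"rz":1.3,"tx":-156,"ty":-6,"tz":0,"hand":0},{"rx":0,"ry":0,"rz":1.3,"tx":-156,"ty":-6,"tz":0,"hand":0},{"rx":0,"ry":0,"rz":1.3,"tx":-156,"ty":-6,"tz":0,"hand":0},{"rx":0,"ry":0,"rz":1.3,"tx":-156,"ty":-6,"tz":0,"hand":0}]'; python3 -c "
from h import *
f,st=shot('wrist');cv2.imwrite('pics/w19.png',f['pixels'])
print(st['grip_width'],rel([.4955,-.18,-.015],1.597,st))
p=[.5504,-.1786,.026]
print(proj(f,cab(p,[[.03,.0575,.062],[.03,-.0575,.062],[0,.066,.062],[0,-.066,.062]]),st).round())"
```

```text
clock: 24.45
position: [0.4621, -0.1729, 0.0139]
tool_rot: [3.141, -0.001, 1.605]
force: [-0.5, 0.4, -0.5]
grip_width: 0.0614
0.06138884721039191 (array([-8.3, 33.2, 28.9]), array([ 0.02, -0.03,  0.45]))
[[638. 158.]
 [572. 403.]
 [561. 135.]
 [504. 416.]]
```

View pics/w19.png

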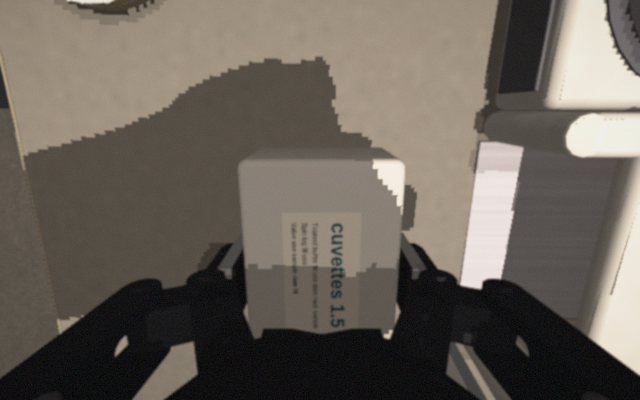

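```bash
python3 -m creep '[{"rx":0,"ry":0,"rz":0.5,"tx":-8,"ty":15,"tz":0,"hand":0},{"rx":0,"ry":0,"rz":0.5,"tx":-8,"ty":33,"tz":0,"hand":0},{"rx":0,"ry":0,"rz":0.5,"tx":-8,"ty":33,"tz":10,"hand":0},{"rx":0,"ry":0,"rz":0.5,"tx":-8,"ty":33,"tz":20,"hand":0},{"rx":0,"ry":0,"rz":0.5,"tx":-8,"ty":33,"tz":27,"hand":0},{"rx":0,"ry":0,"rz":0.5,"tx":-8,"ty":33,"tz":28,"hand":0},{"rx":0,"ry":0,"rz":0.5,"tx":-8,"ty":33,"tz":28,"hand":0},{"rx":0,"ry":0,"rz":0.5,"tx":-8,"ty":33,"tz":28,"hand":0}]'; python3 -c "
from h import *
st=bot.observe();print(st['force'],st['grip_width'],rel([.4955,-.18,-.015],1.597,st))"
```

```text
clock: 25.3
position: [0.4951, -0.1809, -0.0143]
tool_rot: [3.141, 0.0, 1.595]
force: [-0.2, 0.5, -0.8]
grip_width: 0.061
[-0.21491185  0.48766224 -0.84566702] 0.06101403271744902 (array([0.9, 0.5, 0.7]), array([ 0.01,  0.  , -0.11]))
```

```bash
python3 -m creep '[{"rx":0,"ry":0,"rz":0,"tx":0,"ty":0,"tz":1.5,"hand":0},{"rx":0,"ry":0,"rz":0,"tx":0,"ty":0,"tz":1.5,"hand":0},{"rx":0,"ry":0,"rz":0,"tx":0,"ty":0,"tz":1.5,"hand":-0.5},{"rx":0,"ry":0,"rz":0,"tx":0,"ty":0,"tz":1.5,"hand":-0.8},{"rx":0,"ry":0,"rz":0,"tx":0,"ty":0,"tz":1.5,"hand":-0.8},{"rx":0,"ry":0,"rz":0,"tx":0,"ty":0,"tz":1.5,"hand":-0.8},{"rx":0,"ry":0,"rz":0,"tx":0,"ty":0,"tz":-30,"hand":-0.8},{"rx":0,"ry":0,"rz":0,"tx":0,"ty":0,"tz":-75,"hand":-0.8}]'; python3 -c "
from h import *
st=bot.observe();print(st['force'],st['grip_width'],rel([.4,-.182,.06],.026,st))"
```

```text
clock: 26.1
position: [0.4939, -0.1802, 0.0599]
tool_rot: [-3.138, -0.002, 1.596]
force: [0.9, -0.3, 1.6]
grip_width: 0.0767
[ 0.85240148 -0.29163706  1.64018   ] 0.07674969361429125 (array([  0.5, -93.9,   0.2]), array([-2.300e-01,  7.000e-02,  8.993e+01]))
```

```bash
python3 -m creep '[{"rx":0,"ry":0,"rz":8,"tx":0,"ty":-20,"tz":0,"hand":0},{"rx":0,"ry":0,"rz":16,"tx":0,"ty":-40,"tz":0,"hand":0},{"rx":0,"ry":0,"rz":24,"tx":0,"ty":-64,"tz":0,"hand":0},{"rx":0,"ry":0,"rz":32,"tx":0,"ty":-64,"tz":0,"hand":0},{"rx":0,"ry":0,"rz":40,"tx":0,"ty":-64,"tz":0,"hand":0},{"rx":0,"ry":0,"rz":48,"tx":0,"ty":-64,"tz":0,"hand":0},{"rx":0,"ry":0,"rz":56,"tx":0,"ty":-64,"tz":0,"hand":0},{"rx":0,"ry":0,"rz":64,"tx":0,"ty":-64,"tz":0,"hand":0}]'; python3 -m creep '[{"rx":0,"ry":0,"rz":8,"tx":0,"ty":0,"tz":0,"hand":0},{"rx":0,"ry":0,"rz":16,"tx":0,"ty":0,"tz":0,"hand":0},{"rx":0,"ry":0,"rz":24,"tx":0,"ty":0,"tz":0,"hand":0},{"rx":0,"ry":0,"rz":26,"tx":0,"ty":0,"tz":0,"hand":0},{"rx":0,"ry":0,"rz":26,"tx":0,"ty":0,"tz":0,"hand":0},{"rx":0,"ry":0,"rz":26,"tx":0,"ty":0,"tz":0,"hand":0},{"rx":0,"ry":0,"rz":26,"tx":0,"ty":0,"tz":0,"hand":0}]'; python3 -c "
from h import *
f,st=shot('wrist');cv2.imwrite('pics/w20.png',f['pixels'])
print(st['qpos'],st['grip_width'],rel([.43,-.182,-.008],.026,st))"
```

```text
clock: 26.9
position: [0.4311, -0.1824, 0.0606]
tool_rot: [3.141, -0.0, 0.472]
force: [-0.3, -0.8, -0.2]
grip_width: 0.0429
clock: 27.6
position: [0.4311, -0.1825, 0.0605]
tool_rot: [-3.141, 0.0, 0.026]
force: [-0.1, 0.3, 0.2]
grip_width: 0.0424
[ 0.48527791  0.52702212 -0.27336231  2.111881    0.26926469  0.53501326
 -1.53007709] 0.04240478794539542 (array([-1.1, -0.5, 68.5]), array([-0.01,  0.  ,  0.02]))
```

View pics/w20.png

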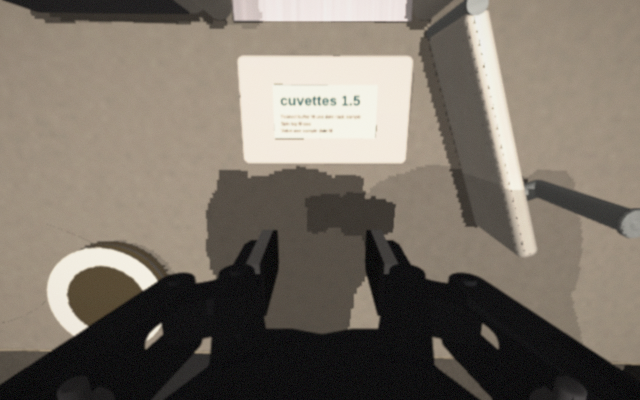

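```bash
python3 -m creep '[{"rx":0,"ry":0,"rz":0,"tx":0,"ty":0,"tz":30,"hand":0},{"rx":0,"ry":0,"rz":0,"tx":0,"ty":0,"tz":55,"hand":0},{"rx":0,"ry":0,"rz":0,"tx":0,"ty":0,"tz":68,"hand":0},{"rx":0,"ry":0,"rz":0,"tx":0,"ty":0,"tz":68,"hand":0},{"rx":0,"ry":0,"rz":0,"tx":0,"ty":0,"tz":68,"hand":0},{"rx":0,"ry":0,"rz":0,"tx":0,"ty":0,"tz":68,"hand":0}]'; python3 -m creep '[{"rx":0,"ry":0,"rz":0,"tx":14,"ty":0,"tz":0,"hand":0},{"rx":0,"ry":0,"rz":0,"tx":28,"ty":0,"tz":0,"hand":0},{"rx":0,"ry":0,"rz":0,"tx":42,"ty":0,"tz":0,"hand":0},{"rx":0,"ry":0,"rz":0,"tx":52,"ty":0,"tz":0,"hand":0},{"rx":0,"ry":0,"rz":0,"tx":62,"ty":0,"tz":0,"hand":0},{"rx":0,"ry":0,"rz":0,"tx":62,"ty":0,"tz":0,"hand":0},{"rx":0,"ry":0,"rz":0,"tx":62,"ty":0,"tz":0,"hand":0}]'; python3 -c "
from h import *
f,st=shot('wrist');cv2.imwrite('pics/w21.png',f['pixels'])
print(st['force'],st['grip_width'],rel([.542,-.179,-.008],.026,st))"
```

```text
clock: 28.25
position: [0.4316, -0.1826, -0.0067]
tool_rot: [3.141, -0.001, 0.024]
force: [0.6, -0.6, -0.5]
grip_width: 0.043
clock: 28.95
position: [0.4928, -0.181, -0.0075]
tool_rot: [3.142, 0.0, 0.024]
force: [0.1, -0.2, -0.7]
grip_width: 0.0425
[ 0.14249092 -0.24264249 -0.72243499] 0.04249651993338565 (array([49.3, -0.8,  0.5]), array([ 0.  ,  0.01, -0.11]))
```

View pics/w21.png

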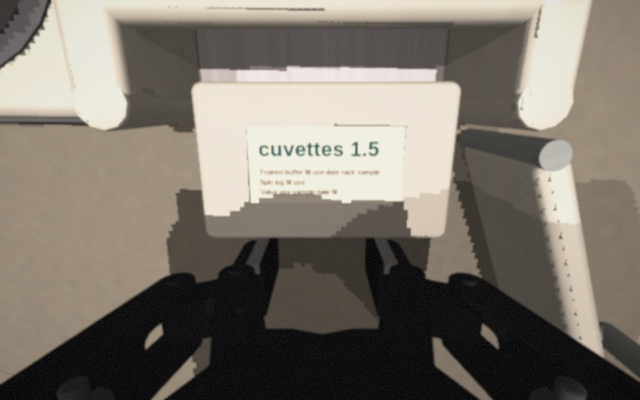

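```bash
python3 -m creep '[{"rx":0,"ry":0,"rz":0,"tx":8,"ty":0,"tz":0,"hand":0},{"rx":0,"ry":0,"rz":0,"tx":16,"ty":0,"tz":0,"hand":0},{"rx":0,"ry":0,"rz":0,"tx":24,"ty":0,"tz":0,"hand":0},{"rx":0,"ry":0,"rz":0,"tx":32,"ty":0,"tz":0,"hand":0},{"rx":0,"ry":0,"rz":0,"tx":40,"ty":0,"tz":0,"hand":0},{"rx":0,"ry":0,"rz":0,"tx":49,"ty":0,"tz":0,"hand":0},{"rx":0,"ry":0,"rz":0,"tx":49,"ty":0,"tz":0,"hand":0},{"rx":0,"ry":0,"rz":0,"tx":49,"ty":0,"tz":0,"hand":0}]'; python3 -c "
from h import *
f,st=shot('wrist');cv2.imwrite('pics/w22.png',f['pixels'])
print(st['force'],st['position'])"
```

```text
clock: 29.8
position: [0.542, -0.1797, -0.0076]
tool_rot: [-3.142, 0.0, 0.024]
force: [-0.8, -0.6, 0.4]
grip_width: 0.0424
[-0.77537135 -0.58738544  0.43926382] [ 0.54200639 -0.17970048 -0.00764461]
```

View pics/w22.png

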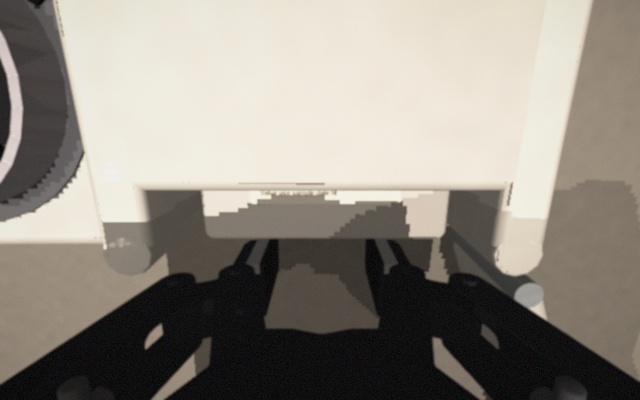

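```bash
python3 -m creep '[{"rx":0,"ry":0,"rz":0,"tx":-30,"ty":0,"tz":0,"hand":0},{"rx":0,"ry":0,"rz":0,"tx":-60,"ty":0,"tz":-15,"hand":0},{"rx":0,"ry":0,"rz":-8,"tx":-80,"ty":-20,"tz":-60,"hand":-0.5},{"rx":0,"ry":0,"rz":-16,"tx":-95,"ty":-50,"tz":-100,"hand":-1},{"rx":0,"ry":0,"rz":-24,"tx":-100,"ty":-95,"tz":-115,"hand":-1},{"rx":0,"ry":0,"rz":-32,"tx":-105,"ty":-140,"tz":-115,"hand":-1},{"rx":0,"ry":0,"rz":-40,"tx":-110,"ty":-185,"tz":-115,"hand":-1},{"rx":0,"ry":0,"rz":-48,"tx":-110,"ty":-230,"tz":-115,"hand":-1}]'; python3 -m creep '[{"rx":0,"ry":0,"rz":0,"tx":0,"ty":0,"tz":0,"hand":-1}]'; python3 -c "
from h import *
print(rel([.416,.327,.06],1.579))"
```

```text
clock: 30.65
position: [0.4256, 0.0486, 0.1079]
tool_rot: [3.141, 0.0, 0.867]
force: [1.1, 0.8, -0.2]
grip_width: 0.0854
clock: 30.75
position: [0.4263, 0.0525, 0.108]
tool_rot: [-3.141, -0.002, 0.874]
force: [-0.2, -1.4, 0.6]
grip_width: 0.0855
(array([ 203.7, -184.1,   48.5]), array([ 4.000e-02, -1.300e-01, -4.042e+01]))
```

```bash
python3 -m creep '[{"rx":0,"ry":0,"rz":-8,"tx":34,"ty":-31,"tz":0,"hand":-1},{"rx":0,"ry":0,"rz":-16,"tx":68,"ty":-61,"tz":0,"hand":-1},{"rx":0,"ry":0,"rz":-24,"tx":102,"ty":-92,"tz":0,"hand":-1},{"rx":0,"ry":0,"rz":-32,"tx":136,"ty":-123,"tz":0,"hand":-1},{"rx":0,"ry":0,"rz":-40.4,"tx":170,"ty":-154,"tz":0,"hand":-1},{"rx":0,"ry":0,"rz":-40.4,"tx":204,"ty":-184,"tz":10,"hand":-1},{"rx":0,"ry":0,"rz":-40.4,"tx":204,"ty":-184,"tz":48,"hand":-1},{"rx":0,"ry":0,"rz":-40.4,"tx":204,"ty":-184,"tz":48,"hand":-1}]'; python3 -m creep '[{"rx":0,"ry":0,"rz":0,"tx":0,"ty":0,"tz":0,"hand":-1},{"rx":0,"ry":0,"rz":0,"tx":0,"ty":0,"tz":0,"hand":-1}]'; python3 -c "
from h import *
f,st=shot('wrist');cv2.imwrite('pics/w23.png',f['pixels'])
print(rel([.416,.327,-.016],1.579,st))"
```

```text
clock: 31.55
position: [0.4176, 0.3211, 0.0563]
tool_rot: [-3.137, 0.003, 1.569]
force: [-0.7, -0.7, -0.0]
grip_width: 0.0852
clock: 31.75
position: [0.4204, 0.3215, 0.0608]
tool_rot: [3.14, -0.0, 1.566]
force: [0.8, -0.5, 1.1]
grip_width: 0.0857
(array([ 5.4, -4.5, 76.8]), array([ 0.06, -0.01, -0.76]))
```

View pics/w23.png

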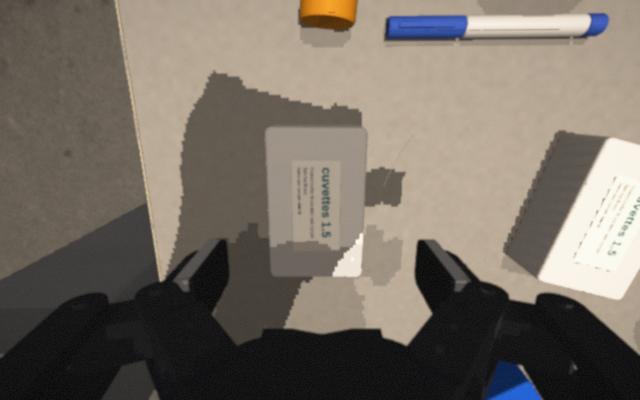

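```bash
python3 -m creep '[{"rx":0,"ry":0,"rz":-0.8,"tx":4,"ty":-4,"tz":20,"hand":-1},{"rx":0,"ry":0,"rz":-0.8,"tx":4,"ty":-4,"tz":45,"hand":-1},{"rx":0,"ry":0,"rz":-0.8,"tx":4,"ty":-4,"tz":65,"hand":-1},{"rx":0,"ry":0,"rz":-0.8,"tx":4,"ty":-4,"tz":76,"hand":-1},{"rx":0,"ry":0,"rz":-0.8,"tx":4,"ty":-4,"tz":76,"hand":-1},{"rx":0,"ry":0,"rz":-0.8,"tx":4,"ty":-4,"tz":76,"hand":-1},{"rx":0,"ry":0,"rz":-0.8,"tx":4,"ty":-4,"tz":76,"hand":-1}]';python3 -m creep '[{"rx":0,"ry":0,"rz":0,"tx":0,"ty":0,"tz":0,"hand":-0.6},{"rx":0,"ry":0,"rz":0,"tx":0,"ty":0,"tz":0,"hand":-0.3},{"rx":0,"ry":0,"rz":0,"tx":0,"ty":0,"tz":0,"hand":0},{"rx":0,"ry":0,"rz":0,"tx":0,"ty":0,"tz":0,"hand":0},{"rx":0,"ry":0,"rz":0,"tx":0,"ty":0,"tz":0,"hand":0}]' 40; python3 -c "
from h import *
print(rel([.46,.10,.014],1.597),rel([.46,-.175,.014],1.597))"
```

```text
clock: 32.5
position: [0.4163, 0.3265, -0.0154]
tool_rot: [3.14, -0.001, 1.581]
force: [0.0, 0.6, 0.8]
grip_width: 0.0848
clock: 33.0
position: [0.4161, 0.3263, -0.0158]
tool_rot: [3.141, -0.0, 1.581]
force: [-0.9, -2.1, 11.9]
grip_width: 0.0612
(array([-226.7,   41.7,  -29.8]), array([ 0.05, -0.01, -0.94])) (array([-501.7,   39. ,  -29.9]), array([ 0.05, -0.01, -0.94]))
```

```bash
python3 -m creep '[{"rx":0,"ry":0,"rz":0,"tx":0,"ty":0,"tz":-20,"hand":0},{"rx":0,"ry":0,"rz":0,"tx":-5,"ty":5,"tz":-55,"hand":0},{"rx":0,"ry":0,"rz":0,"tx":-40,"ty":15,"tz":-65,"hand":0},{"rx":0,"ry":0,"rz":-1,"tx":-80,"ty":30,"tz":-65,"hand":0},{"rx":0,"ry":0,"rz":-1,"tx":-120,"ty":38,"tz":-65,"hand":0},{"rx":0,"ry":0,"rz":-1,"tx":-160,"ty":42,"tz":-65,"hand":0},{"rx":0,"ry":0,"rz":-1,"tx":-200,"ty":42,"tz":-65,"hand":0},{"rx":0,"ry":0,"rz":-1,"tx":-240,"ty":42,"tz":-65,"hand":0}]'; python3 -m creep '[{"rx":0,"ry":0,"rz":0,"tx":-40,"ty":0,"tz":0,"hand":0},{"rx":0,"ry":0,"rz":0,"tx":-80,"ty":0,"tz":0,"hand":0},{"rx":0,"ry":0,"rz":0,"tx":-120,"ty":0,"tz":0,"hand":0},{"rx":0,"ry":0,"rz":0,"tx":-160,"ty":0,"tz":0,"hand":0},{"rx":0,"ry":0,"rz":0,"tx":-200,"ty":0,"tz":0,"hand":0},{"rx":0,"ry":0,"rz":0,"tx":-240,"ty":0,"tz":0,"hand":0},{"rx":0,"ry":0,"rz":0,"tx":-258,"ty":0,"tz":0,"hand":0},{"rx":0,"ry":0,"rz":0,"tx":-258,"ty":0,"tz":0,"hand":0}]'; python3 -m creep '[{"rx":0,"ry":0,"rz":0,"tx":0,"ty":0,"tz":0,"hand":0},{"rx":0,"ry":0,"rz":0,"tx":0,"ty":0,"tz":0,"hand":0}]'; python3 -c "
from h import *
st=bot.observe();print(st['qpos'],rel([.493,-.1805,-.0155],1.597,st))"
```

```text
clock: 33.8
position: [0.4601, 0.085, 0.0488]
tool_rot: [3.141, 0.0, 1.598]
force: [0.8, -0.5, -0.7]
grip_width: 0.0613
clock: 34.6
position: [0.4669, -0.1743, 0.0485]
tool_rot: [-3.141, 0.001, 1.594]
force: [0.3, 0.2, -0.8]
grip_width: 0.0613
clock: 34.8
position: [0.4674, -0.1702, 0.0487]
tool_rot: [3.141, -0.0, 1.6]
force: [1.6, 0.1, -0.1]
grip_width: 0.0612
[ 0.73480719  0.65610996 -0.68100778  2.02895906  0.65375061  0.68292853
 -0.3430642 ] (array([-11. ,  25.2,  64.2]), array([ 0.01, -0.01,  0.16]))
```

```bash
python3 -m creep '[{"rx":0,"ry":0,"rz":0,"tx":-11,"ty":13,"tz":10,"hand":0},{"rx":0,"ry":0,"rz":0,"tx":-11,"ty":25,"tz":25,"hand":0},{"rx":0,"ry":0,"rz":0,"tx":-11,"ty":25,"tz":40,"hand":0},{"rx":0,"ry":0,"rz":0,"tx":-11,"ty":25,"tz":52,"hand":0},{"rx":0,"ry":0,"rz":0,"tx":-11,"ty":25,"tz":60,"hand":0},{"rx":0,"ry":0,"rz":0,"tx":-11,"ty":25,"tz":64,"hand":0},{"rx":0,"ry":0,"rz":0,"tx":-11,"ty":25,"tz":64,"hand":0},{"rx":0,"ry":0,"rz":0,"tx":-11,"ty":25,"tz":64,"hand":0}]'; python3 -m creep '[{"rx":0,"ry":0,"rz":0,"tx":0,"ty":0,"tz":0,"hand":0},{"rx":0,"ry":0,"rz":0,"tx":0,"ty":0,"tz":0,"hand":0},{"rx":0,"ry":0,"rz":0,"tx":0,"ty":0,"tz":0,"hand":-0.5},{"rx":0,"ry":0,"rz":0,"tx":0,"ty":0,"tz":0,"hand":-0.8},{"rx":0,"ry":0,"rz":0,"tx":0,"ty":0,"tz":0,"hand":-0.8},{"rx":0,"ry":0,"rz":0,"tx":0,"ty":0,"tz":0,"hand":-0.8},{"rx":0,"ry":0,"rz":0,"tx":0,"ty":0,"tz":-30,"hand":-0.8},{"rx":0,"ry":0,"rz":0,"tx":0,"ty":0,"tz":-75,"hand":-0.8}]'; python3 -m creep '[{"rx":0,"ry":0,"rz":8,"tx":0,"ty":-20,"tz":0,"hand":0},{"rx":0,"ry":0,"rz":16,"tx":0,"ty":-40,"tz":0,"hand":0},{"rx":0,"ry":0,"rz":24,"tx":0,"ty":-64,"tz":0,"hand":0},{"rx":0,"ry":0,"rz":32,"tx":0,"ty":-64,"tz":0,"hand":0},{"rx":0,"ry":0,"rz":40,"tx":0,"ty":-64,"tz":0,"hand":0},{"rx":0,"ry":0,"rz":48,"tx":0,"ty":-64,"tz":0,"hand":0},{"rx":0,"ry":0,"rz":56,"tx":0,"ty":-64,"tz":0,"hand":0},{"rx":0,"ry":0,"rz":64,"tx":0,"ty":-64,"tz":0,"hand":0}]'; python3 -m creep '[{"rx":0,"ry":0,"rz":8,"tx":0,"ty":0,"tz":0,"hand":0},{"rx":0,"ry":0,"rz":16,"tx":0,"ty":0,"tz":0,"hand":0},{"rx":0,"ry":0,"rz":24,"tx":0,"ty":0,"tz":0,"hand":0},{"rx":0,"ry":0,"rz":26,"tx":0,"ty":0,"tz":0,"hand":0},{"rx":0,"ry":0,"rz":26,"tx":0,"ty":0,"tz":0,"hand":0},{"rx":0,"ry":0,"rz":26,"tx":0,"ty":0,"tz":0,"hand":0}]'; python3 -c "
from h import *
f,st=shot('wrist');cv2.imwrite('pics/w24.png',f['pixels'])
print(st['qpos'],st['grip_width'],rel([.428,-.182,-.008],.026,st))"
```

```text
clock: 35.6
position: [0.4926, -0.1816, -0.0153]
tool_rot: [3.141, 0.0, 1.599]
force: [-0.6, -0.2, -0.1]
grip_width: 0.0615
clock: 36.4
position: [0.4912, -0.1809, 0.0588]
tool_rot: [-3.138, -0.002, 1.599]
force: [1.0, 0.0, -0.4]
grip_width: 0.0769
clock: 37.2
position: [0.4286, -0.1834, 0.0596]
tool_rot: [3.142, -0.0, 0.476]
force: [0.4, 0.4, 1.4]
grip_width: 0.0424
clock: 37.8
position: [0.4286, -0.1833, 0.0595]
tool_rot: [-3.142, 0.0, 0.031]
force: [-1.0, -0.8, 0.4]
grip_width: 0.0426
[ 0.50709818  0.52885267 -0.29732212  2.11625971  0.29411141  0.53488492
 -1.54612334] 0.04260754166802376 (array([-0.6, -1.3, 67.5]), array([-0.  ,  0.  ,  0.29]))
```

View pics/w24.png

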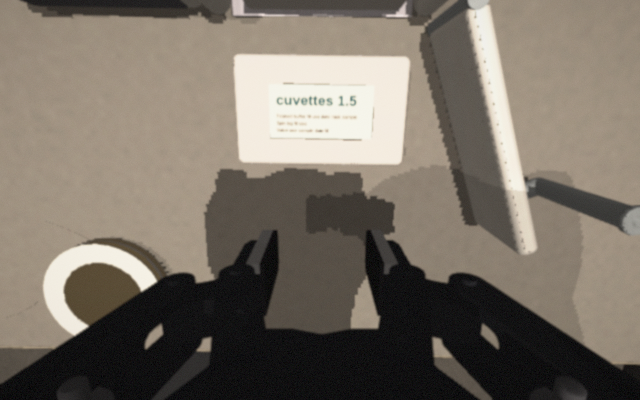

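```bash
python3 -m creep '[{"rx":0,"ry":0,"rz":0.3,"tx":0,"ty":-1,"tz":30,"hand":0},{"rx":0,"ry":0,"rz":0.3,"tx":0,"ty":-1,"tz":55,"hand":0},{"rx":0,"ry":0,"rz":0.3,"tx":0,"ty":-1,"tz":67,"hand":0},{"rx":0,"ry":0,"rz":0.3,"tx":0,"ty":-1,"tz":67,"hand":0},{"rx":0,"ry":0,"rz":0.3,"tx":0,"ty":-1,"tz":67,"hand":0},{"rx":0,"ry":0,"rz":0.3,"tx":0,"ty":-1,"tz":67,"hand":0}]'; python3 -m creep '[{"rx":0,"ry":0,"rz":0,"tx":12,"ty":0,"tz":0,"hand":0},{"rx":0,"ry":0,"rz":0,"tx":24,"ty":0,"tz":0,"hand":0},{"rx":0,"ry":0,"rz":0,"tx":34,"ty":0,"tz":0,"hand":0},{"rx":0,"ry":0,"rz":0,"tx":42,"ty":0,"tz":0,"hand":0},{"rx":0,"ry":0,"rz":0,"tx":50,"ty":0,"tz":0,"hand":0},{"rx":0,"ry":0,"rz":0,"tx":58,"ty":0,"tz":0,"hand":0},{"rx":0,"ry":0,"rz":0,"tx":64,"ty":0,"tz":0,"hand":0},{"rx":0,"ry":0,"rz":0,"tx":64,"ty":0,"tz":0,"hand":0}]'; python3 -c "
from h import *
f,st=shot('wrist');cv2.imwrite('pics/w25.png',f['pixels'])
print(st['force'],rel([.542,-.179,-.008],.026,st))"
```

```text
clock: 38.45
position: [0.4291, -0.1826, -0.0066]
tool_rot: [3.141, -0.001, 0.023]
force: [-0.0, -0.3, -0.7]
grip_width: 0.0425
clock: 39.25
position: [0.4934, -0.1808, -0.0076]
tool_rot: [-3.141, -0.001, 0.023]
force: [-0.6, 0.3, -0.3]
grip_width: 0.0426
[-0.59845703  0.33251828 -0.33258514] (array([48.7, -0.7,  0.5]), array([-0.01, -0.03, -0.19]))
```

View pics/w25.png

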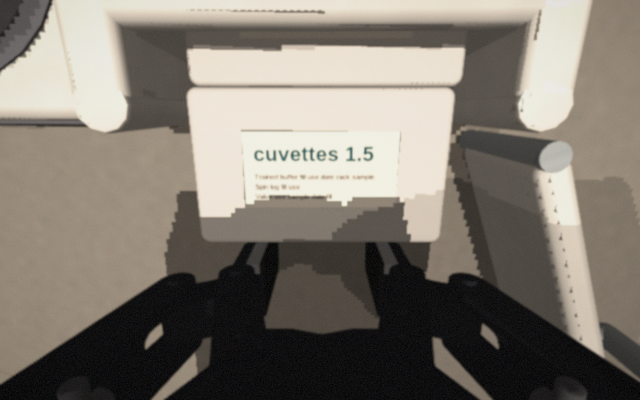

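```bash
python3 -m creep '[{"rx":0,"ry":0,"rz":0,"tx":8,"ty":0,"tz":0,"hand":0},{"rx":0,"ry":0,"rz":0,"tx":16,"ty":0,"tz":0,"hand":0},{"rx":0,"ry":0,"rz":0,"tx":24,"ty":0,"tz":0,"hand":0},{"rx":0,"ry":0,"rz":0,"tx":32,"ty":0,"tz":0,"hand":0},{"rx":0,"ry":0,"rz":0,"tx":40,"ty":0,"tz":0,"hand":0},{"rx":0,"ry":0,"rz":0,"tx":49,"ty":0,"tz":0,"hand":0},{"rx":0,"ry":0,"rz":0,"tx":49,"ty":0,"tz":0,"hand":0},{"rx":0,"ry":0,"rz":0,"tx":49,"ty":0,"tz":0,"hand":0}]'; python3 -c "
from h import *
f,st=shot('wrist');cv2.imwrite('pics/w26.png',f['pixels'])
print(st['force'],st['position'])"
```

```text
clock: 40.1
position: [0.5416, -0.1798, -0.0076]
tool_rot: [-3.142, 0.0, 0.022]
force: [0.3, -0.5, -0.2]
grip_width: 0.0428
[ 0.34047225 -0.48597022 -0.23002521] [ 0.54155332 -0.17981189 -0.00760652]
```

View pics/w26.png

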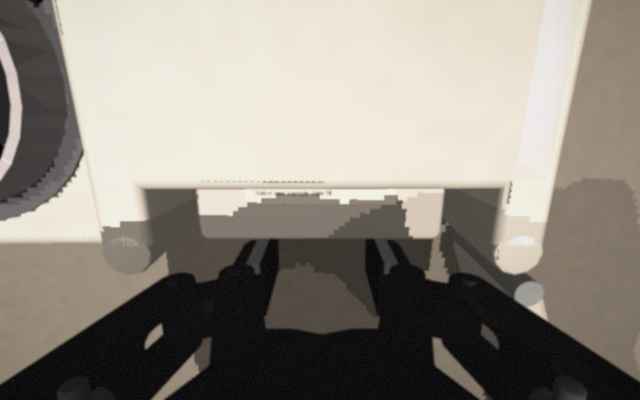

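```bash
python3 -m creep '[{"rx":0,"ry":0,"rz":0,"tx":-30,"ty":0,"tz":0,"hand":0},{"rx":0,"ry":0,"rz":0,"tx":-60,"ty":0,"tz":-15,"hand":0},{"rx":0,"ry":0,"rz":-8,"tx":-80,"ty":-20,"tz":-60,"hand":-0.5},{"rx":0,"ry":0,"rz":-16,"tx":-95,"ty":-50,"tz":-100,"hand":-1},{"rx":0,"ry":0,"rz":-24,"tx":-100,"ty":-95,"tz":-115,"hand":-1},{"rx":0,"ry":0,"rz":-32,"tx":-105,"ty":-140,"tz":-115,"hand":-1},{"rx":0,"ry":0,"rz":-40,"tx":-105,"ty":-185,"tz":-115,"hand":-1},{"rx":0,"ry":0,"rz":-48,"tx":-105,"ty":-230,"tz":-115,"hand":-1}]'; python3 -m creep '[{"rx":0,"ry":0,"rz":0,"tx":0,"ty":0,"tz":0,"hand":-1}]'; python3 -c "
from h import *
f,_=shot('top');cv2.imwrite('pics/t26.png',f['pixels'])
fs,_=shot('scene')
for g in (f,fs):
  for o in viewer.outline_of('box_a',g):
    m=o['mask'];b=g['pixels'][m].mean(0)
    if o['score']>.4 and b[0]<b[2]+15: print(o['score'],unproj(g,[np.argwhere(m).mean(0)[::-1]],.025)[0].round(3),m.sum())
print(rel([.6057,.3147,.06],1.29))"
```

```text
clock: 40.95
position: [0.4309, 0.0489, 0.108]
tool_rot: [3.14, -0.0, 0.865]
force: [1.7, -0.3, -0.3]
grip_width: 0.0855
clock: 41.05
position: [0.4312, 0.0529, 0.108]
tool_rot: [-3.141, -0.002, 0.872]
force: [0.1, -1.7, -0.9]
grip_width: 0.0853
0.87 [0.603 0.315 0.025] 840
0.56 [ 0.564 -0.178  0.025] 334
0.9 [0.605 0.316 0.025] 1315
(array([316.9, -43.2,  47.2]), array([  0.  ,   0.04, -24.74]))
```

View pics/t26.png

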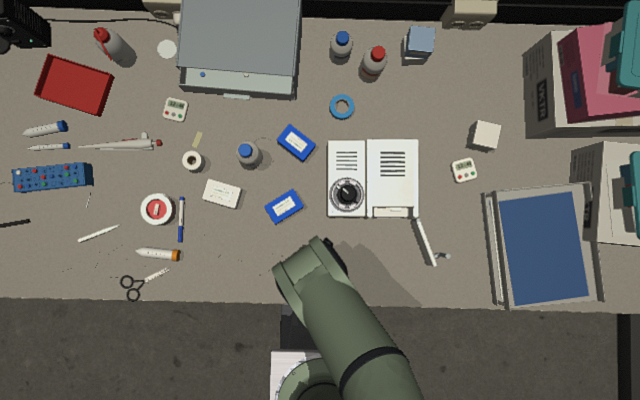

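```bash
python3 -m creep '[{"rx":0,"ry":0,"rz":-4,"tx":45,"ty":-6,"tz":0,"hand":-1},{"rx":0,"ry":0,"rz":-8,"tx":90,"ty":-12,"tz":0,"hand":-1},{"rx":0,"ry":0,"rz":-12,"tx":135,"ty":-18,"tz":0,"hand":-1},{"rx":0,"ry":0,"rz":-16,"tx":180,"ty":-25,"tz":0,"hand":-1},{"rx":0,"ry":0,"rz":-20,"tx":225,"ty":-31,"tz":0,"hand":-1},{"rx":0,"ry":0,"rz":-24.7,"tx":270,"ty":-37,"tz":0,"hand":-1},{"rx":0,"ry":0,"rz":-24.7,"tx":312,"ty":-43,"tz":10,"hand":-1},{"rx":0,"ry":0,"rz":-24.7,"tx":312,"ty":-43,"tz":47,"hand":-1}]'; python3 -m creep '[{"rx":0,"ry":0,"rz":0,"tx":0,"ty":0,"tz":0,"hand":-1},{"rx":0,"ry":0,"rz":0,"tx":0,"ty":0,"tz":0,"hand":-1},{"rx":0,"ry":0,"rz":0,"tx":0,"ty":0,"tz":0,"hand":-1},{"rx":0,"ry":0,"rz":0,"tx":0,"ty":0,"tz":0,"hand":-1}]'; python3 -c "
from h import *
f,st=shot('wrist');cv2.imwrite('pics/w27.png',f['pixels'])
print(rel([.6057,.3147,-.016],1.29,st))"
```

```text
clock: 42.05
position: [0.6057, 0.317, 0.0624]
tool_rot: [3.138, -0.006, 1.291]
force: [0.2, -0.7, -1.3]
grip_width: 0.0852
clock: 42.45
position: [0.6032, 0.3117, 0.0623]
tool_rot: [3.14, -0.001, 1.29]
force: [0.3, 0.1, -0.1]
grip_width: 0.0855
(array([ 3.5,  1.4, 78.3]), array([ 0.1 , -0.06,  0.  ]))
```

View pics/w27.png

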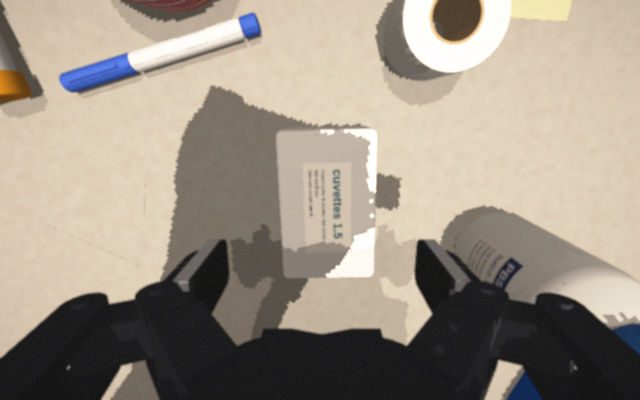

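```bash
python3 -c "
from h import *
f,_=shot('top');print(unproj(f,[[249,153]],.13))
f,_=shot('scene')
for o in viewer.outline_of('buffer_bottle',f)[:2]: b=o['bbox'];print(o['score'],unproj(f,[[(b[0]+b[2])/2,b[3]-4]],.0))"; python3 -m creep '[{"rx":0,"ry":0,"rz":0,"tx":3,"ty":0,"tz":20,"hand":-1},{"rx":0,"ry":0,"rz":0,"tx":3,"ty":0,"tz":40,"hand":-1},{"rx":0,"ry":0,"rz":0,"tx":3,"ty":0,"tz":60,"hand":-1},{"rx":0,"ry":0,"rz":0,"tx":3,"ty":0,"tz":78,"hand":-1},{"rx":0,"ry":0,"rz":0,"tx":3,"ty":0,"tz":78,"hand":-1},{"rx":0,"ry":0,"rz":0,"tx":3,"ty":0,"tz":78,"hand":-1},{"rx":0,"ry":0,"rz":0,"tx":3,"ty":0,"tz":78,"hand":-1}]'
```

```text
[[0.70899648 0.22381037 0.13      ]]
0.79 [[0.70171063 0.23522308 0.        ]]
clock: 43.35
position: [0.6036, 0.3155, -0.0167]
tool_rot: [3.141, -0.001, 1.291]
force: [0.5, 0.1, 0.9]
grip_width: 0.0856
```

```bash
python3 -m creep '[{"rx":0,"ry":0,"rz":0,"tx":0,"ty":0,"tz":0,"hand":-0.6},{"rx":0,"ry":0,"rz":0,"tx":0,"ty":0,"tz":0,"hand":-0.3},{"rx":0,"ry":0,"rz":0,"tx":0,"ty":0,"tz":0,"hand":0},{"rx":0,"ry":0,"rz":0,"tx":0,"ty":0,"tz":0,"hand":0},{"rx":0,"ry":0,"rz":0,"tx":0,"ty":0,"tz":0,"hand":0},{"rx":0,"ry":0,"rz":0,"tx":0,"ty":0,"tz":-20,"hand":0},{"rx":0,"ry":0,"rz":0,"tx":0,"ty":0,"tz":-50,"hand":0},{"rx":0,"ry":0,"rz":0,"tx":0,"ty":0,"tz":-70,"hand":0}]' 40;  python3 -c "
from h import *
st=bot.observe();print(rel([.46,.2,.055],1.597,st),rel([.46,.05,.055],1.597,st))"
```

```text
clock: 44.15
position: [0.6037, 0.3157, 0.0557]
tool_rot: [3.14, -0.002, 1.291]
force: [1.0, -0.0, -1.0]
grip_width: 0.0613
(array([-150.9, -106.2,    0.3]), array([  0.09,  -0.09, -17.51])) (array([-2.951e+02, -6.480e+01,  1.000e-01]), array([  0.09,  -0.09, -17.51]))
```

```bash
python3 -m creep '[{"rx":0,"ry":0,"rz":-3,"tx":-28,"ty":-22,"tz":0,"hand":0},{"rx":0,"ry":0,"rz":-6,"tx":-60,"ty":-45,"tz":0,"hand":0},{"rx":0,"ry":0,"rz":-9,"tx":-95,"ty":-70,"tz":0,"hand":0},{"rx":0,"ry":0,"rz":-12,"tx":-130,"ty":-95,"tz":0,"hand":0},{"rx":0,"ry":0,"rz":-15,"tx":-170,"ty":-101,"tz":0,"hand":0},{"rx":0,"ry":0,"rz":-17.5,"tx":-215,"ty":-88,"tz":0,"hand":0},{"rx":0,"ry":0,"rz":-17.5,"tx":-255,"ty":-76,"tz":0,"hand":0},{"rx":0,"ry":0,"rz":-17.5,"tx":-295,"ty":-65,"tz":0,"hand":0}]'; python3 -m creep '[{"rx":0,"ry":0,"rz":0,"tx":-40,"ty":0,"tz":0,"hand":0},{"rx":0,"ry":0,"rz":0,"tx":-80,"ty":0,"tz":0,"hand":0},{"rx":0,"ry":0,"rz":0,"tx":-120,"ty":0,"tz":0,"hand":0},{"rx":0,"ry":0,"rz":0,"tx":-160,"ty":0,"tz":0,"hand":0},{"rx":0,"ry":0,"rz":0,"tx":-200,"ty":0,"tz":0,"hand":0},{"rx":0,"ry":0,"rz":0,"tx":-225,"ty":0,"tz":0,"hand":0},{"rx":0,"ry":0,"rz":0,"tx":-225,"ty":0,"tz":0,"hand":0},{"rx":0,"ry":0,"rz":0,"tx":-225,"ty":0,"tz":0,"hand":0}]'; python3 -m creep '[{"rx":0,"ry":0,"rz":0,"tx":0,"ty":0,"tz":0,"hand":0},{"rx":0,"ry":0,"rz":0,"tx":0,"ty":0,"tz":0,"hand":0}]'; python3 -c "
from h import *
f,st=shot('wrist');cv2.imwrite('pics/w28.png',f['pixels']);print(st['qpos'],rel([.492,-.1805,-.0155],1.597,st))"
```

```text
clock: 44.95
position: [0.4596, 0.0477, 0.0536]
tool_rot: [3.14, 0.001, 1.597]
force: [2.1, 0.2, -0.8]
grip_width: 0.0615
clock: 45.75
position: [0.4653, -0.1757, 0.0532]
tool_rot: [3.141, 0.0, 1.596]
force: [0.5, 0.9, 0.1]
grip_width: 0.0612
clock: 45.95
position: [0.4654, -0.1745, 0.0529]
tool_rot: [3.141, 0.0, 1.598]
force: [-0.1, -0.3, -0.6]
grip_width: 0.0611
[ 0.76017151  0.65389509 -0.70359702  2.02783723  0.65991893  0.69716029
 -0.34146193] (array([-6.8, 26.4, 68.4]), array([0.02, 0.01, 0.08]))
```

View pics/w28.png

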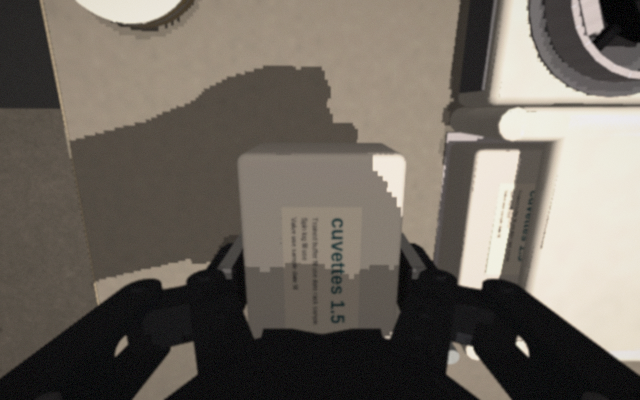

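```bash
python3 -m creep '[{"rx":0,"ry":0,"rz":0,"tx":-7,"ty":13,"tz":10,"hand":0},{"rx":0,"ry":0,"rz":0,"tx":-7,"ty":26,"tz":25,"hand":0},{"rx":0,"ry":0,"rz":0,"tx":-7,"ty":26,"tz":40,"hand":0},{"rx":0,"ry":0,"rz":0,"tx":-7,"ty":26,"tz":54,"hand":0},{"rx":0,"ry":0,"rz":0,"tx":-7,"ty":26,"tz":64,"hand":0},{"rx":0,"ry":0,"rz":0,"tx":-7,"ty":26,"tz":69,"hand":0},{"rx":0,"ry":0,"rz":0,"tx":-7,"ty":26,"tz":69,"hand":0},{"rx":0,"ry":0,"rz":0,"tx":-7,"ty":26,"tz":69,"hand":0}]'; python3 -m creep '[{"rx":0,"ry":0,"rz":0,"tx":0,"ty":0,"tz":0,"hand":0},{"rx":0,"ry":0,"rz":0,"tx":0,"ty":0,"tz":0,"hand":0},{"rx":0,"ry":0,"rz":0,"tx":0,"ty":0,"tz":0,"hand":-0.5},{"rx":0,"ry":0,"rz":0,"tx":0,"ty":0,"tz":0,"hand":-0.8},{"rx":0,"ry":0,"rz":0,"tx":0,"ty":0,"tz":0,"hand":-0.8},{"rx":0,"ry":0,"rz":0,"tx":0,"ty":0,"tz":0,"hand":-0.8},{"rx":0,"ry":0,"rz":0,"tx":0,"ty":0,"tz":-30,"hand":-0.8},{"rx":0,"ry":0,"rz":0,"tx":0,"ty":0,"tz":-75,"hand":-0.8}]'; python3 -m creep '[{"rx":0,"ry":0,"rz":8,"tx":0,"ty":-20,"tz":0,"hand":0},{"rx":0,"ry":0,"rz":16,"tx":0,"ty":-40,"tz":0,"hand":0},{"rx":0,"ry":0,"rz":24,"tx":0,"ty":-64,"tz":0,"hand":0},{"rx":0,"ry":0,"rz":32,"tx":0,"ty":-64,"tz":0,"hand":0},{"rx":0,"ry":0,"rz":40,"tx":0,"ty":-64,"tz":0,"hand":0},{"rx":0,"ry":0,"rz":48,"tx":0,"ty":-64,"tz":0,"hand":0},{"rx":0,"ry":0,"rz":56,"tx":0,"ty":-64,"tz":0,"hand":0},{"rx":0,"ry":0,"rz":64,"tx":0,"ty":-64,"tz":0,"hand":0}]'; python3 -m creep '[{"rx":0,"ry":0,"rz":8,"tx":0,"ty":0,"tz":0,"hand":0},{"rx":0,"ry":0,"rz":16,"tx":0,"ty":0,"tz":0,"hand":0},{"rx":0,"ry":0,"rz":24,"tx":0,"ty":0,"tz":0,"hand":0},{"rx":0,"ry":0,"rz":26,"tx":0,"ty":0,"tz":0,"hand":0},{"rx":0,"ry":0,"rz":26,"tx":0,"ty":0,"tz":0,"hand":0},{"rx":0,"ry":0,"rz":26,"tx":0,"ty":0,"tz":0,"hand":0}]'; python3 -c "
from h import *
f,st=shot('wrist');cv2.imwrite('pics/w29.png',f['pixels'])
print(st['grip_width'],rel([.427,-.182,-.008],.026,st))"
```

```text
clock: 46.8
position: [0.4911, -0.1816, -0.0165]
tool_rot: [-3.142, 0.0, 1.597]
force: [0.1, 0.6, -0.3]
grip_width: 0.0616
clock: 47.6
position: [0.49, -0.181, 0.0578]
tool_rot: [-3.138, -0.002, 1.597]
force: [0.3, -0.4, 1.0]
grip_width: 0.0769
clock: 48.4
position: [0.4274, -0.1833, 0.0586]
tool_rot: [3.141, -0.0, 0.474]
force: [0.4, 0.2, 0.3]
grip_width: 0.0424
clock: 49.0
position: [0.4274, -0.1833, 0.0585]
tool_rot: [-3.142, -0.0, 0.029]
force: [-1.2, 0.5, -0.4]
grip_width: 0.0427
0.04267255033173577 (array([-0.3, -1.3, 66.5]), array([-0.  , -0.  ,  0.19]))
```

View pics/w29.png

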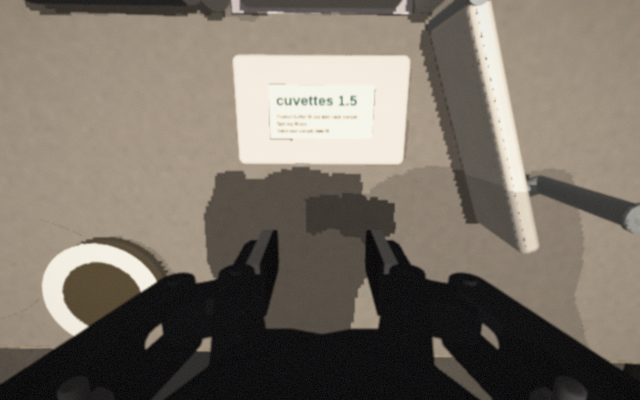

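```bash
python3 -m creep '[{"rx":0,"ry":0,"rz":0.2,"tx":0,"ty":-1,"tz":30,"hand":0},{"rx":0,"ry":0,"rz":0.2,"tx":0,"ty":-1,"tz":55,"hand":0},{"rx":0,"ry":0,"rz":0.2,"tx":0,"ty":-1,"tz":66,"hand":0},{"rx":0,"ry":0,"rz":0.2,"tx":0,"ty":-1,"tz":66,"hand":0},{"rx":0,"ry":0,"rz":0.2,"tx":0,"ty":-1,"tz":66,"hand":0},{"rx":0,"ry":0,"rz":0.2,"tx":0,"ty":-1,"tz":66,"hand":0}]'; python3 -m creep '[{"rx":0,"ry":0,"rz":0,"tx":12,"ty":0,"tz":0,"hand":0},{"rx":0,"ry":0,"rz":0,"tx":24,"ty":0,"tz":0,"hand":0},{"rx":0,"ry":0,"rz":0,"tx":34,"ty":0,"tz":0,"hand":0},{"rx":0,"ry":0,"rz":0,"tx":42,"ty":0,"tz":0,"hand":0},{"rx":0,"ry":0,"rz":0,"tx":50,"ty":0,"tz":0,"hand":0},{"rx":0,"ry":0,"rz":0,"tx":58,"ty":0,"tz":0,"hand":0},{"rx":0,"ry":0,"rz":0,"tx":66,"ty":0,"tz":0,"hand":0},{"rx":0,"ry":0,"rz":0,"tx":66,"ty":0,"tz":0,"hand":0}]'; python3 -m creep '[{"rx":0,"ry":0,"rz":0,"tx":8,"ty":0,"tz":0,"hand":0},{"rx":0,"ry":0,"rz":0,"tx":16,"ty":0,"tz":0,"hand":0},{"rx":0,"ry":0,"rz":0,"tx":24,"ty":0,"tz":0,"hand":0},{"rx":0,"ry":0,"rz":0,"tx":32,"ty":0,"tz":0,"hand":0},{"rx":0,"ry":0,"rz":0,"tx":40,"ty":0,"tz":0,"hand":0},{"rx":0,"ry":0,"rz":0,"tx":46,"ty":0,"tz":0,"hand":0},{"rx":0,"ry":0,"rz":0,"tx":46,"ty":0,"tz":0,"hand":0},{"rx":0,"ry":0,"rz":0,"tx":46,"ty":0,"tz":0,"hand":0}]'; python3 -c "
from h import *
f,st=shot('wrist');cv2.imwrite('pics/w30.png',f['pixels'])
print(st['force'],rel([.550,-.1785,-.008],.026,st))"
```

```text
clock: 49.65
position: [0.4278, -0.1826, -0.0066]
tool_rot: [3.141, -0.001, 0.023]
force: [0.5, 0.1, 0.6]
grip_width: 0.0429
clock: 50.45
position: [0.4945, -0.1807, -0.0075]
tool_rot: [-3.141, -0.001, 0.023]
force: [0.2, -0.5, 0.2]
grip_width: 0.0426
clock: 51.25
position: [0.5392, -0.1798, -0.0075]
tool_rot: [-3.142, 0.0, 0.022]
force: [-0.4, 0.6, -0.3]
grip_width: 0.0429
[-0.43647947  0.62438    -0.27079064] (array([10.8, -1.1,  0.5]), array([-0. ,  0. , -0.2]))
```

View pics/w30.png

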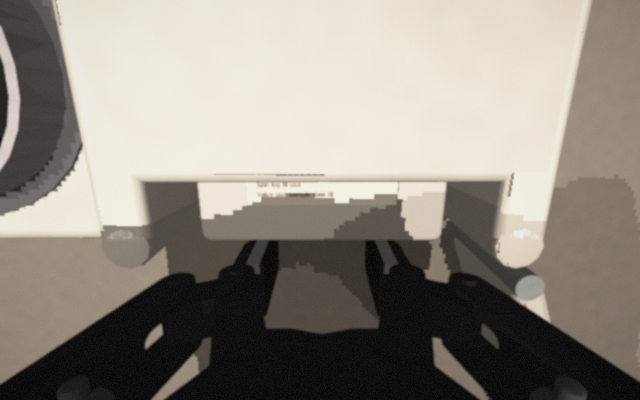

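```bash
python3 -m creep '[{"rx":0,"ry":0,"rz":0,"tx":5,"ty":0,"tz":0,"hand":0},{"rx":0,"ry":0,"rz":0,"tx":10,"ty":0,"tz":0,"hand":0},{"rx":0,"ry":0,"rz":0,"tx":13,"ty":0,"tz":0,"hand":0},{"rx":0,"ry":0,"rz":0,"tx":13,"ty":0,"tz":0,"hand":0},{"rx":0,"ry":0,"rz":0,"tx":13,"ty":0,"tz":0,"hand":0}]'; python3 -m creep '[{"rx":0,"ry":0,"rz":0,"tx":-20,"ty":0,"tz":0,"hand":0},{"rx":0,"ry":0,"rz":0,"tx":-50,"ty":0,"tz":0,"hand":0},{"rx":0,"ry":0,"rz":0,"tx":-80,"ty":0,"tz":-15,"hand":0},{"rx":0,"ry":0,"rz":0,"tx":-80,"ty":0,"tz":-50,"hand":0},{"rx":0,"ry":0,"rz":0,"tx":-80,"ty":0,"tz":-85,"hand":0},{"rx":0,"ry":0,"rz":0,"tx":-80,"ty":0,"tz":-85,"hand":0},{"rx":0,"ry":0,"rz":0,"tx":-80,"ty":0,"tz":-85,"hand":0},{"rx":0,"ry":0,"rz":0,"tx":-80,"ty":0,"tz":-85,"hand":0}]'; python3 -c "
from h import *
f,st=shot('wrist');cv2.imwrite('pics/w31.png',f['pixels'])
p=[.5504,-.1786,.026]
print(st['force'],st['position'],proj(f,cab(p,[[0,-.0575,0],[0,.0575,0],[.01,0,.039],[.0,0,.039],[.03,0,.062],[0,-.066,.062]]),st).round())
f,_=shot('top');save(f['pixels'],'t31.png',(310,125,470,285),5)"
```

```text
clock: 51.8
position: [0.5523, -0.1795, -0.0075]
tool_rot: [-3.142, -0.0, 0.023]
force: [-0.3, 0.4, -1.5]
grip_width: 0.0428
clock: 52.6
position: [0.4719, -0.1813, 0.0769]
tool_rot: [-3.141, 0.001, 0.022]
force: [-0.1, 0.1, -0.2]
grip_width: 0.043
[-0.06062656  0.14576867 -0.19535377] [ 0.47187186 -0.18129928  0.07691856] [[399.  91.]
 [243.  92.]
 [321.  71.]
 [321.  88.]
 [321.  25.]
 [442.  85.]]
```

View pics/w31.png

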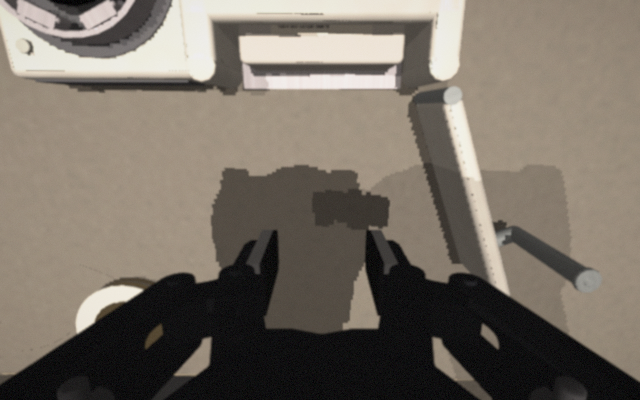

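View pics/t31.png

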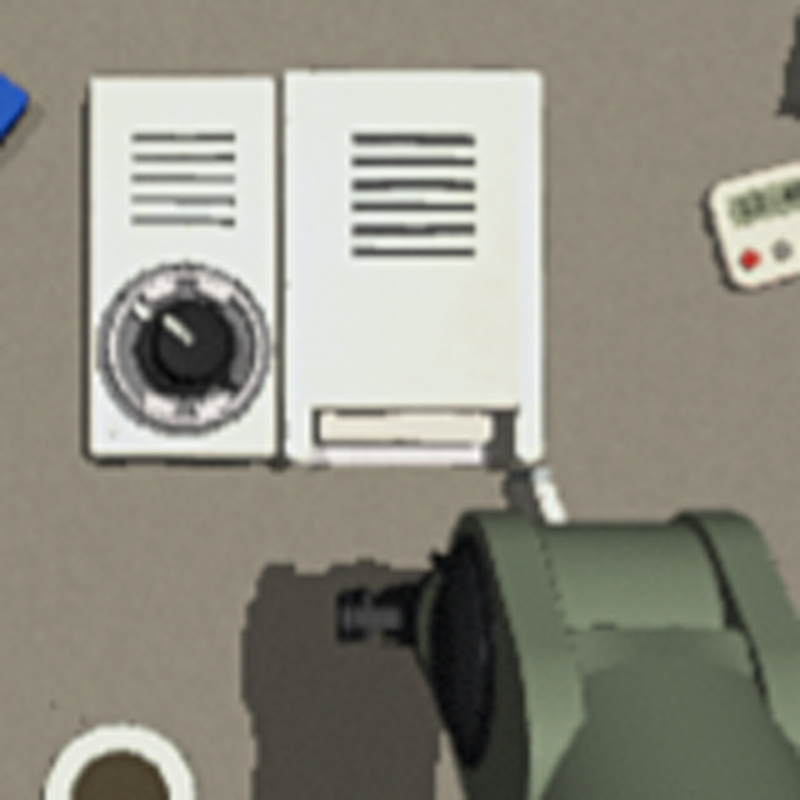

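```bash
python3 -c "
from h import *
print(rel([.4485,-.3297,.14],1.938))"; python3 -m creep '[{"rx":0,"ry":0,"rz":-8,"tx":0,"ty":0,"tz":-30,"hand":0},{"rx":0,"ry":0,"rz":-16,"tx":0,"ty":0,"tz":-63,"hand":0},{"rx":0,"ry":0,"rz":-24,"tx":-10,"ty":30,"tz":-63,"hand":-0.5},{"rx":0,"ry":0,"rz":-32,"tx":-20,"ty":60,"tz":-63,"hand":-0.5},{"rx":0,"ry":0,"rz":-40,"tx":-27,"ty":90,"tz":-63,"hand":-0.5},{"rx":0,"ry":0,"rz":-48,"tx":-27,"ty":120,"tz":-63,"hand":-0.5},{"rx":0,"ry":0,"rz":-56,"tx":-27,"ty":148,"tz":-63,"hand":-0.5},{"rx":0,"ry":0,"rz":-64,"tx":-27,"ty":148,"tz":-63,"hand":-0.5}]'; python3 -m creep '[{"rx":0,"ry":0,"rz":-8,"tx":0,"ty":0,"tz":0,"hand":-0.5},{"rx":0,"ry":0,"rz":-16,"tx":0,"ty":0,"tz":0,"hand":-0.5},{"rx":0,"ry":0,"rz":-24,"tx":0,"ty":0,"tz":0,"hand":-0.5},{"rx":0,"ry":0,"rz":-32,"tx":0,"ty":0,"tz":0,"hand":-0.5},{"rx":0,"ry":0,"rz":-40,"tx":0,"ty":0,"tz":0,"hand":-0.5},{"rx":0,"ry":0,"rz":-46,"tx":0,"ty":0,"tz":0,"hand":-0.5},{"rx":0,"ry":0,"rz":-46,"tx":0,"ty":0,"tz":0,"hand":-0.5},{"rx":0,"ry":0,"rz":-46,"tx":0,"ty":0,"tz":0,"hand":-0.5}]'; python3 -m creep '[{"rx":0,"ry":0,"rz":0,"tx":0,"ty":0,"tz":0,"hand":-0.5}]';python3 -c "
from h import *
f,st=shot('wrist');cv2.imwrite('pics/w32.png',f['pixels'])
print(rel([.4485,-.3297,.0287],1.938,st), proj(f,[[.4485,-.3297,.088]],st))"
```

```text
(array([-26.7, 148. , -63.4]), array([-1.0000e-01,  2.0000e-02, -1.0974e+02]))
clock: 53.5
position: [0.4476, -0.3334, 0.1393]
tool_rot: [-3.141, 0.0, 1.141]
force: [-0.2, -0.1, -0.4]
grip_width: 0.0638
clock: 54.3
position: [0.4484, -0.3298, 0.1399]
tool_rot: [-3.141, -0.001, 1.939]
force: [-0.2, -0.5, 0.3]
grip_width: 0.0639
clock: 54.4
position: [0.4486, -0.3298, 0.1402]
tool_rot: [-3.141, -0.0, 1.94]
force: [-1.1, -0.2, -0.9]
grip_width: 0.0638
(array([1.000e-01, 0.000e+00, 1.115e+02]), array([-0.01, -0.02,  0.1 ])) [[320.02654426 202.58213679]]
```

View pics/w32.png

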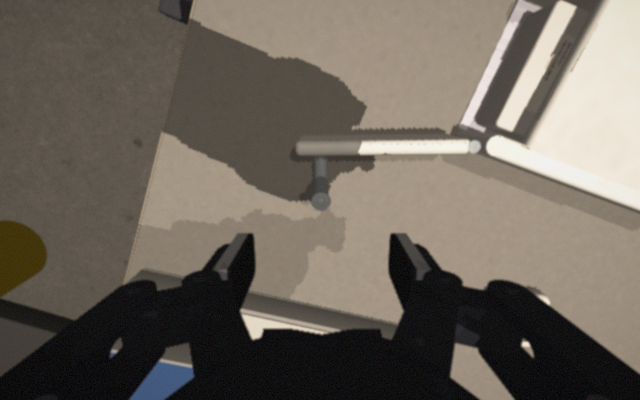

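```bash
python3 -m creep '[{"rx":0,"ry":0,"rz":0,"tx":0,"ty":0,"tz":35,"hand":-0.5},{"rx":0,"ry":0,"rz":0,"tx":0,"ty":0,"tz":70,"hand":-0.5},{"rx":0,"ry":0,"rz":0,"tx":0,"ty":0,"tz":100,"hand":-0.5},{"rx":0,"ry":0,"rz":0,"tx":0,"ty":0,"tz":111,"hand":-0.5},{"rx":0,"ry":0,"rz":0,"tx":0,"ty":0,"tz":111,"hand":-0.5},{"rx":0,"ry":0,"rz":0,"tx":0,"ty":0,"tz":111,"hand":-0.5},{"rx":0,"ry":0,"rz":0,"tx":0,"ty":0,"tz":111,"hand":-0.5}]';python3 -m creep '[{"rx":0,"ry":0,"rz":0,"tx":0,"ty":0,"tz":0,"hand":0.5},{"rx":0,"ry":0,"rz":0,"tx":0,"ty":0,"tz":0,"hand":1},{"rx":0,"ry":0,"rz":0,"tx":0,"ty":0,"tz":0,"hand":1},{"rx":0,"ry":0,"rz":0,"tx":0,"ty":0,"tz":0,"hand":1},{"rx":0,"ry":0,"rz":0,"tx":0,"ty":0,"tz":0,"hand":1},{"rx":0,"ry":0,"rz":0,"tx":0,"ty":0,"tz":0,"hand":1}]' 40
```

```text
clock: 55.15
position: [0.4494, -0.3304, 0.0309]
tool_rot: [3.141, 0.002, 1.942]
force: [-0.4, -0.2, 0.3]
grip_width: 0.0638
clock: 55.75
position: [0.4482, -0.3305, 0.0298]
tool_rot: [-3.141, 0.001, 1.942]
force: [-4.1, -2.0, 7.7]
grip_width: 0.0109
```

```bash
python3 -m creep '[{"rx":0,"ry":0,"rz":5,"tx":10.6,"ty":-2.7,"tz":0,"hand":1},{"rx":0,"ry":0,"rz":10,"tx":21.4,"ty":-4.4,"tz":0,"hand":1},{"rx":0,"ry":0,"rz":15,"tx":32.3,"ty":-5.2,"tz":0,"hand":1},{"rx":0,"ry":0,"rz":20,"tx":43.2,"ty":-5.1,"tz":0,"hand":1},{"rx":0,"ry":0,"rz":25,"tx":54.1,"ty":-4,"tz":0,"hand":1},{"rx":0,"ry":0,"rz":30,"tx":64.8,"ty":-1.9,"tz":0,"hand":1},{"rx":0,"ry":0,"rz":35,"tx":75.3,"ty":1,"tz":0,"hand":1},{"rx":0,"ry":0,"rz":40,"tx":85.6,"ty":4.9,"tz":0,"hand":1}]'; python3 -m creep '[{"rx":0,"ry":0,"rz":5,"tx":10.6,"ty":-2.7,"tz":0,"hand":1},{"rx":0,"ry":0,"rz":10,"tx":21.4,"ty":-4.4,"tz":0,"hand":1},{"rx":0,"ry":0,"rz":15,"tx":32.3,"ty":-5.2,"tz":0,"hand":1},{"rx":0,"ry":0,"rz":20,"tx":43.2,"ty":-5.1,"tz":0,"hand":1},{"rx":0,"ry":0,"rz":25,"tx":54.1,"ty":-4,"tz":0,"hand":1},{"rx":0,"ry":0,"rz":30,"tx":64.8,"ty":-1.9,"tz":0,"hand":1},{"rx":0,"ry":0,"rz":35,"tx":75.3,"ty":1,"tz":0,"hand":1},{"rx":0,"ry":0,"rz":40,"tx":85.6,"ty":4.9,"tz":0,"hand":1}]'; python3 -m creep '[{"rx":0,"ry":0,"rz":0,"tx":0,"ty":0,"tz":0,"hand":1},{"rx":0,"ry":0,"rz":0,"tx":0,"ty":0,"tz":0,"hand":1}]'; python3 -c "
from h import *
st=bot.observe();print(rel([.5079,-.1333,.0287],.022,st))"
```

```text
clock: 56.55
position: [0.421, -0.2483, 0.0297]
tool_rot: [-3.14, 0.001, 1.24]
force: [-6.0, 0.5, 10.1]
grip_width: 0.0105
clock: 57.35
position: [0.4537, -0.1679, 0.0297]
tool_rot: [-3.141, 0.001, 0.543]
force: [-4.8, 2.2, 9.7]
grip_width: 0.0106
clock: 57.55
position: [0.4538, -0.1678, 0.0297]
tool_rot: [-3.141, 0.001, 0.547]
force: [-5.7, 5.5, 12.3]
grip_width: 0.0105
(array([64.2, -1.4,  0.9]), array([-0.04,  0.06, 30.08]))
```

```bash
python3 -m creep '[{"rx":0,"ry":0,"rz":5,"tx":10.6,"ty":-2.7,"tz":0,"hand":1},{"rx":0,"ry":0,"rz":10,"tx":21.4,"ty":-4.4,"tz":0,"hand":1},{"rx":0,"ry":0,"rz":15,"tx":32.3,"ty":-5.2,"tz":0,"hand":1},{"rx":0,"ry":0,"rz":20,"tx":43.2,"ty":-5.1,"tz":0,"hand":1},{"rx":0,"ry":0,"rz":25,"tx":54.1,"ty":-4,"tz":0,"hand":1},{"rx":0,"ry":0,"rz":30,"tx":64.8,"ty":-1.5,"tz":0,"hand":1},{"rx":0,"ry":0,"rz":30,"tx":65.5,"ty":-1.5,"tz":0,"hand":1},{"rx":0,"ry":0,"rz":30,"tx":65.5,"ty":-1.5,"tz":0,"hand":1}]'; python3 -m creep '[{"rx":0,"ry":0,"rz":0,"tx":0,"ty":0,"tz":0,"hand":1},{"rx":0,"ry":0,"rz":0,"tx":0,"ty":0,"tz":0,"hand":1}]'; python3 -c "
from h import *
f,st=shot('wrist');cv2.imwrite('pics/w33.png',f['pixels']);print(rel([.5079,-.1333,.0287],.022,st))"
```

```text
clock: 58.35
position: [0.5084, -0.1333, 0.0296]
tool_rot: [-3.142, 0.002, 0.022]
force: [-7.9, 1.6, 10.1]
grip_width: 0.0105
clock: 58.55
position: [0.5085, -0.1333, 0.0296]
tool_rot: [-3.141, 0.002, 0.022]
force: [-8.5, 1.1, 9.7]
grip_width: 0.0106
(array([-0.6, -0. ,  0.9]), array([-0.02,  0.1 ,  0.03]))
```

View pics/w33.png

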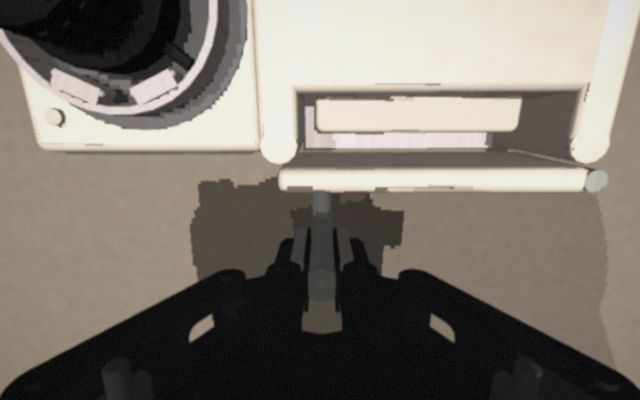

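```bash
python3 -m creep '[{"rx":0,"ry":0,"rz":0,"tx":1,"ty":0,"tz":0,"hand":1},{"rx":0,"ry":0,"rz":0,"tx":1,"ty":0,"tz":0,"hand":0},{"rx":0,"ry":0,"rz":0,"tx":1,"ty":0,"tz":0,"hand":-0.5},{"rx":0,"ry":0,"rz":0,"tx":1,"ty":0,"tz":0,"hand":-0.5},{"rx":0,"ry":0,"rz":0,"tx":1,"ty":0,"tz":0,"hand":-0.5},{"rx":0,"ry":0,"rz":0,"tx":0,"ty":0,"tz":-40,"hand":-0.5},{"rx":0,"ry":0,"rz":0,"tx":0,"ty":0,"tz":-80,"hand":-0.6},{"rx":0,"ry":0,"rz":0,"tx":0,"ty":0,"tz":-120,"hand":-0.6}]'; python3 -m creep '[{"rx":0,"ry":0,"rz":0,"tx":0,"ty":0,"tz":0,"hand":-0.6},{"rx":0,"ry":0,"rz":0,"tx":0,"ty":0,"tz":0,"hand":-0.6}]'; python3 -c "
from h import *
f,st=shot('wrist');cv2.imwrite('pics/w34.png',f['pixels']);print(rel([.612,-.0465,.145],1.6,st))"
```

```text
clock: 59.4
position: [0.5091, -0.1334, 0.1509]
tool_rot: [-3.141, 0.0, 0.023]
force: [-1.5, -0.2, -0.3]
grip_width: 0.0684
clock: 59.6
position: [0.5098, -0.1338, 0.1503]
tool_rot: [3.141, -0.002, 0.022]
force: [-0.2, -0.2, -0.2]
grip_width: 0.0683
(array([104.1, -85. ,   5.4]), array([ 1.10e-01, -6.00e-02, -9.04e+01]))
```

View pics/w34.png

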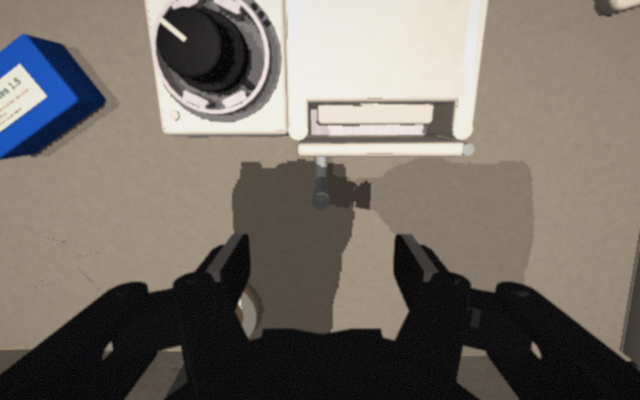

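```bash
python3 -m creep '[{"rx":0,"ry":0,"rz":-8,"tx":10,"ty":-8,"tz":0,"hand":-0.6},{"rx":0,"ry":0,"rz":-16,"tx":25,"ty":-20,"tz":0,"hand":-0.6},{"rx":0,"ry":0,"rz":-24,"tx":40,"ty":-33,"tz":0,"hand":-0.6},{"rx":0,"ry":0,"rz":-32,"tx":55,"ty":-45,"tz":0,"hand":-0.6},{"rx":0,"ry":0,"rz":-40,"tx":70,"ty":-57,"tz":0,"hand":-0.6},{"rx":0,"ry":0,"rz":-48,"tx":85,"ty":-69,"tz":0,"hand":-0.6},{"rx":0,"ry":0,"rz":-56,"tx":97,"ty":-80,"tz":0,"hand":-0.6},{"rx":0,"ry":0,"rz":-64,"tx":104,"ty":-85,"tz":0,"hand":-0.6}]'; python3 -m creep '[{"rx":0,"ry":0,"rz":-8,"tx":0,"ty":0,"tz":0,"hand":-0.6},{"rx":0,"ry":0,"rz":-16,"tx":0,"ty":0,"tz":0,"hand":-0.6},{"rx":0,"ry":0,"rz":-24,"tx":0,"ty":0,"tz":0,"hand":-0.6},{"rx":0,"ry":0,"rz":-26,"tx":0,"ty":0,"tz":0,"hand":-0.6},{"rx":0,"ry":0,"rz":-26,"tx":0,"ty":0,"tz":0,"hand":-0.6},{"rx":0,"ry":0,"rz":-26,"tx":0,"ty":0,"tz":0,"hand":-0.6},{"rx":0,"ry":0,"rz":-26,"tx":0,"ty":0,"tz":0,"hand":-0.6}]'; python3 -c "
from h import *
f,st=shot('wrist');cv2.imwrite('pics/w35.png',f['pixels']);print(st['qpos'],rel([.612,-.0465,.0535],1.6,st))"
```

```text
clock: 60.45
position: [0.6116, -0.0447, 0.1479]
tool_rot: [-3.139, -0.0, 1.147]
force: [-1.2, 0.5, -0.8]
grip_width: 0.0684
clock: 61.15
position: [0.6113, -0.0462, 0.149]
tool_rot: [-3.141, -0.0, 1.592]
force: [-0.4, -0.4, -0.3]
grip_width: 0.0687
[ 0.40386404  0.63902204 -0.63810261  1.66522511  0.43987762  0.98587971
 -0.36612322] (array([-0.4,  0.8, 95.5]), array([-0.04, -0.01, -0.45]))
```

View pics/w35.png

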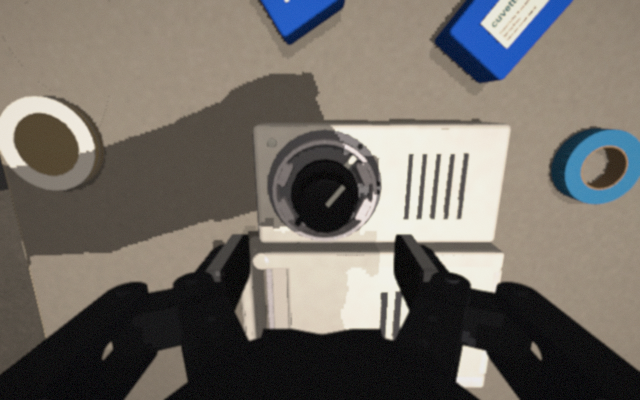

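Descend, settle, close.

```bash
python3 -m creep '[{"rx":0,"ry":0,"rz":0,"tx":0,"ty":1,"tz":25,"hand":-0.6},{"rx":0,"ry":0,"rz":0,"tx":0,"ty":1,"tz":50,"hand":-0.6},{"rx":0,"ry":0,"rz":0,"tx":0,"ty":1,"tz":75,"hand":-0.6},{"rx":0,"ry":0,"rz":0,"tx":0,"ty":1,"tz":90,"hand":-0.6},{"rx":0,"ry":0,"rz":0,"tx":0,"ty":1,"tz":95,"hand":-0.6},{"rx":0,"ry":0,"rz":0,"tx":0,"ty":1,"tz":95,"hand":-0.6},{"rx":0,"ry":0,"rz":0,"tx":0,"ty":1,"tz":95,"hand":-0.6},{"rx":0,"ry":0,"rz":0,"tx":0,"ty":1,"tz":95,"hand":-0.6}]'; python3 -m creep '[{"rx":0,"ry":0,"rz":0,"tx":0,"ty":0,"tz":0,"hand":0},{"rx":0,"ry":0,"rz":0,"tx":0,"ty":0,"tz":0,"hand":0.6},{"rx":0,"ry":0,"rz":0,"tx":0,"ty":0,"tz":0,"hand":0.6},{"rx":0,"ry":0,"rz":0,"tx":0,"ty":0,"tz":0,"hand":0.6},{"rx":0,"ry":0,"rz":0,"tx":0,"ty":0,"tz":0,"hand":0.6},{"rx":0,"ry":0,"rz":0,"tx":0,"ty":0,"tz":0,"hand":0.6}]' 80
```

```text
clock: 62.0
position: [0.6131, -0.0463, 0.0555]
tool_rot: [3.14, 0.0, 1.593]
force: [0.4, 0.1, -0.5]
grip_width: 0.0681
clock: 62.6
position: [0.6132, -0.0463, 0.055]
tool_rot: [3.14, 0.0, 1.593]
force: [3.1, -0.3, 4.3]
grip_width: 0.0402
```

Press (target TCP z ≈ 0.0435) and turn +102°.

```bash
python3 -m creep '[{"rx":0,"ry":0,"rz":0,"tx":0,"ty":0,"tz":4,"hand":0.6},{"rx":0,"ry":0,"rz":0,"tx":0,"ty":0,"tz":8,"hand":0.6},{"rx":0,"ry":0,"rz":0,"tx":0,"ty":0,"tz":11.5,"hand":0.6},{"rx":0,"ry":0,"rz":0,"tx":0,"ty":0,"tz":11.5,"hand":0.6},{"rx":0,"ry":0,"rz":0,"tx":0,"ty":0,"tz":11.5,"hand":0.6},{"rx":0,"ry":0,"rz":0,"tx":0,"ty":0,"tz":11.5,"hand":0.6}]'; python3 -m creep '[{"rx":0,"ry":0,"rz":7,"tx":0,"ty":0,"tz":0,"hand":0.6},{"rx":0,"ry":0,"rz":14,"tx":0,"ty":0,"tz":0,"hand":0.6},{"rx":0,"ry":0,"rz":21,"tx":0,"ty":0,"tz":0,"hand":0.6},{"rx":0,"ry":0,"rz":28,"tx":0,"ty":0,"tz":0,"hand":0.6},{"rx":0,"ry":0,"rz":35,"tx":0,"ty":0,"tz":0,"hand":0.6},{"rx":0,"ry":0,"rz":42,"tx":0,"ty":0,"tz":0,"hand":0.6},{"rx":0,"ry":0,"rz":49,"tx":0,"ty":0,"tz":0,"hand":0.6},{"rx":0,"ry":0,"rz":51,"tx":0,"ty":0,"tz":0,"hand":0.6}]'; python3 -m creep '[{"rx":0,"ry":0,"rz":7,"tx":0,"ty":0,"tz":0,"hand":0.6},{"rx":0,"ry":0,"rz":14,"tx":0,"ty":0,"tz":0,"hand":0.6},{"rx":0,"ry":0,"rz":21,"tx":0,"ty":0,"tz":0,"hand":0.6},{"rx":0,"ry":0,"rz":28,"tx":0,"ty":0,"tz":0,"hand":0.6},{"rx":0,"ry":0,"rz":35,"tx":0,"ty":0,"tz":0,"hand":0.6},{"rx":0,"ry":0,"rz":42,"tx":0,"ty":0,"tz":0,"hand":0.6},{"rx":0,"ry":0,"rz":49,"tx":0,"ty":0,"tz":0,"hand":0.6},{"rx":0,"ry":0,"rz":49,"tx":0,"ty":0,"tz":0,"hand":0.6}]'; python3 -m creep '[{"rx":0,"ry":0,"rz":0,"tx":0,"ty":0,"tz":0,"hand":0.6},{"rx":0,"ry":0,"rz":0,"tx":0,"ty":0,"tz":0,"hand":0.6}]';  python3 -c "
from h import *
f,st=shot('wrist');cv2.imwrite('pics/w36.png',f['pixels']);print(st['qpos'],st['moment'])"
```

```text
clock: 63.2
position: [0.6134, -0.0463, 0.0445]
tool_rot: [3.14, 0.0, 1.593]
force: [-2.5, -0.3, 23.5]
grip_width: 0.0399
clock: 64.0
position: [0.6147, -0.0466, 0.0446]
tool_rot: [3.138, -0.003, 0.698]
force: [5.5, -3.4, 14.1]
grip_width: 0.0403
clock: 64.8
position: [0.6151, -0.0478, 0.0446]
tool_rot: [3.141, -0.006, -0.158]
force: [9.0, -7.8, 11.9]
grip_width: 0.0398
clock: 65.0
position: [0.6151, -0.0478, 0.0446]
tool_rot: [3.141, -0.006, -0.153]
force: [9.0, -8.5, 12.5]
grip_width: 0.0398
[ 0.06317276  0.71270322 -0.12184208  1.74026683  0.1277189   0.69081453
 -1.85143686] [-1.82174923 -1.9939534  -0.00466851]
```

View pics/w36.png

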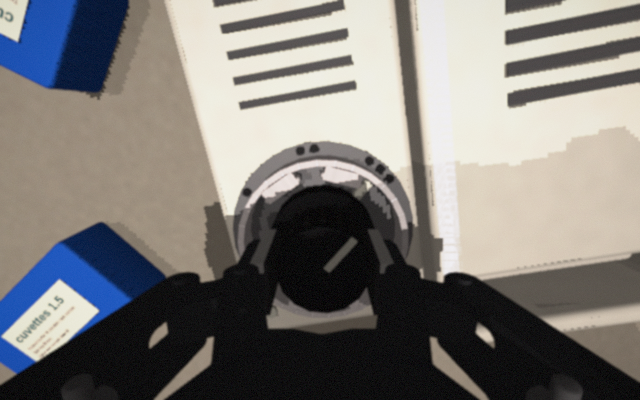

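```bash
python3 -m creep '[{"rx":0,"ry":0,"rz":0,"tx":0,"ty":0,"tz":-3,"hand":0.6},{"rx":0,"ry":0,"rz":0,"tx":0,"ty":0,"tz":-7,"hand":0.6},{"rx":0,"ry":0,"rz":0,"tx":0,"ty":0,"tz":-11,"hand":0.6},{"rx":0,"ry":0,"rz":0,"tx":0,"ty":0,"tz":-11,"hand":0},{"rx":0,"ry":0,"rz":0,"tx":0,"ty":0,"tz":-11,"hand":-0.7},{"rx":0,"ry":0,"rz":0,"tx":0,"ty":0,"tz":-11,"hand":-0.7},{"rx":0,"ry":0,"rz":0,"tx":0,"ty":0,"tz":-11,"hand":-0.7},{"rx":0,"ry":0,"rz":0,"tx":0,"ty":0,"tz":-12,"hand":-0.7}]'; python3 -m creep '[{"rx":0,"ry":0,"rz":0,"tx":0,"ty":0,"tz":-30,"hand":-0.7},{"rx":0,"ry":0,"rz":0,"tx":0,"ty":0,"tz":-60,"hand":-0.7},{"rx":0,"ry":0,"rz":0,"tx":-10,"ty":0,"tz":-100,"hand":-0.7},{"rx":0,"ry":0,"rz":0,"tx":-30,"ty":0,"tz":-120,"hand":-0.7},{"rx":0,"ry":0,"rz":0,"tx":-60,"ty":0,"tz":-130,"hand":-0.7},{"rx":0,"ry":0,"rz":0,"tx":-60,"ty":0,"tz":-130,"hand":-0.7},{"rx":0,"ry":0,"rz":0,"tx":-60,"ty":0,"tz":-130,"hand":-0.7},{"rx":0,"ry":0,"rz":0,"tx":-60,"ty":0,"tz":-130,"hand":-0.7}]';  python3 -c "
from h import *
f,st=shot('wrist');save(f['pixels'],'w37.png',(170,0,470,225),2.6);print(st['force'],st['position'])
for z in (.103,.092): print(z,(proj(f,[[.6125,-.0465,z],[.6125+.02*np.cos(.026-.873),-.0465+.02*np.sin(.026-.873),z]],st)-[170,0]+.5)*2.6)
f,_=shot('scene');save(f['pixels'],'s37.png',(285,110,425,240),5)"
```

```text
clock: 65.85
position: [0.6122, -0.046, 0.0547]
tool_rot: [-3.142, 0.001, -0.152]
force: [0.1, -0.4, -0.3]
grip_width: 0.0727
clock: 66.65
position: [0.5536, -0.0372, 0.1847]
tool_rot: [-3.142, 0.0, -0.152]
force: [0.5, 0.2, -0.5]
grip_width: 0.0723
[ 0.46028058  0.20602073 -0.54326605] [ 0.55356235 -0.03716768  0.18471106]
0.103 [[399.24842171 306.82817326]
 [443.3204026  252.42170828]]
0.092 [[399.05764761 305.77683762]
 [441.22364529 253.70201814]]
```

View pics/w37.png

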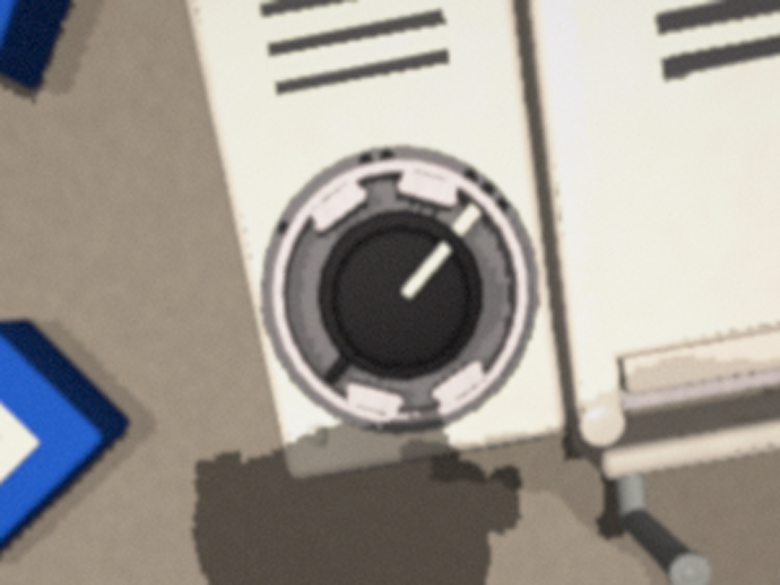

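View pics/s37.png

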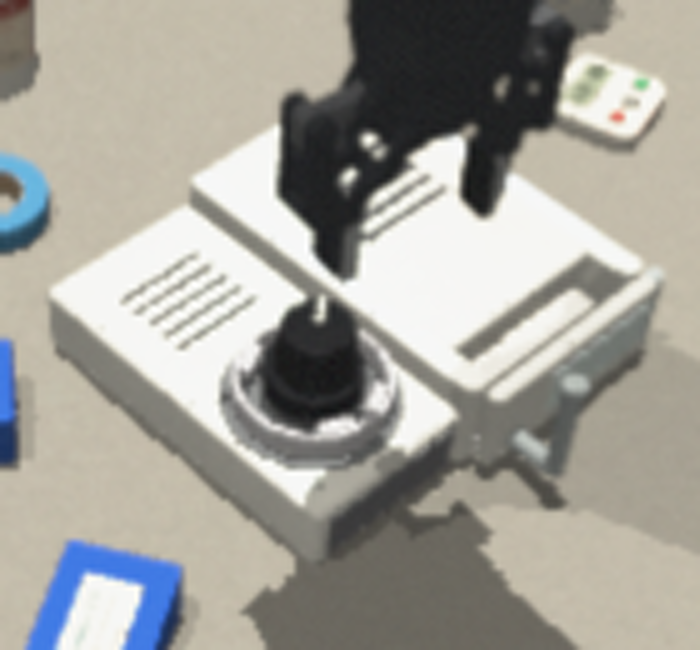

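```bash
python3 -c "
from h import *
f,st=shot('top');cv2.imwrite('pics/t40.png',f['pixels']); print(bot.observe()['force']); print(bot.job_done())"
```

```text
[ 0.13963745  0.76570637 -0.12829184]
the job is handed in; nothing more can be done
None
```

View pics/t40.png

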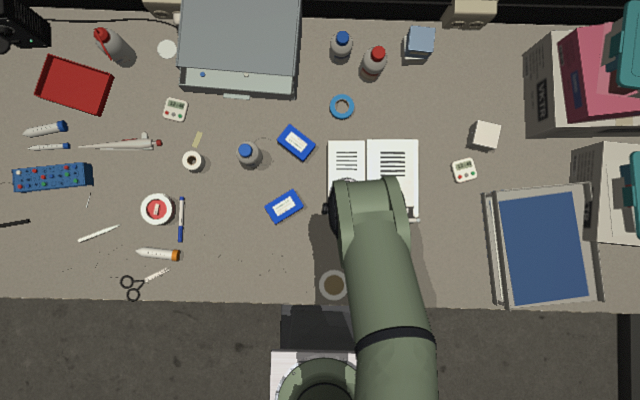

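I ran all the steps in order and handed the job in at about 67 s on the clock; it returned no verdict.

I set the selector to off and opened the door about 110°. I then carried the three white boxes to the doorway one at a time and pushed them in, shut the door, and turned the selector to full drying.

**Last checks:**
- **Boxes:** The last box's rear face is about 13 mm behind the door line. I did not see the two boxes behind it directly; it pushed them on ahead of it.
- **Door:** It was pressed against its stop at about 8 N and looked shut in the pictures.
- **Selector:** The pointer is at the three dots, and the knob stands at its original height in the scene picture, so it has popped up.
- **Bystanders and gripper:** The bottle is upright, both blue boxes are untouched, and the gripper is clear with the force reading near zero.

**What disagreed along the way:**
- The fingertips turned out to sit about 20 mm short of the reported TCP. My first attempt at the knob therefore closed on top of it, with no visible effect, and I used the measured offset from then on.
- One white box was knocked a few centimetres aside during the run, so I measured its position again before picking it up.

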